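Inspect the sample module and rack the batch

ROBOT

A 6-joint arm with a two-finger parallel gripper is mounted at the origin on the work surface. World frame = base frame: x ahead of the robot, y to its left, z up, the work surface at z = 0. Lengths are in m, angles in degrees, forces in N, time in s.
With the tool pointing down it reaches from about 0.325 to 0.775 m from the base axis. Payload 5.5 kg.
Tool frame: the origin (TCP) lies midway between the tips of the shut fingers; the grasp point (between the pads) lies 19 mm behind it; z points along the fingers, y is the direction in which the jaws open and shut (so a half turn about z gives the same grasp; the last joint's range is limited). The gripper opens to 88 mm and grips with 3 to 60 N. Pads are 20 mm wide; open, the fingers measure 115 mm over their backs; the gripper's body (75 mm by 178 mm) begins 61 mm behind the grasp point.
Start: joints at [60.12, 5.22, 70.514, -0, 104.267, -3.249], TCP at [0.269, 0.536, 0.223] pointing down, gripper open.
Joint ranges: [-164.24, 164.24], [-49.07, 125.15], [9.68, 141.18], [-86.29, 266.29], [3.28, 154.24], [-151.56, 151.56]. Speed limits (degrees/s): [147.25, 147.25, 172.46, 180, 180, 180].

INTERFACE

Orientations are given as a 3x3 rotation matrix whose columns are the frame's x, y, z axes.
In Python, from rig import read_state, capture, job_done gives the robot as it stands.
- The arm moves only by the tool arm_command, never from a script. Its argument "moves" is a list of rows, each a list of 5 numbers: the shift along the tool's x, y, z each as a share of 40 mm, from -1 to 1, then the turn about the tool's z as a share of 4 degrees, from -1 to 1, then the gripper's target within -1 to 1 (shut at 1, half-way at 0, fully open at -1). In form: [[tx, ty, tz, spin, hand], ...]. A call has 1 to 8 rows; each row shifts and turns the pose as measured when the row begins, along the tool's axes as they then stand; what a row does not reach is not made up. A row lasts 1/10 s, in which the tool goes at most 50 mm and 8.59 degrees, less where a joint would pass 70% of its speed; a pose out of reach is approached as far as the arm can. A call with a number of a shift or a turn outside -1 to 1 is refused whole. A call with a gripper value outside its range is refused whole. The fingers move at their own pace and stop on an object; "squeeze" is the grip in N (left out, the last holds). Time passes only in rows, so rows that do not move let the fingers close. It gives the time, the measured TCP pose, the force and the opening at its end, in the units of the state.
- read_state(): the state, without advancing time (a new reading comes with each control period).
- capture(name): name is "scene" or "top" or "wrist"; returns a dict with "pixels" (480x640x3 uint8, red, green, blue), "z_map" (480x640 float32, m along the optical axis (not along the pixel's ray), 0 where there is no reading), "fx", "fy", "cx", "cy" (pixels), "k1" (the pictures are not rectified: a ray, as slopes to the right and down, at radius r is drawn at 1 + k1 r^2 times it, then the intrinsics apply), "world_to_cam" (4x4, takes a point from world to camera coordinates). Camera axes: x right, y down, z forward; pixel columns grow to the right and rows downward; lengths in m; the calibration is good to about 2 mm. A picture is of the moment at which its call begins.
- job_done(): hands the job in, once; it reports no verdict.
The state is a dict: "time_s": time; "joints": joint angles; "dq": joint speeds; "joint_efforts": joint torques, N m; "ee_pos": TCP position; "ee_rot": TCP orientation; "contact_force": force on the tool from outside, world axes, zero at the start; "wrist_torque": the same for the moment, N m; "grip_width": opening from 0.0 (shut) to 1.0 (fully open).
Only numpy, scipy, OpenCV 4.12 (cv2) and the standard library are available. Lean on these libraries where they do the work, as an engineer would, in place of code of your own. Each camera call takes 0.05 s, during which the arm holds its last target.

TASK

Take the circuit module with the orange heat sink out of the blue basket, set it down flat between the four stops of the microscope stage, let go of it, and then press the red capture button fully down while it lies there. After that, slide it fully home into the rack lane with the orange end block, and slide every green module with a black heat sink (two or three of them, before or after) fully home into grey-ended lanes, one to a lane. Leave the red module and the other parts in the basket, and do not disturb the bottle, screwdriver or cardboard box.

Things in the scene. Friction and masses are not known exactly. Their poses are not given: they have to be found in the camera images.
- basket: light blue open basket fixed on the bench, 226 x 314 mm outside, 55 mm high, walls and floor 4 mm thick; origin at the centre of its underside, x along the 226 mm side. Holds the modules and other parts side by side.
- sample: The sample: green circuit module: board 84 x 60 x 5 mm with an upright plate heat sink in its middle along the long axis (50 long, 10 thick, top 50 mm above the underside), the place to grip. Origin at the centre of the underside, x along the 84 mm side, z up; either end may lead. 0.09 to 0.16 kg. Heat sink ORANGE.
- module1: A green circuit module: board 84 x 60 x 5 mm with an upright plate heat sink in its middle along the long axis (50 long, 10 thick, top 50 mm above the underside), the place to grip. Origin at the centre of the underside, x along the 84 mm side, z up; either end may lead. 0.09 to 0.16 kg. Heat sink BLACK. May be absent.
- module2: A green circuit module: board 84 x 60 x 5 mm with an upright plate heat sink in its middle along the long axis (50 long, 10 thick, top 50 mm above the underside), the place to grip. Origin at the centre of the underside, x along the 84 mm side, z up; either end may lead. 0.09 to 0.16 kg. Heat sink BLACK. May be absent.
- module3: A green circuit module: board 84 x 60 x 5 mm with an upright plate heat sink in its middle along the long axis (50 long, 10 thick, top 50 mm above the underside), the place to grip. Origin at the centre of the underside, x along the 84 mm side, z up; either end may lead. 0.09 to 0.16 kg. Heat sink BLACK. May be absent.
- wrong: same shape and size as the green modules but a RED board with a black heat sink; stays in the basket. Origin at the centre of its underside. 
- fitting: brass fitting, 46 x 46 mm block 30 mm high with a 32 mm round neck, 54 mm high in all; stays in the basket. Origin at the centre of its underside. 
- bar1: aluminium bar 95 x 13 x 13 mm; stays in the basket. Origin at the centre of its underside. 
- bar2: aluminium bar 95 x 13 x 13 mm; stays in the basket. Origin at the centre of its underside. 
- stage: black stage plate 128 x 104 mm, 12 mm high, fixed, with a white field and four steel stops standing 7 mm above it, which leave a space of 94 mm along x and 70 mm along y for a module lying with its long axis along x. Origin at the centre of the underside.
- stage_center (a point): the middle of the four stops, on the stage's upper face, 12 mm above the bench
- scope_nose (a point): lower end of the tube of a microscope camera on a 264 mm post, fixed about 200 mm beyond the stage's centre along the stage's x. The tube (46 mm thick) leans from the post down towards the stage; this end is about 128 mm above the bench and 140 mm from the stage's centre. Do not hit it.
- capture_top (a point): centre of the top of the red capture button (32 mm across, in a black housing); press straight down
- capture (a joint): travel of the capture button in m: 0 = up, 0.006 = fully pressed; springs back, about 4 N
- lane_orange: ORANGE end block; card lane of the rack, open at -x, x points inward. Origin = centre of a fully-home module's underside, 6 mm above the bench. Walls 64 mm apart, x -42 to 44 mm, flared to -57; rack plate out to -79. Lips over the board edges: undersides 8.5, tops 12 mm above origin, 50 mm apart: modules only slide in flat. End block face at x=42, 22 mm high. Lanes 70 mm apart, order varies.
- lane1: Grey end block; card lane of the rack, open at -x, x points inward. Origin = centre of a fully-home module's underside, 6 mm above the bench. Walls 64 mm apart, x -42 to 44 mm, flared to -57; rack plate out to -79. Lips over the board edges: undersides 8.5, tops 12 mm above origin, 50 mm apart: modules only slide in flat. End block face at x=42, 22 mm high. Lanes 70 mm apart, order varies.
- lane2: Grey end block; card lane of the rack, open at -x, x points inward. Origin = centre of a fully-home module's underside, 6 mm above the bench. Walls 64 mm apart, x -42 to 44 mm, flared to -57; rack plate out to -79. Lips over the board edges: undersides 8.5, tops 12 mm above origin, 50 mm apart: modules only slide in flat. End block face at x=42, 22 mm high. Lanes 70 mm apart, order varies.
- lane3: Grey end block; card lane of the rack, open at -x, x points inward. Origin = centre of a fully-home module's underside, 6 mm above the bench. Walls 64 mm apart, x -42 to 44 mm, flared to -57; rack plate out to -79. Lips over the board edges: undersides 8.5, tops 12 mm above origin, 50 mm apart: modules only slide in flat. End block face at x=42, 22 mm high. Lanes 70 mm apart, order varies.
- bottle: green bottle with a red cap, 48 mm across, 120 mm high; loose bystander on the bench, to be left alone. Origin at the centre of its underside. 
- driver: screwdriver with yellow handle; loose bystander on the bench, to be left alone. Origin at the centre of its underside. 150 mm long.
- partbox: cardboard box 90 x 70 x 50 mm; loose bystander on the bench, to be left alone. Origin at the centre of its underside. 
Not all that is in view belongs to the job. What is shaped like the module3 but purple is not meant.

How it is judged:
By the outcome, as a careful person would: the job done as asked, in the order asked, and still so for the second after the job is handed in, with the robot touching nothing.
Of module1, module2, module3 only 2 to 3 are there at a start; the rules pass over those that are not, and their reading is None.
At some moment in a run one of sample, module1, module2, module3 may be knocked a few centimetres aside while the robot is not near it.
It also fails if it takes over 208 s, if anything falls off the work surface, if the arm or the gripper's body presses on something with over 40 N, if the wrist force passes 120 N, or if a joint passes its speed limit or range.

## Working session

There is one attempt and no reset: what is moved stays moved. The work goes in short steps, Python scripts to look and compute and a tool call to move; the robot and the scene stay as the last step left them, time stands still between calls to the robot, and variables do not carry over. Pictures are saved under pics/ and viewed, and the job is handed in when it is done.

Besides the shell and the picture viewer there is one more tool, called after "Request:" as name([rows], argument=value, ...), one row to a line, values as JSON. arm_command: Moves the arm, as the interface text tells. Its arguments: {"type":"object","properties":{"moves":{"type":"array"},"squeeze":{"type":"number"}},"required":["moves"]}

```bash
ls; mkdir -p pics; cat > h.py <<'E'
import numpy as np, cv2
from rig import read_state, capture
def snap(name,fn):
    c=capture(name); cv2.imwrite('pics/'+fn,cv2.cvtColor(c['pixels'],cv2.COLOR_RGB2BGR)); np.save('pics/'+fn[:-4]+'.npy',c,allow_pickle=True); return c
def load(fn): return np.load('pics/'+fn+'.npy',allow_pickle=True).item()
def rays(c):
    K=np.array([[c['fx'],0,c['cx']],[0,c['fy'],c['cy']],[0,0,1.]])
    v,u=np.mgrid[0:480,0:640]
    p=cv2.undistortPoints(np.stack([u,v],-1).reshape(-1,1,2).astype(np.float64),K,np.array([c['k1'],0,0,0.]))
    return p.reshape(480,640,2)
def world(c):
    r=rays(c); z=c['z_map'].astype(float)
    P=np.dstack([r*z[...,None],z,])
    M=np.linalg.inv(c['world_to_cam']); W=P@M[:3,:3].T+M[:3,3]
    W[z==0]=np.nan
    return W
def onplane(c,u,v,h):
    r=rays(c)[int(round(v)),int(round(u))]; M=np.linalg.inv(c['world_to_cam'])
    d=M[:3,:3]@np.array([r[0],r[1],1]); o=M[:3,3]; return o+d*(h-o[2])/d[2]
E
python3 - <<'E'
from h import *
for n in['scene','top','wrist']:
    c=snap(n,n+'0.png'); print(n,c['fx'],c['k1'],np.linalg.inv(c['world_to_cam'])[:3].round(3))
s=read_state(); print({k:np.round(v,3) for k,v in s.items()})
E
```

```text
pics
scene 477.77799728855234 -0.03863973494173166 [[-0.414  0.764 -0.494  1.084]
 [ 0.91   0.35  -0.221  0.271]
 [ 0.004 -0.541 -0.841  0.971]]
top 577.2316027384012 -0.06481585070985188 [[-0.02  -0.981  0.192  0.283]
 [-1.     0.022  0.004  0.029]
 [-0.008 -0.192 -0.981  1.441]]
wrist 338.4334087528048 -0.04882543674082039 [[ 0.448  0.86   0.245  0.202]
 [ 0.894 -0.43  -0.124  0.57 ]
 [-0.002  0.274 -0.962  0.384]]
{'time_s': np.float64(0.15), 'joints': array([ 6.01200e+01,  5.25300e+00,  7.05660e+01,  2.00000e-03,
        1.04268e+02, -3.24800e+00]), 'dq': array([-0.006, -0.055, -0.201, -0.001, -0.022, -0.033]), 'joint_efforts': array([ 1.0000e-03, -4.4704e+01, -4.0691e+01,  7.0000e-02,  2.7000e-02,
       -0.0000e+00]), 'ee_pos': array([0.269, 0.536, 0.222]), 'ee_rot': array([[-0.894,  0.448, -0.001],
       [ 0.448,  0.894, -0.001],
       [ 0.   , -0.002, -1.   ]]), 'contact_force': array([-0.189, -0.684,  0.841]), 'wrist_torque': array([ 0.067,  0.006, -0.047]), 'grip_width': np.float64(0.995)}
```

View pics/top0.png

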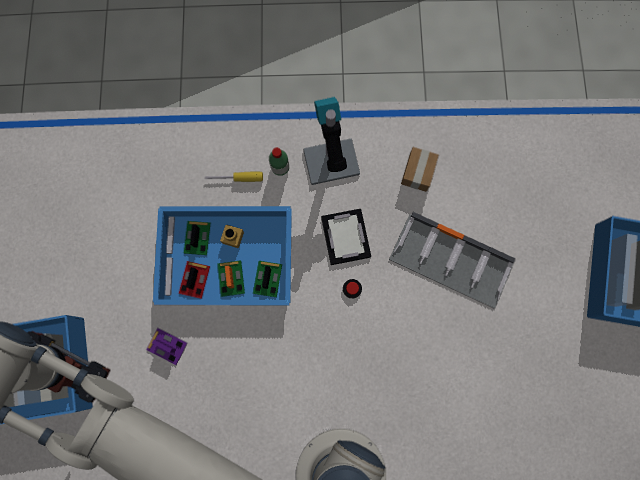

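View pics/scene0.png

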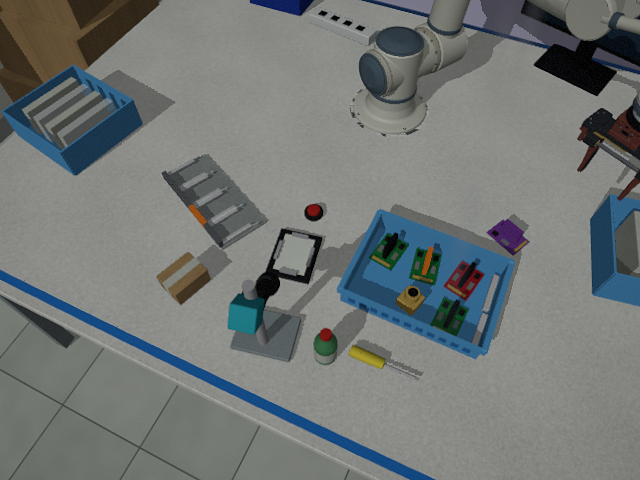

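View pics/wrist0.png

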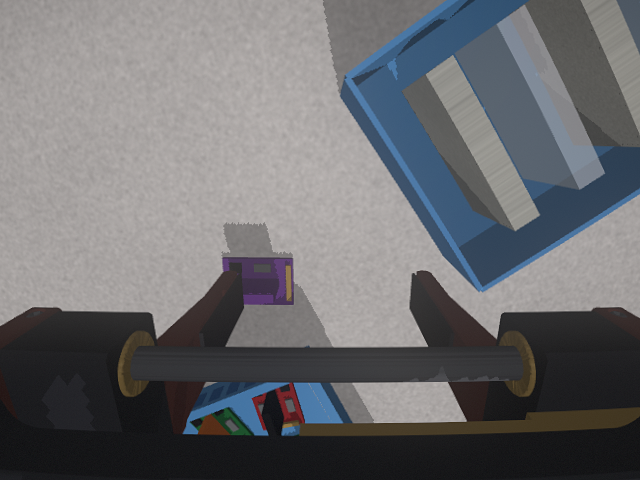

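The top view shows the orange-sink module at (231,278). Green modules with black sinks are at (197,238) and (268,278). The red board is at (193,280), and there is a purple decoy outside the basket at (166,346). The orange end block is at (450,232). I'll measure next and confirm with an enlarged crop.

```bash
cat > m1.py <<'E'
from h import *
import sys
c=load(sys.argv[1]); W=world(c); 
img=c['pixels']; u0,v0,u1,v1=145,185,525,320
crop=cv2.resize(img[v0:v1,u0:u1],None,fx=2.1,fy=2.1,interpolation=cv2.INTER_CUBIC); cv2.imwrite('pics/crop_%s.png'%sys.argv[1],cv2.cvtColor(crop,cv2.COLOR_RGB2BGR))
def blob(mask,minn=8):
    n,l,st,ce=cv2.connectedComponentsWithStats(mask.astype(np.uint8))
    for i in range(1,n):
        if st[i,4]<minn: continue
        p=W[l==i]; q=p[:,:2]; r=cv2.minAreaRect(q.astype(np.float32)*1000)
        m=q.mean(0); w,V=np.linalg.eigh(np.cov((q-m).T))
        print(st[i,4],ce[i].round(0),p.mean(0).round(4),'ang',np.degrees(np.arctan2(V[1,1],V[0,1])).round(1),'rect',np.round(r[0],1),np.round(r[1],1))
z=W[...,2]
hsv=cv2.cvtColor(img,cv2.COLOR_RGB2HSV); H,S,V=[hsv[...,i] for i in range(3)]
reg=np.zeros((480,640),bool); reg[213:300,165:287]=1
print('tall in basket'); blob(reg&(z>0.046)&(z<0.062)&(V<255)&~((H>95)&(H<125)&(S>100)))
print('orange'); blob((H>8)&(H<16)&(S>180)&(V>120))
print('green'); blob(reg&(H>45)&(H<80)&(S>80))
reg2=np.zeros((480,640),bool); reg2[200:320,380:525]=1
print('stage white'); r3=np.zeros((480,640),bool); r3[205:268,318:375]=1; blob(r3&(V>190)&(S<40),50)
print('stage dark'); blob(r3&(V<70)&(z>0.008)&(z<0.025),50)
print('btn'); blob(((H<6)|(H>174))&(S>150)&(V>100))
print('rack z hist',np.histogram(z[reg2],bins=np.arange(-0.004,0.04,0.002)))
E
python3 m1.py top0
```

```text
tall in basket
106 [192. 234.] [0.5806 0.3506 0.0541] ang 174.5 rect [581.1 350.7] [12.7 51. ]
98 [230. 233.] [0.5796 0.2571 0.0576] ang -148.9 rect [580.4 258.6] [30.4 30.5]
73 [190. 277.] [0.4734 0.3536 0.0546] ang 168.3 rect [473.9 354.3] [10.6 49.6]
99 [228. 276.] [0.4749 0.2621 0.0547] ang -174.2 rect [475.2 261.9] [49.4 11. ]
97 [265. 276.] [0.4726 0.1705 0.0548] ang 169.4 rect [472.6 170.8] [11.4 49.6]
orange
114 [450. 231.] [ 0.5799 -0.2902  0.0295] ang 63.3 rect [ 580.  -289.8] [66.4 12.1]
86 [228. 275.] [0.4763 0.2622 0.0548] ang -173.1 rect [475.8 262.7] [48.3 10.8]
green
436 [197. 240.] [0.575  0.347  0.0117] ang 167.5 rect [581.  349.3] [60.7 83.5]
442 [232. 280.] [nan nan nan] ang nan rect [475.  262.1] [82.2 58.6]
511 [267. 280.] [nan nan nan] ang nan rect [472.7 168.4] [56.5 86.6]
stage white
stage dark
691 [345. 238.] [ 0.5715 -0.0276  0.0136] ang -169.4 rect [576.  -27.9] [128.7 104.2]
btn
51 [276. 152.] [0.7651 0.137  0.1213] ang 177.8 rect [765.  137.1] [19.2 19.7]
8 [186. 269.] [0.5001 0.3755 0.0121] ang 167.1 rect [501.  375.2] [ 5.  15.1]
103 [200. 279.] [0.4745 0.3378 0.0103] ang 159.1 rect [471.  337.6] [22.  78.9]
15 [183. 281.] [0.4699 0.3814 0.0103] ang -172.8 rect [471.8 380.5] [ 7.1 17.5]
111 [352. 287.] [nan nan nan] ang nan rect [441.3 -40. ] [25.3 23.2]
9 [186. 291.] [0.4443 0.3743 0.0102] ang 140.4 rect [444.8 374.5] [ 4.9 15.9]
rack z hist (array([1338, 2241, 3028, 2753, 2174, 1578, 1080,  547,  251,  241,  256,
        266,  241,  178,  117,  137,  153,  114,   53,   22,    8]), array([-0.004, -0.002,  0.   ,  0.002,  0.004,  0.006,  0.008,  0.01 ,
        0.012,  0.014,  0.016,  0.018,  0.02 ,  0.022,  0.024,  0.026,
        0.028,  0.03 ,  0.032,  0.034,  0.036,  0.038]))
```

View pics/crop_top0.png

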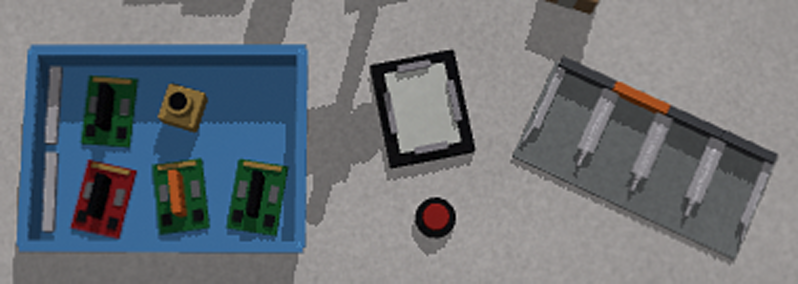

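The crop confirms it. The orange plate sits on a green board in the middle of the bottom row. Black plates on green boards are at top-left and bottom-right, and the red board is at bottom-left. Now I'll write a planning helper and move over the sample.

```bash
cat > plan.py <<'E'
# prints remaining shift in tool axes (units of 40mm) after the spin, and the spin (units of 4deg)
from h import *
import sys
def plan(x,y,z,yaw):
    s=read_state(); p=np.array(s['ee_pos']); R=np.array(s['ee_rot'])
    cur=np.degrees(np.arctan2(R[1,0],R[0,0])); d=(yaw-cur+180)%360-180
    a=np.radians(yaw); Rt=np.array([[np.cos(a),np.sin(a),0],[np.sin(a),-np.cos(a),0],[0,0,-1]])
    t=Rt.T@(np.array([x,y,z])-p)/0.04; tn=R.T@(np.array([x,y,z])-p)/0.04
    print('t',round(float(s['time_s']),2),'pos',p.round(4),'yaw',cur.round(2),'tilt',R[:,2].round(4),'grip',round(float(s['grip_width']),3),'F',np.round(s['contact_force'],1))
    print('after-spin shift',t.round(3),'now-axes',tn.round(3),'spin',round(-d/4,3))
if __name__=='__main__': plan(*map(float,sys.argv[1:]))
E
python3 plan.py 0.4755 0.262 0.22 186
```

```text
t 0.15 pos [0.2688 0.5361 0.2218] yaw 153.37 tilt [-8.0e-04 -1.3e-03 -1.0e+00] grip 0.995 F [-0.2 -0.7  0.8]
after-spin shift [-4.422 -7.356  0.044] now-axes [-7.691 -3.81   0.049] spin -8.158
```

Request:
arm_command([
  [0,0,0,-1,0],
  [0,0,0,-1,0],
  [0,0,0,-1,0],
  [0,0,0,-1,0],
  [0,0,0,-1,0],
  [0,0,0,-1,0],
  [0,0,0,-1,0],
  [0,0,0,-1,0],
])

```text
time_s: 0.95
ee_pos: [0.2683, 0.5352, 0.2177]
ee_rot: [[-0.993, -0.115, -0.004], [-0.115, 0.993, -0.007], [0.005, -0.007, -1.0]]
contact_force: [-0.1, 0.2, 0.6]
grip_width: 0.5
```

```bash
python3 plan.py 0.4755 0.262 0.22 186
```

```text
t 0.95 pos [0.2683 0.5352 0.2177] yaw -173.39 tilt [-0.0042 -0.0073 -1.    ] grip 0.5 F [-0.1  0.2  0.6]
after-spin shift [-4.438 -7.333 -0.057] now-axes [-4.36  -7.38  -0.028] spin 0.151
```

Request:
arm_command([
  [-0.55,-0.92,0,0,0],
  [-0.55,-0.92,0,0,0],
  [-0.55,-0.92,0,0,0],
  [-0.55,-0.92,0,0,0],
  [-0.55,-0.92,0,0,0],
  [-0.55,-0.92,0,0,0],
  [-0.55,-0.92,0,0,0],
  [0,0,0,0,0],
])

```text
time_s: 1.75
ee_pos: [0.456, 0.2893, 0.2139]
ee_rot: [[-0.992, -0.123, -0.009], [-0.123, 0.992, -0.012], [0.01, -0.011, -1.0]]
contact_force: [-0.7, -0.3, -0.7]
grip_width: 0.503
```

```bash
python3 plan.py 0.4755 0.262 0.22 186; python3 -c "
from h import *
snap('wrist','w1.png')"
```

```text
t 1.75 pos [0.456  0.2893 0.2139] yaw -172.96 tilt [-0.0087 -0.0122 -0.9999] grip 0.503 F [-0.7 -0.3 -0.7]
after-spin shift [-0.414 -0.728 -0.154] now-axes [-0.399 -0.738 -0.15 ] spin 0.259
```

View pics/w1.png

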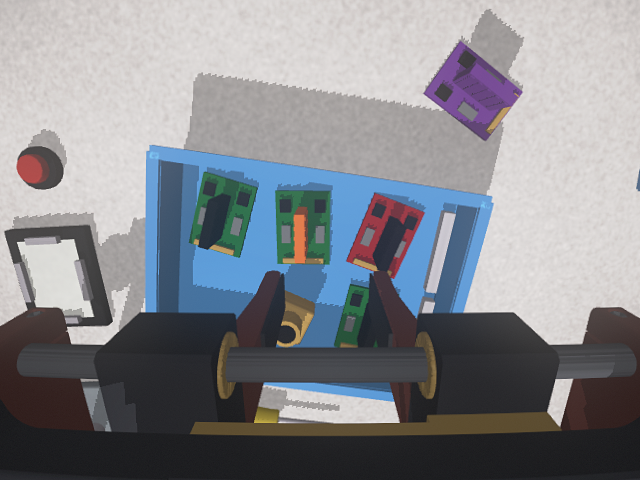

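The wrist view shows the sample at (304,227), black-sink modules at (220,213) and (355,315), and the red board at (388,232). The tool tilt has been drifting, so I'll test whether still rows cause it.

Request:
arm_command([
  [0,0,0,0,0],
  [0,0,0,0,0],
  [0,0,0,0,0],
  [0,0,0,0,0],
])

```text
time_s: 2.2
ee_pos: [0.4524, 0.2942, 0.2135]
ee_rot: [[-0.992, -0.128, -0.011], [-0.128, 0.992, -0.01], [0.012, -0.009, -1.0]]
contact_force: [-0.8, -0.5, -0.4]
grip_width: 0.498
```

```bash
python3 plan.py 0.4755 0.262 0.22 186
```

```text
t 2.2 pos [0.4524 0.2942 0.2135] yaw -172.63 tilt [-0.0111 -0.0102 -0.9999] grip 0.498 F [-0.8 -0.5 -0.4]
after-spin shift [-0.49  -0.862 -0.163] now-axes [-0.467 -0.875 -0.161] spin 0.344
```

Request:
arm_command([
  [0,0,-0.2,0,0],
  [0,0,-0.2,0,0],
  [0,0,-0.2,0,0],
  [0,0,-0.2,0,0],
])

```text
time_s: 2.6
ee_pos: [0.4514, 0.2961, 0.2474]
ee_rot: [[-0.991, -0.132, -0.012], [-0.132, 0.991, -0.011], [0.013, -0.009, -1.0]]
contact_force: [1.0, -0.2, 0.5]
grip_width: 0.5
```

```bash
python3 plan.py 0.4755 0.262 0.22 186
```

```text
t 2.6 pos [0.4514 0.2961 0.2474] yaw -172.43 tilt [-0.0121 -0.0106 -0.9999] grip 0.5 F [ 1.  -0.2  0.5]
after-spin shift [-0.51  -0.911  0.685] now-axes [-0.494 -0.918  0.687] spin 0.391
```

```bash
cat > sinks.py <<'E'
from h import *
import sys
fn=sys.argv[1]; c=load(fn) if len(sys.argv)<3 else snap(sys.argv[2],fn+'.png'); W=world(c); img=c['pixels']
hsv=cv2.cvtColor(img,cv2.COLOR_RGB2HSV); H,S,V=[hsv[...,i].astype(int) for i in range(3)]
x,y,z=W[...,0],W[...,1],W[...,2]
def fit(mask,tag,minn=60):
    n,l,st,ce=cv2.connectedComponentsWithStats(mask.astype(np.uint8))
    for i in range(1,n):
        if st[i,4]<minn: continue
        p=W[l==i]; q=p[:,:2]; m=q.mean(0); w,E=np.linalg.eigh(np.cov((q-m).T)); a=np.degrees(np.arctan2(E[1,1],E[0,1]))%180
        r=cv2.minAreaRect(q.astype(np.float32)*1000)
        print(tag,st[i,4],ce[i].round(0),'z',np.median(p[:,2]).round(4),'rect',np.round(r[0],1),np.round(r[1],1),'ang',a.round(1))
inb=(x>0.4)&(x<0.66)&(y>0.08)&(y<0.42)
tall=(z>0.048)&(z<0.065)
fit(tall&(H>5)&(H<18)&(S>150),'orange',40)
fit(tall&(V<75)&inb,'black',40)
fit((H>45)&(H<80)&(S>80)&(z<0.03),'green',150)
E
python3 sinks.py w1; python3 sinks.py w2 wrist;python3 plan.py 0.4755 0.262 0.22 186
```

```text
orange 504 [299. 239.] z 0.0543 rect [476.5 262.8] [49.1 11.3] ang 6.8
black 574 [209. 223.] z 0.0543 rect [473.3 171. ] [11.2 50.5] ang 169.9
black 550 [391. 247.] z 0.0542 rect [474.9 354.9] [11.  50.1] ang 166.1
black 201 [370. 336.] z 0.0545 rect [575.3 350.8] [10.8 34.9] ang 1.2
black 240 [286. 334.] z 0.0594 rect [581.7 260.2] [19.9 18.3] ang 166.4
green 1992 [226. 210.] z 0.0094 rect [473.5 171.1] [60.1 83.9] ang 179.1
green 2171 [303. 223.] z 0.0094 rect [476.7 262.3] [83.7 59.3] ang 9.1
green 940 [352. 316.] z 0.0095 rect [579.8 333.1] [27.7 83.9] ang 173.4
orange 430 [295. 234.] z 0.0544 rect [477.  262.8] [50.4 11.2] ang 6.3
black 464 [212. 220.] z 0.0542 rect [473.4 171.1] [11.2 50.4] ang 169.9
black 453 [378. 243.] z 0.0542 rect [475.1 354.8] [10.8 50.6] ang 166.6
black 387 [359. 327.] z 0.0544 rect [581.8 350.8] [12.  50.2] ang 173.5
black 115 [285. 322.] z 0.0594 rect [581.9 264.2] [10.1 19.6] ang 173.3
green 1676 [228. 207.] z 0.0094 rect [473.4 171. ] [60.  83.7] ang 179.3
green 1806 [299. 221.] z 0.0094 rect [477.1 262.3] [84.1 59. ] ang 11.6
green 964 [347. 304.] z 0.0096 rect [580.6 342.2] [43.3 83. ] ang 165.5
t 2.65 pos [0.4518 0.2963 0.2492] yaw -172.44 tilt [-0.0099 -0.0094 -0.9999] grip 0.5 F [-0.4  0.   1.1]
after-spin shift [-0.5   -0.914  0.73 ] now-axes [-0.483 -0.921  0.732] spin 0.39
```

```bash
python3 plan.py 0.4768 0.2626 0.1 186.5
```

```text
t 2.65 pos [0.4518 0.2963 0.2492] yaw -172.44 tilt [-0.0099 -0.0094 -0.9999] grip 0.5 F [-0.4  0.   1.1]
after-spin shift [-0.526 -0.907  3.73 ] now-axes [-0.551 -0.887  3.731] spin 0.265
```

Request:
arm_command([
  [-0.26,-0.46,0.8,0.1,0],
  [-0.26,-0.46,0.8,0.1,0],
  [0,0,0.9,0.1,0],
  [0,0,0.9,0,0],
  [0,0,0.4,0,0],
  [0,0,0,0,0],
])

```text
time_s: 3.25
ee_pos: [0.4797, 0.2607, 0.098]
ee_rot: [[-0.994, -0.109, -0.001], [-0.109, 0.994, -0.005], [0.001, -0.005, -1.0]]
contact_force: [-0.3, 0.4, 0.0]
grip_width: 0.498
```

```bash
python3 plan.py 0.4768 0.2626 0.022 186.5
```

```text
t 3.25 pos [0.4797 0.2607 0.098 ] yaw -173.72 tilt [-8.0e-04 -4.7e-03 -1.0e+00] grip 0.498 F [-0.3  0.4  0. ]
after-spin shift [0.066 0.054 1.9  ] now-axes [0.064 0.063 1.9  ] spin -0.056
```

Request:
arm_command([
  [0.04,0.03,0.6,0,0],
  [0.03,0.03,0.6,0,0],
  [0,0,0.5,0,0],
  [0,0,0.15,0,0],
  [0,0,0,0,0],
])

```text
time_s: 3.75
ee_pos: [0.4803, 0.2642, 0.0296]
ee_rot: [[-0.994, -0.109, 0.008], [-0.109, 0.994, -0.001], [-0.008, -0.001, -1.0]]
contact_force: [0.3, 0.4, 0.6]
grip_width: 0.501
```

```bash
python3 plan.py 0.4768 0.2626 0.022 186.5
```

```text
t 3.75 pos [0.4803 0.2642 0.0296] yaw -173.75 tilt [ 7.8e-03 -6.0e-04 -1.0e+00] grip 0.501 F [0.3 0.4 0.6]
after-spin shift [ 0.092 -0.029  0.19 ] now-axes [ 0.093 -0.029  0.189] spin -0.061
```

Request:
arm_command([
  [0.09,-0.03,0.2,0,0],
  [0,0,0,0,1],
  [0,0,0,0,1],
  [0,0,0,0,1],
  [0,0,0,0,1],
  [0,0,0,0,1],
], squeeze=30)

```text
time_s: 4.35
ee_pos: [0.4795, 0.2638, 0.0271]
ee_rot: [[-0.994, -0.109, 0.015], [-0.109, 0.994, 0.003], [-0.016, 0.001, -1.0]]
contact_force: [1.2, -0.2, -1.1]
grip_width: 0.113
```

```bash
python3 plan.py 0.4768 0.2626 0.15 186.5
```

```text
t 4.35 pos [0.4795 0.2638 0.0271] yaw -173.75 tilt [ 0.0154  0.0029 -0.9999] grip 0.113 F [ 1.2 -0.2 -1.1]
after-spin shift [ 0.071 -0.021 -3.074] now-axes [ 0.023 -0.018 -3.074] spin -0.063
```

Request:
arm_command([
  [0,0,-0.3,0,1],
  [0,0,-0.6,0,1],
  [0,0,-0.8,0,1],
  [0,0,-0.8,0,1],
  [0,0,-0.6,0,1],
])

```text
time_s: 4.85
ee_pos: [0.4746, 0.262, 0.1519]
ee_rot: [[-0.994, -0.109, 0.005], [-0.109, 0.994, -0.002], [-0.005, -0.002, -1.0]]
contact_force: [0.4, -0.4, -1.5]
grip_width: 0.112
```

```bash
python3 plan.py 0.576 -0.028 0.15 190.6; python3 -c "
from h import *
snap('wrist','w3.png')"
```

```text
t 4.85 pos [0.4746 0.262  0.1519] yaw -173.75 tilt [ 0.0052 -0.0019 -1.    ] grip 0.112 F [ 0.4 -0.4 -1.5]
after-spin shift [-1.158 -7.593  0.046] now-axes [-1.73  -7.483  0.073] spin -1.087
```

View pics/w3.png

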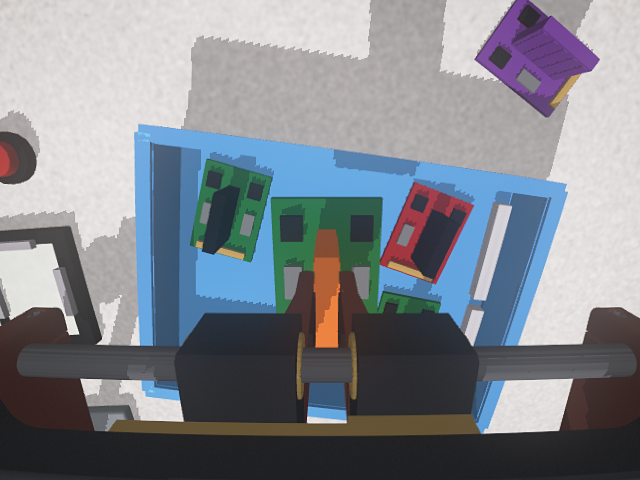

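The orange-sink module is held at about (325,290), and the other parts have not moved. Moving towards the stage.

Request:
arm_command([
  [-0.1,-0.6,0,-0.15,1],
  [-0.1,-0.9,0,-0.15,1],
  [-0.1,-0.9,0,-0.15,1],
  [-0.1,-0.9,0,-0.15,1],
  [-0.1,-0.9,0,-0.15,1],
  [-0.1,-0.9,0,-0.15,1],
  [-0.1,-0.6,0,0,1],
  [0,0,0,0,1],
])

```text
time_s: 5.7
ee_pos: [0.538, 0.0345, 0.1583]
ee_rot: [[-0.984, -0.178, 0.015], [-0.178, 0.984, 0.003], [-0.015, 0.001, -1.0]]
contact_force: [-0.6, 0.5, -1.4]
grip_width: 0.115
```

```bash
python3 plan.py 0.576 -0.028 0.15 190.6; python3 -c "
from h import *
snap('wrist','w4.png');snap('top','t4.png')"
```

```text
t 5.7 pos [0.538  0.0345 0.1583] yaw -169.75 tilt [ 0.0148  0.0033 -0.9999] grip 0.115 F [-0.6  0.5 -1.4]
after-spin shift [-0.647 -1.712  0.206] now-axes [-0.654 -1.708  0.215] spin -0.088
```

View pics/w4.png

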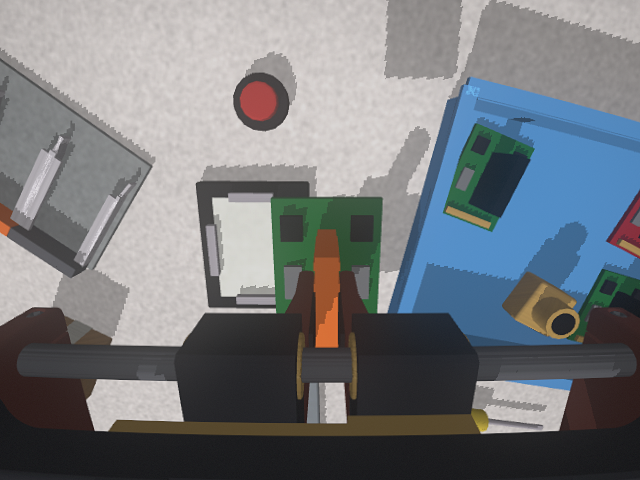

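The wrist view shows the button at (258,101) and the stage's left half at (240,245), beside the held module. I'll get the stage pose from plane-projected pixels.

```bash
python3 - <<'E'
from h import *
def topl(c,mask,h):
    M=np.linalg.inv(c['world_to_cam']); r=rays(c)[mask]; d=np.c_[r,np.ones(len(r))]@M[:3,:3].T; o=M[:3,3]
    return (o+d*((h-o[2])/d[:,2])[:,None])[:,:2]
c=load('top0'); hsv=cv2.cvtColor(c['pixels'],cv2.COLOR_RGB2HSV); H,S,V=[hsv[...,i].astype(int) for i in range(3)]
box=np.zeros((480,640),bool); box[200:275,312:380]=1
print(c['pixels'][240,345],c['pixels'][240,328],c['pixels'][262,340])
m=box&(V<45)
n,l,st,_=cv2.connectedComponentsWithStats(m.astype(np.uint8)); i=1+st[1:,4].argmax(); 
r=cv2.minAreaRect((topl(c,l==i,0.012)*1000).astype(np.float32)); print('plate top0',r)
m=box&(V>185)&(S<60)
n,l,st,_=cv2.connectedComponentsWithStats(m.astype(np.uint8)); i=1+st[1:,4].argmax(); 
r=cv2.minAreaRect((topl(c,l==i,0.012)*1000).astype(np.float32)); print('white',r,st[i])
for fn in['w4','top0','w1']:
    c=load(fn); W=world(c); hsv=cv2.cvtColor(c['pixels'],cv2.COLOR_RGB2HSV); H,S,V=[hsv[...,i].astype(int) for i in range(3)]
    m=((H<6)|(H>174))&(S>120)&(V>100)&(abs(W[...,0]-.44)<.03)&(abs(W[...,1]+.04)<.03)
    p=W[m]; print(fn,'button',m.sum(),np.nanmedian(p,0),cv2.minAreaRect((p[:,:2]*1000).astype(np.float32)), np.nanpercentile(p[:,2],95))
    m=(V<60)&(abs(W[...,0]-.576)<.1)&(abs(W[...,1]+.028)<.08)&(abs(W[...,2]-.012)<.004)
    print(m.sum(),cv2.minAreaRect((W[m][:,:2]*1000).astype(np.float32)))
E
```

```text
[160 162 157] [ 9  7 10] [3 4 6]
plate top0 ((575.5614013671875, -28.54251480102539), (127.681640625, 103.20195007324219), 9.829879760742188)Traceback (most recent call last):
  File "<stdin>", line 12, in <module>
ValueError: attempt to get argmax of an empty sequence
```

```bash
python3 - <<'E'
from h import *
for fn in['w4','top0','w1']:
    c=load(fn); W=world(c); hsv=cv2.cvtColor(c['pixels'],cv2.COLOR_RGB2HSV); H,S,V=[hsv[...,i].astype(int) for i in range(3)]
    m=((H<6)|(H>174))&(S>120)&(V>100)&(abs(W[...,0]-.44)<.03)&(abs(W[...,1]+.04)<.03)
    p=W[m]; print(fn,'button',m.sum(),np.nanmedian(p,0),cv2.minAreaRect((p[:,:2]*1000).astype(np.float32)), np.nanpercentile(p[:,2],95))
    m=(V<60)&(abs(W[...,0]-.576)<.1)&(abs(W[...,1]+.028)<.08)&(abs(W[...,2]-.012)<.004)
    if m.any(): print(m.sum(),cv2.minAreaRect((W[m][:,:2]*1000).astype(np.float32)))
E
python3 plan.py 0.5756 -0.0285 0.15 190
```

```text
w4 button 1105 [ 0.44443881 -0.04000949  0.02224139] ((444.426025390625, -40.3472900390625), (30.253582000732422, 29.251728057861328), 0.9204883575439453) 0.02359667688187862
127 ((576.8543701171875, -33.39231491088867), (126.30598449707031, 91.79948425292969), 10.02071762084961)
top0 button 110 [ 0.44389076 -0.04031574  0.02287093] ((444.119384765625, -40.86768341064453), (27.095155715942383, 27.917850494384766), 68.18568420410156) 0.027817965586746495
548 ((576.0620727539062, -27.928146362304688), (128.70091247558594, 104.13904571533203), 10.06098461151123)
w1 button 546 [ 0.44444363 -0.03911263  0.02248084] ((444.4335021972656, -39.712493896484375), (29.162084579467773, 29.409591674804688), 5.071889400482178) 0.02364716252083074
268 ((610.703369140625, -7.26043701171875), (82.56979370117188, 108.95944213867188), 42.971290588378906)
t 5.8 pos [0.5374 0.0371 0.1584] yaw -169.62 tilt [ 0.0144  0.0048 -0.9999] grip 0.116 F [ 0.4  1.1 -1.5]
after-spin shift [-0.656 -1.78   0.209] now-axes [-0.641 -1.785  0.215] spin 0.094
```

Request:
arm_command([
  [-0.35,-0.9,0.1,0,1],
  [-0.35,-0.9,0.3,0,1],
  [0,0,0.6,0,1],
  [0,0,0.6,0,1],
  [0,0,0.4,0,1],
  [0,0,0,0,1],
])

```text
time_s: 6.4
ee_pos: [0.5804, -0.0211, 0.077]
ee_rot: [[-0.982, -0.19, 0.017], [-0.19, 0.982, 0.009], [-0.018, 0.005, -1.0]]
contact_force: [-0.1, -0.1, -1.1]
grip_width: 0.117
```

```bash
python3 plan.py 0.5785 -0.0278 0.036 190; python3 - <<'E'
from h import *
c=snap('wrist','w5.png');W=world(c);hsv=cv2.cvtColor(c['pixels'],cv2.COLOR_RGB2HSV); H,S,V=[hsv[...,i].astype(int) for i in range(3)]
s=read_state();R=np.array(s['ee_rot']);p=np.array(s['ee_pos'])
m=(H>45)&(H<80)&(S>80); n,l,st,_=cv2.connectedComponentsWithStats(m.astype(np.uint8)); i=1+st[1:,4].argmax(); m=l==i
q=(W[m]-p)@R; print('board in tool: x',np.nanpercentile(q[:,0],[1,99]),'y',np.nanpercentile(q[:,1],[1,50,99]),'z',np.nanmedian(q[:,2]))
m=(H>5)&(H<18)&(S>150); q=(W[m]-p)@R; q=q[np.isfinite(q).all(1)]; print('sink',np.percentile(q,[1,50,99],axis=0).round(4))
E
```

```text
t 6.4 pos [ 0.5804 -0.0211  0.077 ] yaw -169.04 tilt [ 0.0167  0.0086 -0.9998] grip 0.117 F [-0.1 -0.1 -1.1]
after-spin shift [ 0.076 -0.157  1.024] now-axes [ 0.097 -0.161  1.022] spin 0.24
board in tool: x [-0.02035862  0.04586434] y [-0.02974285 -0.00031903  0.02952614] z 0.018633585819817652
sink [[-0.0155 -0.0055 -0.0291]
 [ 0.014  -0.0003 -0.0259]
 [ 0.0289  0.0054  0.0138]]
```

View pics/w5.png

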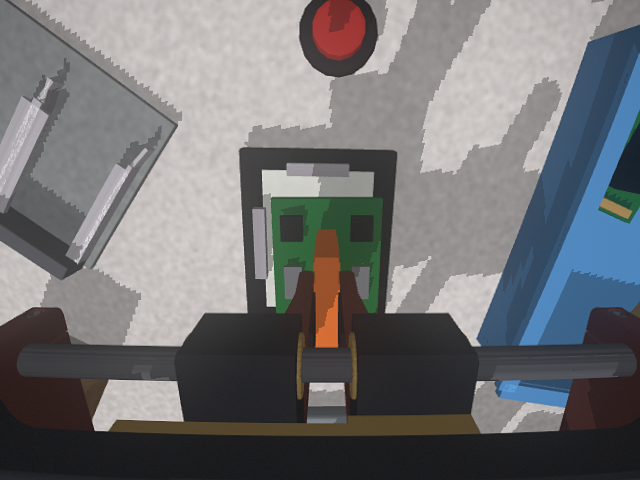

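The board is held near (326,255), square to the stage, at a 3.9 mm offset along tool x. Correcting and lowering it.

```bash
python3 plan.py 0.5798 -0.0275 0.038 190
```

```text
t 6.45 pos [ 0.581  -0.021   0.0784] yaw -169.03 tilt [ 0.0184  0.0086 -0.9998] grip 0.107 F [-0.3  0.2 -1.4]
after-spin shift [ 0.057 -0.154  1.01 ] now-axes [ 0.079 -0.158  1.008] spin 0.242
```

Request:
arm_command([
  [0.02,-0.08,0.2,0.1,1],
  [0.02,-0.08,0.2,0.1,1],
  [0,0,0.1,0,1],
  [0,0,0,0,1],
])

```text
time_s: 6.85
ee_pos: [0.5827, -0.0266, 0.061]
ee_rot: [[-0.984, -0.178, 0.024], [-0.177, 0.984, 0.008], [-0.025, 0.004, -1.0]]
contact_force: [0.3, 1.0, -1.7]
grip_width: 0.112
```

```bash
python3 plan.py 0.5798 -0.0275 0.037 190
```

```text
t 6.85 pos [ 0.5827 -0.0266  0.061 ] yaw -169.78 tilt [ 0.0244  0.0081 -0.9997] grip 0.112 F [ 0.3  1.  -1.7]
after-spin shift [ 0.074 -0.009  0.6  ] now-axes [ 0.09  -0.011  0.598] spin 0.055
```

Request:
arm_command([
  [0.05,0,0.4,0,1],
  [0.03,0,0.2,0,1],
])

```text
time_s: 7.05
ee_pos: [0.5812, -0.0272, 0.0374]
ee_rot: [[-0.984, -0.177, 0.028], [-0.177, 0.984, 0.008], [-0.029, 0.003, -1.0]]
contact_force: [-1.3, -0.1, -2.0]
grip_width: 0.111
```

```bash
python3 plan.py 0.5798 -0.0275 0.036 190
```

```text
t 7.05 pos [ 0.5812 -0.0272  0.0374] yaw -169.79 tilt [ 0.028   0.0078 -0.9996] grip 0.111 F [-1.3 -0.1 -2. ]
after-spin shift [ 0.035 -0.     0.035] now-axes [ 0.036 -0.     0.034] spin 0.052
```

Request:
arm_command([
  [0.03,0,0.06,0,1],
  [0,0,0,0,0.5],
  [0,0,0,0,0],
  [0,0,0,0,0],
])

```text
time_s: 7.45
ee_pos: [0.5807, -0.0274, 0.035]
ee_rot: [[-0.984, -0.177, 0.03], [-0.177, 0.984, 0.008], [-0.031, 0.002, -1.0]]
contact_force: [-0.2, -0.1, 0.5]
grip_width: 0.346
```

```bash
python3 plan.py 0.5798 -0.0275 0.13 190
```

```text
t 7.45 pos [ 0.5807 -0.0274  0.035 ] yaw -169.79 tilt [ 0.0305  0.008  -0.9995] grip 0.346 F [-0.2 -0.1  0.5]
after-spin shift [ 0.023  0.    -2.376] now-axes [-0.052  0.006 -2.375] spin 0.052
```

Released, so I'll rise and look.

Request:
arm_command([
  [0,0,-0.2,0,0],
  [0,0,-0.5,0,0],
  [0,0,-0.8,0,0],
  [0,0,-0.8,0,0],
])

```text
time_s: 7.85
ee_pos: [0.5746, -0.0278, 0.1248]
ee_rot: [[-0.984, -0.177, 0.019], [-0.177, 0.984, 0.009], [-0.02, 0.006, -1.0]]
contact_force: [0.9, 0.0, 0.0]
grip_width: 0.5
```

```bash
python3 plan.py 0.4444 -0.040 0.1 190; python3 sinks.py t6 top; python3 sinks.py w6 wrist
```

```text
t 7.85 pos [ 0.5746 -0.0278  0.1248] yaw -169.8 tilt [ 0.0192  0.0091 -0.9998] grip 0.5 F [0.9 0.  0. ]
after-spin shift [3.259 0.266 0.619] now-axes [3.27  0.274 0.553] spin 0.05
black 104 [192. 234.] z 0.0549 rect [581.4 351.2] [13.1 51. ] ang 174.1
black 60 [229. 233.] z 0.059 rect [581.1 258.6] [22. 19.] ang 75.2
black 92 [190. 277.] z 0.0547 rect [473.3 353.8] [13.3 49.1] ang 168.9
black 99 [265. 276.] z 0.0551 rect [473.  170.9] [12.5 50. ] ang 169.7
green 414 [198. 240.] z 0.0102 rect [580.8 349.8] [60.8 83.2] ang 167.5
green 296 [348. 243.] z 0.0182 rect [560.7 -31.3] [50.4 59.2] ang 107.3
green 493 [268. 280.] z 0.0106 rect [472.5 170.2] [59.  83.2] ang 168.2
orange 1016 [326. 244.] z 0.0624 rect [577.4 -28.1] [49.8 11.2] ang 10.2
black 1256 [621. 155.] z 0.0537 rect [473.4 169.8] [13. 50.] ang 172.3
green 1674 [587. 141.] z 0.0093 rect [473.7 175.6] [49.9 85.3] ang 178.6
green 3767 [326. 220.] z 0.0174 rect [577.9 -28.2] [84.2 59.3] ang 9.3
```

View pics/w6.png

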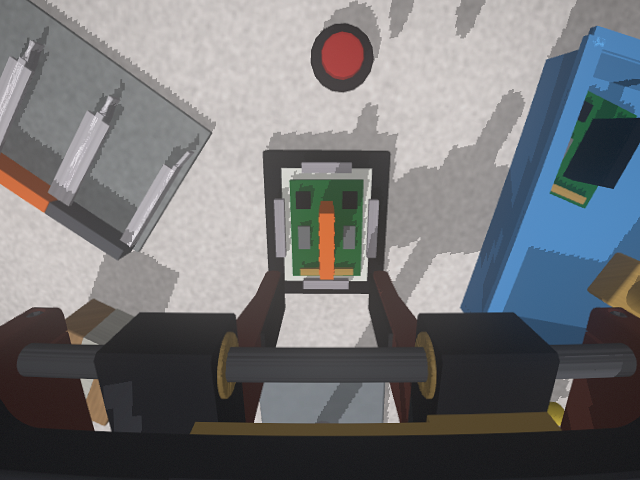

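The sample (326,225) lies flat inside the stops: board top at 17.4 mm, centre about 1.6 mm from the stage centre. Next I'll go to the button at (342,56) with fingers shut.

Request:
arm_command([
  [0.5,0.05,0,0,1],
  [0.9,0.05,0,0,1],
  [0.9,0.05,0.2,0,1],
  [0.9,0.05,0.2,0,1],
  [0.1,0.05,0.2,0,1],
  [0,0,0,0,1],
])

```text
time_s: 8.55
ee_pos: [0.4434, -0.0419, 0.1008]
ee_rot: [[-0.984, -0.177, 0.033], [-0.177, 0.984, 0.007], [-0.034, 0.001, -0.999]]
contact_force: [-0.2, 0.2, -0.5]
grip_width: 0.012
```

```bash
python3 plan.py 0.4444 -0.040 0.04 190
```

```text
t 8.55 pos [ 0.4434 -0.0419  0.1008] yaw -169.78 tilt [ 0.0329  0.0073 -0.9994] grip 0.012 F [-0.2  0.2 -0.5]
after-spin shift [-0.033  0.042  1.519] now-axes [0.018 0.04  1.52 ] spin 0.054
```

Request:
arm_command([
  [0.01,0.03,0.7,0,1],
  [0,0,0.6,0,1],
  [0,0,0.2,0,1],
])

```text
time_s: 8.85
ee_pos: [0.449, -0.0404, 0.0422]
ee_rot: [[-0.983, -0.178, 0.04], [-0.178, 0.984, 0.006], [-0.04, -0.001, -0.999]]
contact_force: [-0.8, 0.1, 0.6]
grip_width: 0.002
```

```bash
python3 plan.py 0.4444 -0.040 0.02 190
```

```text
t 8.85 pos [ 0.449  -0.0404  0.0422] yaw -169.77 tilt [ 0.0398  0.0064 -0.9992] grip 0.002 F [-0.8  0.1  0.6]
after-spin shift [0.113 0.029 0.554] now-axes [0.135 0.03  0.549] spin 0.059
```

Request:
arm_command([
  [0.13,0.03,0.25,0,1],
  [0.02,0,0.25,0,1],
  [0,0,0.2,0,1],
])

```text
time_s: 9.15
ee_pos: [0.4456, -0.04, 0.0152]
ee_rot: [[-0.983, -0.178, 0.041], [-0.178, 0.984, 0.006], [-0.041, -0.001, -0.999]]
contact_force: [-23.9, 2.8, 59.1]
grip_width: 0.007
```

```bash
python3 plan.py 0.4444 -0.040 0.016 190
```

```text
t 9.15 pos [ 0.4456 -0.04    0.0152] yaw -169.72 tilt [ 0.0406  0.0062 -0.9992] grip 0.007 F [-23.9   2.8  59.1]
after-spin shift [ 0.03   0.006 -0.02 ] now-axes [ 0.029  0.006 -0.021] spin 0.069
```

Force is 59 N with the tip at 15.2 mm, so the button has bottomed out. Backing off at once.

Request:
arm_command([
  [0,0,-0.2,0,1],
  [0,0,-0.6,0,1],
  [0,0,-0.8,0,0],
  [0,0,-0.8,0,0],
  [0,0,-0.6,0,0],
])

```text
time_s: 9.65
ee_pos: [0.4406, -0.0407, 0.1374]
ee_rot: [[-0.983, -0.178, 0.038], [-0.178, 0.984, 0.007], [-0.039, -0.0, -0.999]]
contact_force: [-0.6, -0.7, -0.1]
grip_width: 0.242
```

```bash
python3 plan.py 0.5776 -0.028 0.13 190.2; python3 sinks.py t7 top; python3 sinks.py w7 wrist
```

```text
t 9.65 pos [ 0.4406 -0.0407  0.1374] yaw -169.72 tilt [ 0.0383  0.0067 -0.9992] grip 0.242 F [-0.6 -0.7 -0.1]
after-spin shift [-3.427 -0.295  0.185] now-axes [-3.417 -0.3    0.319] spin 0.019
orange 61 [345. 229.] z 0.0619 rect [580.  -26.8] [44.7 10.8] ang 10.6
black 102 [192. 234.] z 0.0544 rect [581.5 350.9] [12.6 50.7] ang 174.0
black 61 [229. 233.] z 0.0604 rect [581.4 259. ] [22.5 19.1] ang 61.9
black 88 [190. 277.] z 0.0549 rect [474.  354.5] [11.6 49.7] ang 168.7
black 99 [265. 276.] z 0.0547 rect [472.9 170.8] [12.3 50.2] ang 169.8
green 375 [199. 241.] z 0.0105 rect [579.9 349.7] [58.4 81.9] ang 152.2
green 491 [267. 280.] z 0.01 rect [472.8 170.2] [60.2 84.2] ang 168.1
orange 306 [314. 395.] z 0.0625 rect [587.8 -26.3] [29.7 11.1] ang 9.8
black 900 [562. 311.] z 0.0538 rect [473.  169.7] [13.  49.5] ang 169.5
green 968 [546. 272.] z 0.0094 rect [470.5 177.4] [48.1 75.9] ang 159.0
green 987 [322. 330.] z 0.0176 rect [552.  -26.5] [35.4 46.6] ang 99.7
```

View pics/w7.png

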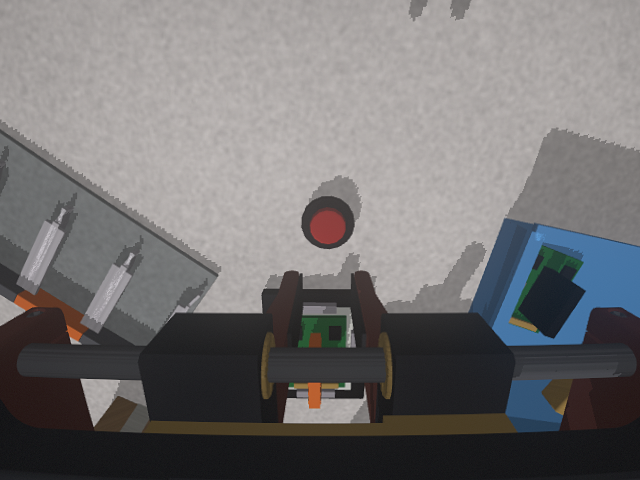

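Button at (328,227) is back up and the sample is still on the stage. Going back to regrasp it.

Request:
arm_command([
  [-0.5,-0.1,0,0,0],
  [-0.9,-0.1,0.1,0,0],
  [-0.9,-0.1,0.1,0,0],
  [-0.9,0,0.2,0,0],
  [-0.2,0,0.2,0,0],
])

```text
time_s: 10.25
ee_pos: [0.5842, -0.0285, 0.1184]
ee_rot: [[-0.983, -0.177, 0.047], [-0.177, 0.984, 0.005], [-0.047, -0.004, -0.999]]
contact_force: [-0.4, 0.5, -0.3]
grip_width: 0.498
```

```bash
python3 plan.py 0.5776 -0.028 0.032 190.2; python3 sinks.py w8 wrist
```

```text
t 10.25 pos [ 0.5842 -0.0285  0.1184] yaw -169.8 tilt [ 0.047   0.0048 -0.9989] grip 0.498 F [-0.4  0.5 -0.3]
after-spin shift [0.16  0.043 2.159] now-axes [0.262 0.051 2.149] spin -0.001
orange 1188 [329. 239.] z 0.0623 rect [577.8 -28.1] [51.  11.4] ang 10.3
black 494 [632. 164.] z 0.0531 rect [484.9 167.6] [11.8 27.1] ang 2.5
green 1607 [606. 133.] z 0.0092 rect [474.4 177.4] [38.3 90.2] ang 4.0
green 4250 [329. 214.] z 0.0174 rect [577.8 -28.3] [83.7 59.4] ang 10.2
```

Request:
arm_command([
  [0.15,0.02,0.9,0,0],
  [0.1,0.01,0.8,0,0],
  [0.03,0,0.35,0,0],
])

```text
time_s: 10.6
ee_pos: [0.5746, -0.0292, 0.0316]
ee_rot: [[-0.983, -0.178, 0.045], [-0.178, 0.984, 0.004], [-0.045, -0.004, -0.999]]
contact_force: [-0.2, -0.1, 0.0]
grip_width: 0.498
```

```bash
python3 plan.py 0.5778 -0.0282 0.031 190.2
```

```text
t 10.6 pos [ 0.5746 -0.0292  0.0316] yaw -169.76 tilt [ 0.045   0.0044 -0.999 ] grip 0.498 F [-0.2 -0.1  0. ]
after-spin shift [-0.083  0.01   0.016] now-axes [-0.082  0.01   0.02 ] spin 0.009
```

Request:
arm_command([
  [-0.08,0.01,0,0,1],
  [0,0,0,0,1],
  [0,0,0,0,1],
  [0,0,0,0,1],
], squeeze=35)

```text
time_s: 11.0
ee_pos: [0.5766, -0.0285, 0.0329]
ee_rot: [[-0.983, -0.177, 0.045], [-0.177, 0.984, 0.004], [-0.045, -0.004, -0.999]]
contact_force: [-0.4, -0.4, -0.2]
grip_width: 0.176
```

```bash
python3 plan.py 0.5778 -0.0282 0.08 190.2
```

```text
t 11.0 pos [ 0.5766 -0.0285  0.0329] yaw -169.8 tilt [ 0.0446  0.0042 -0.999 ] grip 0.176 F [-0.4 -0.4 -0.2]
after-spin shift [-0.031  0.003 -1.177] now-axes [-0.083 -0.002 -1.174] spin 0.001
```

Request:
arm_command([
  [0,0,0,0,1],
  [0,0,0,0,1],
  [0,0,-0.4,0,1],
  [0,0,-0.7,0,1],
  [0,0,-0.8,0,1],
])

```text
time_s: 11.5
ee_pos: [0.571, -0.0286, 0.1095]
ee_rot: [[-0.983, -0.177, 0.038], [-0.177, 0.984, 0.005], [-0.038, -0.002, -0.999]]
contact_force: [0.8, 0.3, -2.0]
grip_width: 0.112
```

```bash
python3 plan.py 0.5778 -0.0282 0.08 190.2; python3 - <<'E'
from h import *
for fn in['top0','w6','w4','w7']:
    c=load(fn); W=world(c); hsv=cv2.cvtColor(c['pixels'],cv2.COLOR_RGB2HSV); H,S,V=[hsv[...,i].astype(int) for i in range(3)]
    x,y,z=W[...,0],W[...,1],W[...,2]
    reg=(x>0.38)&(x<0.68)&(y<-0.1)&(y>-0.47)
    m=reg&(H>5)&(H<18)&(S>150)&(z>0.015)
    p=W[m]
    if len(p): print(fn,'orange',len(p),p.mean(0).round(4),np.percentile(p[:,2],[5,50,95]).round(4),cv2.minAreaRect((p[p[:,2]>.024][:,:2]*1000).astype(np.float32)))
    # end blocks (dark+orange, high)
    m=reg&(z>0.023)&(z<0.035)
    p=W[m][:,:2]; print(fn,'end row',len(p),cv2.minAreaRect((p*1000).astype(np.float32)) if len(p) else '')
E
```

```text
t 11.5 pos [ 0.571  -0.0286  0.1095] yaw -169.8 tilt [ 0.0379  0.005  -0.9993] grip 0.112 F [ 0.8  0.3 -2. ]
after-spin shift [-0.169 -0.02   0.738] now-axes [-0.14  -0.018  0.744] spin 0.001
top0 orange 156 [ 0.5791 -0.2889  0.0279] [0.0198 0.0282 0.0342] ((579.7225952148438, -288.9720764160156), (70.27635955810547, 13.25859260559082), 63.75810623168945)
top0 end row 667 ((520.118408203125, -299.2775573730469), (280.52264404296875, 112.85858917236328), 63.43439483642578)
w6 orange 656 [ 0.5859 -0.278   0.0285] [0.0274 0.0285 0.0296] ((586.121337890625, -279.0252685546875), (45.84098815917969, 13.040580749511719), 62.846031188964844)
w6 end row 2348 ((600.3883666992188, -249.2139892578125), (120.69170379638672, 14.376897811889648), 63.34225845336914)
w4 orange 102 [ 0.5932 -0.2623  0.0286] [0.0273 0.0286 0.0299] ((593.8136596679688, -263.396240234375), (10.552033424377441, 12.495487213134766), 62.32532501220703)
w4 end row 1259 ((608.122802734375, -233.85377502441406), (86.65339660644531, 14.160188674926758), 63.36688232421875)
w7 orange 742 [ 0.5762 -0.2856  0.0263] [0.0161 0.0264 0.0295] ((518.5294189453125, -204.88241577148438), (65.40516662597656, 250.0638427734375), 35.91355514526367)
w7 end row 1069 ((580.7528686523438, -287.5036926269531), (118.97660064697266, 14.36152172088623), 63.95023727416992)
```

Request:
arm_command([
  [0.3,0,-0.2,1,1],
  [0.3,0.1,-0.1,1,1],
  [0.2,0,0,1,1],
  [0,0,0,1,1],
  [0,0,0,1,1],
  [0,0,0,1,1],
  [0,0,0,1,1],
  [0,0,0,1,1],
])

```text
time_s: 12.3
ee_pos: [0.5409, -0.029, 0.1407]
ee_rot: [[-0.919, 0.39, 0.06], [0.391, 0.92, 0.002], [-0.054, 0.025, -0.998]]
contact_force: [0.3, 0.0, -1.9]
grip_width: 0.111
```

```bash
python3 plan.py 0.4405 -0.2195 0.12 153.35
```

```text
t 12.3 pos [ 0.5409 -0.029   0.1407] yaw 156.93 tilt [ 0.0597  0.002  -0.9982] grip 0.111 F [ 0.3  0.  -1.9]
after-spin shift [ 0.108 -5.382  0.518] now-axes [ 0.472 -5.375  0.357] spin 0.895
```

Tool tilt has reached 3.4° and cannot be commanded directly. Vertical motion seems to affect it, so I'll test that here in free space.

Request:
arm_command([
  [0,0,-1,0,1],
  [0,0,-1,0,1],
  [0,0,-1,0,1],
  [0,0,-1,0,1],
])

```text
time_s: 12.7
ee_pos: [0.5277, -0.029, 0.3019]
ee_rot: [[-0.918, 0.393, 0.048], [0.394, 0.919, 0.003], [-0.043, 0.022, -0.999]]
contact_force: [1.5, -0.2, -0.8]
grip_width: 0.111
```

Request:
arm_command([
  [0,0,0,0,1],
  [0,0,0,0,1],
  [0,0,0,0,1],
  [0,0,0,0,1],
])

```text
time_s: 13.1
ee_pos: [0.5279, -0.0291, 0.3109]
ee_rot: [[-0.918, 0.393, 0.06], [0.393, 0.919, 0.002], [-0.055, 0.025, -0.998]]
contact_force: [0.4, 1.2, -2.2]
grip_width: 0.11
```

Request:
arm_command([
  [0,0,1,0,1],
  [0,0,1,0,1],
  [0,0,1,0,1],
  [0,0,1,0,1],
])

```text
time_s: 13.5
ee_pos: [0.5385, -0.0289, 0.1482]
ee_rot: [[-0.917, 0.393, 0.066], [0.393, 0.919, 0.001], [-0.06, 0.027, -0.998]]
contact_force: [-0.2, -0.5, -1.4]
grip_width: 0.108
```

Request:
arm_command([
  [0,0,0,0,1],
  [0,0,0,0,1],
  [0,0,0,0,1],
  [0,0,0,0,1],
])

```text
time_s: 13.9
ee_pos: [0.5347, -0.0284, 0.1421]
ee_rot: [[-0.918, 0.393, 0.052], [0.393, 0.919, 0.003], [-0.047, 0.023, -0.999]]
contact_force: [0.5, -0.8, -1.8]
grip_width: 0.106
```

Request:
arm_command([
  [0,0,-0.2,0,1],
  [0,0,-0.5,0,1],
  [0,0,-0.8,0,1],
  [0,0,-0.8,0,1],
  [0,0,-0.8,0,1],
  [0,0,-0.6,0,1],
  [0,0,-0.4,0,1],
  [0,0,-0.2,0,1],
])

```text
time_s: 14.7
ee_pos: [0.5255, -0.029, 0.3381]
ee_rot: [[-0.917, 0.392, 0.075], [0.393, 0.919, -0.0], [-0.069, 0.029, -0.997]]
contact_force: [0.4, -0.4, -0.8]
grip_width: 0.114
```

Request:
arm_command([
  [0,0,0.2,0,1],
  [0,0,0.5,0,1],
  [0,0,1,0,1],
  [0,0,1,0,1],
  [0,0,1,0,1],
  [0,0,0,0,1],
  [0,0,0,0,1],
  [0,0,0,0,1],
])

```text
time_s: 15.5
ee_pos: [0.537, -0.029, 0.1868]
ee_rot: [[-0.916, 0.392, 0.08], [0.393, 0.919, -0.001], [-0.074, 0.031, -0.997]]
contact_force: [-0.1, 0.7, -1.0]
grip_width: 0.113
```

Request:
arm_command([
  [0,0,0,0,1],
  [0,0,0,0,1],
  [0,0,0,0,1],
  [0,0,0,0,1],
  [0,0,0,0,1],
  [0,0,0,0,1],
  [0,0,0,0,1],
  [0,0,0,0,1],
])

```text
time_s: 16.3
ee_pos: [0.5399, -0.0294, 0.1954]
ee_rot: [[-0.915, 0.392, 0.093], [0.393, 0.919, -0.003], [-0.086, 0.034, -0.996]]
contact_force: [-0.1, -0.5, -1.5]
grip_width: 0.11
```

Request:
arm_command([
  [0,0,-1,0,1],
  [0,0,-1,0,1],
  [0,0,-1,0,1],
  [0,0,1,0,1],
  [0,0,1,0,1],
  [0,0,1,0,1],
  [0,0,0,0,1],
  [0,0,0,0,1],
])

```text
time_s: 17.1
ee_pos: [0.5405, -0.0295, 0.2001]
ee_rot: [[-0.915, 0.392, 0.098], [0.393, 0.919, -0.003], [-0.091, 0.035, -0.995]]
contact_force: [-0.3, -1.1, -0.5]
grip_width: 0.112
```

Request:
arm_command([
  [0,0,-1,0,1],
  [0,0,-1,0,1],
  [0,0,-1,0,1],
  [0,0,0,0,1],
  [0,0,1,0,1],
  [0,0,1,0,1],
  [0,0,1,0,1],
  [0,0,0,0,1],
])

```text
time_s: 17.9
ee_pos: [0.5429, -0.0299, 0.2185]
ee_rot: [[-0.913, 0.391, 0.118], [0.393, 0.92, -0.006], [-0.111, 0.041, -0.993]]
contact_force: [0.1, 0.6, -1.8]
grip_width: 0.115
```

```bash
cat > js.py <<'E'
from h import *
s=read_state(); print(round(float(s['time_s']),2),np.round(s['joints'],2),np.round(s['dq'],1),np.round(s['joint_efforts'],1),np.round(s['ee_pos'],4),np.array(s['ee_rot'])[:,2].round(4))
E
python3 js.py; python3 -c "
from h import *
for i in range(4): capture('wrist')"; python3 js.py
```

```text
17.9 [ -7.06  -9.9   85.9    0.51  97.24 -73.81] [-0.  -2.6 -7.  -0.   2.7  0. ] [  0.1 -37.8 -44.6   0.1  -1.4   0. ] [ 0.5429 -0.0299  0.2185] [ 0.118  -0.0058 -0.993 ]
18.1 [ -7.07 -10.12  85.2    0.51  97.34 -73.81] [-0.1 -0.2 -0.2 -0.  -0.3  0.1] [ -0.  -33.1 -40.7   0.1  -0.6   0. ] [ 0.5456 -0.0303  0.2279] [ 0.132  -0.0075 -0.9912]
```

Request:
arm_command([
  [0,0,0,0,1],
  [0,0,0,0,1],
  [0,0,0,0,1],
  [0,0,0,0,1],
])

```text
time_s: 18.5
ee_pos: [0.5475, -0.0305, 0.2357]
ee_rot: [[-0.91, 0.39, 0.142], [0.393, 0.92, -0.009], [-0.134, 0.048, -0.99]]
contact_force: [-0.5, -0.4, -0.7]
grip_width: 0.112
```

```bash
python3 js.py
```

```text
18.5 [ -7.07 -10.29  84.6    0.51  97.49 -73.81] [-0.  -0.3 -0.7  0.   0.1 -0. ] [ -0.  -34.3 -42.2   0.1  -0.7   0. ] [ 0.5475 -0.0305  0.2357] [ 0.1425 -0.0088 -0.9898]
```

Request:
arm_command([
  [0,0,0,0,1],
])

```text
time_s: 18.6
ee_pos: [0.5476, -0.0306, 0.2361]
ee_rot: [[-0.91, 0.39, 0.143], [0.393, 0.92, -0.009], [-0.135, 0.048, -0.99]]
contact_force: [-0.2, -0.7, -1.1]
grip_width: 0.112
```

```bash
python3 js.py
```

```text
18.6 [ -7.07 -10.3   84.57   0.51  97.5  -73.81] [-0.   0.  -0.3  0.1  0.2  0.1] [ -0.  -34.3 -42.2   0.1  -0.7   0. ] [ 0.5476 -0.0306  0.2361] [ 0.143  -0.0089 -0.9897]
```

Request:
arm_command([
  [0,0,0,0,1],
  [0,0,0,0,1],
  [0,0,0,0,1],
  [0,0,0,0,1],
])

```text
time_s: 19.0
ee_pos: [0.5475, -0.0306, 0.2357]
ee_rot: [[-0.91, 0.39, 0.142], [0.393, 0.92, -0.009], [-0.134, 0.048, -0.99]]
contact_force: [-0.8, -0.5, -1.2]
grip_width: 0.11
```

```bash
python3 js.py; python3 -c "
from h import *
for i in range(4): capture('wrist')"; python3 js.py
```

```text
19.0 [ -7.07 -10.28  84.6    0.51  97.51 -73.81] [-0.   0.   0.1  0.  -0.   0.1] [  0.  -34.2 -42.1   0.1  -0.7   0. ] [ 0.5475 -0.0306  0.2357] [ 0.1422 -0.0088 -0.9898]
19.2 [ -7.07 -10.29  84.59   0.51  97.51 -73.81] [ 0.1 -0.  -0.   0.  -0.1  0. ] [ -0.  -34.2 -42.    0.1  -0.7   0. ] [ 0.5475 -0.0305  0.2358] [ 0.1424 -0.0088 -0.9898]
```

Request:
arm_command([
  [0,0,0,0,1],
])

```text
time_s: 19.3
ee_pos: [0.5475, -0.0305, 0.2358]
ee_rot: [[-0.91, 0.39, 0.142], [0.393, 0.92, -0.009], [-0.134, 0.048, -0.99]]
contact_force: [0.5, -0.5, -1.7]
grip_width: 0.114
```

```bash
python3 js.py
```

```text
19.3 [ -7.07 -10.28  84.59   0.51  97.51 -73.81] [ 0.   0.   0.   0.1 -0.1  0.1] [ -0.  -34.2 -42.    0.1  -0.7   0. ] [ 0.5475 -0.0305  0.2358] [ 0.1423 -0.0088 -0.9898]
```

Request:
arm_command([
  [0,0,0.5,0,1],
])

```text
time_s: 19.4
ee_pos: [0.5515, -0.0308, 0.2192]
ee_rot: [[-0.909, 0.389, 0.148], [0.392, 0.92, -0.009], [-0.14, 0.05, -0.989]]
contact_force: [-0.3, 0.2, -0.5]
grip_width: 0.115
```

```bash
python3 js.py;  python3 -c "
from h import *
for i in range(1): capture('wrist')"; python3 js.py;  python3 -c "
from h import *
for i in range(4): capture('wrist')"; python3 js.py
```

```text
19.4 [ -7.05 -10.21  86.24   0.51  95.45 -73.81] [  0.2   2.7  21.1   0.  -21.9   0.2] [ -0.  -33.9 -42.5   0.    0.2   0. ] [ 0.5515 -0.0308  0.2192] [ 0.1481 -0.0095 -0.9889]
19.45 [ -7.05 -10.04  86.66   0.5   95.31 -73.81] [-0.   1.5  1.6 -0.1  3.4 -0. ] [  0.1 -45.7 -53.5   0.1  -0.7   0. ] [ 0.5502 -0.0307  0.2132] [ 0.1404 -0.0085 -0.9901]
19.65 [ -7.05 -10.11  86.4    0.5   95.52 -73.81] [-0.  -0.4 -0.8 -0.  -0.2  0. ] [ -0.  -33.7 -41.4   0.1  -0.7   0. ] [ 0.5503 -0.0307  0.2164] [ 0.1424 -0.0088 -0.9898]
```

At rest there is no drift. The tilt change comes only from transients between rows. Testing a fast, abrupt cycle from a settled state.

Request:
arm_command([
  [0,0,-1,0,1],
  [0,0,-1,0,1],
  [0,0,-1,0,1],
  [0,0,-1,0,1],
  [0,0,0,0,1],
  [0,0,0,0,1],
  [0,0,0,0,1],
  [0,0,0,0,1],
])

```text
time_s: 20.45
ee_pos: [0.5255, -0.0291, 0.3831]
ee_rot: [[-0.91, 0.39, 0.145], [0.393, 0.92, -0.009], [-0.137, 0.048, -0.989]]
contact_force: [-0.0, -0.1, -2.6]
grip_width: 0.112
```

```bash
python3 js.py;  python3 -c "
from h import *
for i in range(6): capture('wrist')"; python3 js.py
```

```text
20.45 [ -7.23  -8.45  67.62   0.57 112.51 -73.82] [ 0.1  0.   0.7 -0.  -0.2 -0.1] [  0.  -33.9 -40.4   0.   -0.7   0. ] [ 0.5255 -0.0291  0.3831] [ 0.1446 -0.0091 -0.9894]
20.75 [ -7.23  -8.44  67.56   0.57 112.54 -73.82] [-0.  -0.1 -0.4 -0.   0.  -0. ] [ -0.  -33.  -39.5   0.   -0.7   0. ] [ 0.5256 -0.0291  0.3836] [ 0.145  -0.0091 -0.9894]
```

Request:
arm_command([
  [0,0,1,0,1],
  [0,0,1,0,1],
  [0,0,1,0,1],
  [0,0,1,0,1],
])

```text
time_s: 21.15
ee_pos: [0.552, -0.0309, 0.2284]
ee_rot: [[-0.907, 0.389, 0.16], [0.392, 0.92, -0.011], [-0.151, 0.053, -0.987]]
contact_force: [1.0, -0.5, -1.9]
grip_width: 0.112
```

```bash
python3 js.py;  python3 -c "
from h import *
for i in range(6): capture('wrist'); read_state()"; python3 js.py
```

```text
21.15 [ -7.05 -10.65  85.76   0.5   95.7  -73.81] [  0.5   1.9  39.7  -0.2 -42.5   0.1] [  0.1 -35.5 -44.5   0.1   0.4   0. ] [ 0.552  -0.0309  0.2284] [ 0.1595 -0.011  -0.9871]
21.45 [ -7.05 -10.68  85.29   0.5   95.96 -73.81] [-0.1 -0.5 -0.7  0.1 -0.3 -0.1] [ -0.  -32.4 -40.4   0.1  -0.8   0. ] [ 0.5527 -0.031   0.2335] [ 0.1637 -0.0115 -0.9865]
```

Request:
arm_command([
  [0,0,-1,0,1],
  [0,0,-1,0,1],
  [0,0,-1,0,1],
])

```text
time_s: 21.75
ee_pos: [0.5317, -0.0296, 0.3563]
ee_rot: [[-0.907, 0.389, 0.162], [0.392, 0.92, -0.011], [-0.153, 0.053, -0.987]]
contact_force: [0.5, -0.5, -0.1]
grip_width: 0.109
```

```bash
cat > hold.py <<'E'
import subprocess,sys
from h import *
for i in range(int(sys.argv[1])): capture('wrist')
s=read_state(); R=np.array(s['ee_rot']); print(round(float(s['time_s']),2),np.round(s['ee_pos'],4),'tilt',R[:,2].round(4),'row3',R[2].round(4))
E
python3 js.py;  python3 hold.py 5
```

```text
21.75 [ -7.19  -9.89  71.89   0.55 108.67 -73.82] [ -0.5   6.4 -52.8   0.2  42.6  -0. ] [  0.2 -34.3 -36.9   0.   -1.6   0. ] [ 0.5317 -0.0296  0.3563] [ 0.1621 -0.0113 -0.9867]
22.0 [ 0.5324 -0.0296  0.3541] tilt [ 0.1621 -0.0113 -0.9867] row3 [-0.1535  0.0533 -0.9867]
```

Request:
arm_command([
  [0,0,1,0,1],
  [0,0,1,0,1],
  [0,0,1,0,1],
  [0,0,0,0,1],
  [0,0,0,0,1],
  [0,0,0,0,1],
  [0,0,0,0,1],
])

```text
time_s: 22.7
ee_pos: [0.5515, -0.031, 0.2314]
ee_rot: [[-0.907, 0.389, 0.16], [0.392, 0.92, -0.011], [-0.151, 0.053, -0.987]]
contact_force: [-0.2, -0.2, -0.9]
grip_width: 0.113
```

```bash
python3 js.py; python3 hold.py 4
```

```text
22.7 [ -7.06 -10.68  85.48   0.5   96.01 -73.81] [-0.  -0.3 -1.3 -0.   0.6 -0. ] [ -0.  -33.2 -41.2   0.1  -0.8   0. ] [ 0.5515 -0.031   0.2314] [ 0.1595 -0.011  -0.9871]
22.9 [ 0.5514 -0.031   0.2308] tilt [ 0.1591 -0.011  -0.9872] row3 [-0.1506  0.0525 -0.9872]
```

Request:
arm_command([
  [0.9,0.38,0,0,1],
  [0.9,0.38,0,0,1],
  [0.9,0.38,0,0,1],
  [0.9,0.38,0,0,1],
])

```text
time_s: 23.3
ee_pos: [0.4443, 0.0814, 0.2133]
ee_rot: [[-0.904, 0.396, 0.162], [0.399, 0.917, -0.012], [-0.154, 0.054, -0.987]]
contact_force: [-0.2, -0.0, -1.4]
grip_width: 0.111
```

```bash
python3 js.py;  python3 hold.py 5
```

```text
23.3 [  7.55 -26.67  99.95  -1.94  97.55 -59.28] [ 44.6 -36.6  30.5  -6.9   6.3  42.9] [ -5.2 -18.8 -43.1  -0.3  -0.9  -1.1] [0.4443 0.0814 0.2133] [ 0.1621 -0.0124 -0.9867]
23.55 [0.4456 0.0805 0.2136] tilt [ 0.1626 -0.0128 -0.9866] row3 [-0.1542  0.0531 -0.9866]
```

Request:
arm_command([
  [0.8,-0.55,-0.15,0,1],
  [0.8,-0.55,-0.15,0,1],
  [0.8,-0.55,-0.15,0,1],
])

```text
time_s: 23.85
ee_pos: [0.3309, 0.0559, 0.2107]
ee_rot: [[-0.904, 0.399, 0.154], [0.401, 0.916, -0.016], [-0.147, 0.048, -0.988]]
contact_force: [-0.5, 0.2, -0.5]
grip_width: 0.112
```

```bash
python3 js.py;  python3 hold.py 5
```

```text
23.85 [  5.6  -45.91 111.84  -1.81 105.34 -61.3 ] [ -7.6 -69.1  36.2   0.6  32.5  -7.5] [  0.8  -1.2 -41.1  -0.1  -1.8   0.2] [0.3309 0.0559 0.2107] [ 0.1539 -0.0155 -0.988 ]
24.1 [0.3323 0.0564 0.2114] tilt [ 0.1568 -0.0149 -0.9875] row3 [-0.1496  0.0494 -0.9875]
```

Request:
arm_command([
  [0.25,-0.17,-0.05,0,1],
])

```text
time_s: 24.2
ee_pos: [0.3213, 0.054, 0.2108]
ee_rot: [[-0.904, 0.399, 0.155], [0.402, 0.916, -0.015], [-0.148, 0.048, -0.988]]
contact_force: [0.1, 0.3, -1.2]
grip_width: 0.11
```

```bash
python3 hold.py 3; python3 js.py
```

```text
24.35 [0.321  0.0541 0.2113] tilt [ 0.156  -0.0152 -0.9876] row3 [-0.1489  0.0489 -0.9876]
24.35 [  5.4  -47.8  112.73  -1.78 106.21 -61.48] [ 0.3  0.4  0.1 -0.  -0.5 -0. ] [ -0.   -8.8 -40.9  -0.1  -0.6  -0. ] [0.321  0.0541 0.2113] [ 0.156  -0.0152 -0.9876]
```

Request:
arm_command([
  [0.25,-0.17,-0.05,0,1],
])

```text
time_s: 24.45
ee_pos: [0.3132, 0.0527, 0.2118]
ee_rot: [[-0.904, 0.399, 0.15], [0.402, 0.916, -0.016], [-0.144, 0.046, -0.989]]
contact_force: [-0.6, 0.2, -1.4]
grip_width: 0.109
```

```bash
python3 hold.py 3; python3 js.py
```

```text
24.6 [0.3128 0.0527 0.2126] tilt [ 0.1522 -0.0159 -0.9882] row3 [-0.1458  0.0467 -0.9882]
24.6 [  5.31 -48.97 113.15  -1.8  107.17 -61.6 ] [ 0.1 -0.1  0.2 -0.  -0.5  0.1] [ -0.   -7.5 -40.7  -0.1  -0.7  -0. ] [0.3128 0.0527 0.2126] [ 0.1522 -0.0159 -0.9882]
```

Request:
arm_command([
  [0.25,-0.17,-0.05,0,1],
])

```text
time_s: 24.7
ee_pos: [0.3089, 0.0524, 0.2149]
ee_rot: [[-0.905, 0.4, 0.143], [0.402, 0.916, -0.018], [-0.138, 0.042, -0.989]]
contact_force: [-0.2, -0.4, -2.3]
grip_width: 0.111
```

```bash
python3 hold.py 3; python3 js.py
```

```text
24.85 [0.3089 0.0524 0.2155] tilt [ 0.1448 -0.0176 -0.9893] row3 [-0.1396  0.0422 -0.9893]
24.85 [  5.4  -49.   112.82  -1.88 107.98 -61.55] [-0.  -0.   0.3 -0.  -0.3  0. ] [  0.   -7.4 -40.7  -0.1  -0.6   0. ] [0.3089 0.0524 0.2155] [ 0.1448 -0.0176 -0.9893]
```

Pushing inward against the j2 limit (clamped at −49.0°) lets the IK trade tilt, so the tilt goes down. Continuing in small steps; the target for this held part is a tilt of about (0.038, −0.024).

Request:
arm_command([
  [0.5,-0.2,-0.05,0,1],
  [0.5,-0.2,-0.05,0,1],
  [0.5,-0.2,-0.05,0,1],
])

```text
time_s: 25.15
ee_pos: [0.2845, 0.0668, 0.2268]
ee_rot: [[-0.909, 0.405, 0.101], [0.404, 0.914, -0.029], [-0.104, 0.014, -0.994]]
contact_force: [0.7, 0.4, -1.0]
grip_width: 0.112
```

```bash
python3 hold.py 3; python3 js.py
```

```text
25.3 [0.2851 0.067  0.227 ] tilt [ 0.1032 -0.0287 -0.9942] row3 [-0.106   0.0154 -0.9942]
25.3 [  9.7  -49.03 111.44  -2.83 112.01 -57.67] [-1.   0.2  0.8 -0.  -0.9 -0.5] [  0.3  -7.  -40.4  -0.2  -0.3   0.1] [0.2851 0.067  0.227 ] [ 0.1032 -0.0287 -0.9942]
```

Request:
arm_command([
  [0.26,-0.3,-0.03,0,1],
  [0.26,-0.3,-0.03,0,1],
])

```text
time_s: 25.5
ee_pos: [0.2766, 0.0596, 0.2341]
ee_rot: [[-0.912, 0.403, 0.081], [0.401, 0.915, -0.035], [-0.089, 0.001, -0.996]]
contact_force: [-0.3, -0.4, -1.5]
grip_width: 0.112
```

```bash
python3 js.py; python3 hold.py 3; python3 js.py
```

```text
25.5 [  8.56 -49.01 110.61  -2.92 114.05 -58.98] [-6.1  0.1 -4.2 -0.5 10.1 -6.7] [  0.8  -6.4 -39.3  -0.2  -0.6   0.2] [0.2766 0.0596 0.2341] [ 0.0814 -0.0348 -0.9961]
25.65 [0.2771 0.0595 0.2342] tilt [ 0.0828 -0.0345 -0.996 ] row3 [-0.0897  0.0019 -0.996 ]
25.65 [  8.52 -49.02 110.6   -2.91 113.99 -58.93] [ 0.3  0.1  0.5  0.1 -0.6  0.3] [ -0.   -6.6 -40.   -0.2  -0.2  -0.1] [0.2771 0.0595 0.2342] [ 0.0828 -0.0345 -0.996 ]
```

Request:
arm_command([
  [0.26,-0.3,-0.03,0,1],
  [0.26,-0.3,-0.03,0,1],
])

```text
time_s: 25.85
ee_pos: [0.2682, 0.0511, 0.2421]
ee_rot: [[-0.912, 0.405, 0.061], [0.403, 0.914, -0.04], [-0.072, -0.012, -0.997]]
contact_force: [-0.2, -0.1, -1.0]
grip_width: 0.109
```

```bash
python3 js.py; python3 hold.py 3; python3 js.py
```

```text
25.85 [  7.1  -49.01 109.7   -3.   116.11 -60.44] [-7.5 -0.1 -4.5 -0.5 10.6 -7.7] [  0.8  -6.  -39.   -0.2  -0.5   0.2] [0.2682 0.0511 0.2421] [ 0.0607 -0.0399 -0.9974]
26.0 [0.2687 0.0512 0.2423] tilt [ 0.0624 -0.0396 -0.9973] row3 [-0.0731 -0.0109 -0.9973]
26.0 [  7.1  -49.03 109.69  -3.   116.03 -60.38] [ 0.4  0.1  0.5  0.1 -0.6  0.3] [ -0.1  -6.3 -39.7  -0.2  -0.1  -0.1] [0.2687 0.0512 0.2423] [ 0.0624 -0.0396 -0.9973]
```

Request:
arm_command([
  [-0.5,-0.8,0,0,1],
  [-0.5,-0.8,0,0,1],
  [-0.5,-0.8,0,0,1],
  [-0.4,-0.7,0,0,1],
])

```text
time_s: 26.4
ee_pos: [0.2904, -0.0916, 0.2493]
ee_rot: [[-0.92, 0.387, 0.065], [0.385, 0.922, -0.037], [-0.074, -0.009, -0.997]]
contact_force: [-0.3, -1.0, -1.8]
grip_width: 0.109
```

```bash
python3 js.py; python3 hold.py 3; python3 js.py
```

```text
26.4 [-23.37 -44.68 106.8   -0.52 113.62 -90.86] [-62.1  19.1 -11.2   5.7  -9.  -60. ] [  5.1 -11.2 -39.3  -0.4   0.1   1.2] [ 0.2904 -0.0916  0.2493] [ 0.0648 -0.0371 -0.9972]
26.55 [ 0.2901 -0.0915  0.2488] tilt [ 0.0628 -0.0366 -0.9974] row3 [-0.0721 -0.0091 -0.9974]
26.55 [-23.34 -44.63 106.82  -0.54 113.68 -90.52] [ 4.1 -1.2  0.1  0.6  0.8  1.7] [ -1.6  -8.3 -39.9  -0.3  -0.5  -0.4] [ 0.2901 -0.0915  0.2488] [ 0.0628 -0.0366 -0.9974]
```

Request:
arm_command([
  [0.3,0,0,0,1],
  [0.25,0,0,0,1],
])

```text
time_s: 26.75
ee_pos: [0.2697, -0.0818, 0.2467]
ee_rot: [[-0.918, 0.392, 0.061], [0.391, 0.92, -0.035], [-0.07, -0.008, -0.998]]
contact_force: [-0.1, 0.4, -2.2]
grip_width: 0.11
```

```bash
python3 hold.py 3; python3 js.py
```

```text
26.9 [ 0.2701 -0.0818  0.2471] tilt [ 0.0631 -0.0358 -0.9974] row3 [-0.0721 -0.0083 -0.9974]
26.9 [-23.2  -48.37 108.86  -0.51 115.37 -90.43] [-0.3  0.9 -0.4 -0.1 -0.6 -0.2] [ -0.1  -6.9 -39.3  -0.1  -0.2   0. ] [ 0.2701 -0.0818  0.2471] [ 0.0631 -0.0358 -0.9974]
```

Request:
arm_command([
  [0.2,0,0,0,1],
  [0.2,0,0,0,1],
])

```text
time_s: 27.1
ee_pos: [0.2635, -0.0768, 0.249]
ee_rot: [[-0.92, 0.389, 0.055], [0.388, 0.921, -0.033], [-0.064, -0.009, -0.998]]
contact_force: [-0.5, 0.1, -0.8]
grip_width: 0.115
```

```bash
python3 hold.py 3; python3 js.py
```

```text
27.25 [ 0.2638 -0.0771  0.2491] tilt [ 0.056  -0.0337 -0.9979] row3 [-0.0647 -0.0093 -0.9979]
27.25 [-22.71 -49.02 108.93  -0.61 116.38 -90.1 ] [-0.4  0.   0.1 -0.  -0.1 -0.1] [  0.1  -6.1 -39.3  -0.1  -0.2   0. ] [ 0.2638 -0.0771  0.2491] [ 0.056  -0.0337 -0.9979]
```

Request:
arm_command([
  [0.3,0,0,0,1],
  [0.3,0,0,0,1],
])

```text
time_s: 27.45
ee_pos: [0.2572, -0.0717, 0.2538]
ee_rot: [[-0.92, 0.39, 0.039], [0.389, 0.921, -0.029], [-0.048, -0.012, -0.999]]
contact_force: [-0.0, 0.6, -2.0]
grip_width: 0.111
```

```bash
python3 hold.py 3; python3 js.py
```

```text
27.6 [ 0.2575 -0.0717  0.2539] tilt [ 0.0406 -0.0297 -0.9987] row3 [-0.049  -0.0115 -0.9987]
27.6 [-21.94 -49.02 108.38  -0.8  117.84 -89.44] [-0.2  0.1  0.3  0.1 -0.5 -0.1] [  0.1  -5.9 -39.2  -0.1  -0.1   0. ] [ 0.2575 -0.0717  0.2539] [ 0.0406 -0.0297 -0.9987]
```

```bash
python3 plan.py 0.4405 -0.2195 0.16 153.35
```

```text
t 27.6 pos [ 0.2575 -0.0717  0.2539] yaw 157.12 tilt [ 0.0406 -0.0297 -0.9987] grip 0.11 F [ 0.2  0.7 -1.5]
after-spin shift [-5.745 -1.25   2.348] now-axes [-5.529 -1.594  2.641] spin 0.942
```

Request:
arm_command([
  [-0.9,-0.26,0.3,0.3,1],
  [-0.9,-0.26,0.3,0.3,1],
  [-0.9,-0.26,0.3,0.3,1],
  [-0.9,-0.26,0.3,0,1],
  [-0.9,-0.26,0.3,0,1],
  [-0.9,-0.2,0.3,0,1],
])

```text
time_s: 28.2
ee_pos: [0.436, -0.225, 0.197]
ee_rot: [[-0.893, 0.446, 0.052], [0.445, 0.895, -0.034], [-0.062, -0.007, -0.998]]
contact_force: [1.0, 0.0, -1.4]
grip_width: 0.114
```

```bash
python3 hold.py 3; python3 plan.py 0.4405 -0.2195 0.12 153.35; python3 -c "
from h import *
snap('wrist','w9.png')"
```

```text
28.35 [ 0.4351 -0.2242  0.1944] tilt [ 0.0468 -0.0309 -0.9984] row3 [-0.0556 -0.0067 -0.9984]
t 28.35 pos [ 0.4351 -0.2242  0.1944] yaw 153.48 tilt [ 0.0468 -0.0309 -0.9984] grip 0.112 F [-0.3  0.6 -1. ]
after-spin shift [-0.068  0.167  1.86 ] now-axes [0.035 0.179 1.86 ] spin 0.033
```

View pics/w9.png

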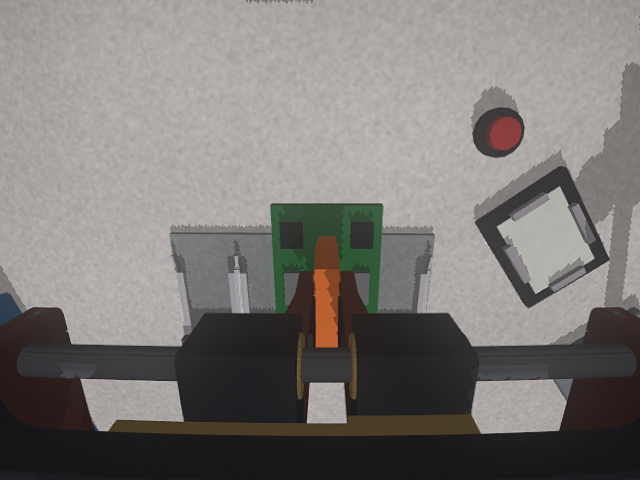

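The sample is poised over the rack mouth and the board is square to it. I'll fit the rack frame (wall ridges along lane y) from the clouds taken so far.

```bash
cat > rack.py <<'E'
from h import *
from scipy.ndimage import uniform_filter1d
for fn in['top0','t6','w4','w6','w7','w9']:
    c=load(fn); W=world(c).reshape(-1,3); hsv=cv2.cvtColor(c['pixels'],cv2.COLOR_RGB2HSV).reshape(-1,3).astype(int)
    W0=W; ok=np.isfinite(W).all(1); W=W[ok]; hsv=hsv[ok]
    reg=(W[:,0]>0.38)&(W[:,0]<0.68)&(W[:,1]<-0.1)&(W[:,1]>-0.47); W=W[reg];hsv=hsv[reg]
    best=None
    # angle from wall ridges: maximise sharpness of v histogram for lip-height bright points
    m=(W[:,2]>0.0135)&(W[:,2]<0.0215)&(hsv[:,2]>110)&(hsv[:,1]<60)
    P=W[m][:,:2]
    for a in np.arange(-30,-23,0.05):
        v=P@np.array([-np.sin(np.radians(a)),np.cos(np.radians(a))]); h=np.histogram(v,bins=np.arange(-.5,.2,.002))[0]; s=(h**2).sum()
        if best is None or s>best[0]: best=(s,a)
    a=-26.65; ar=np.radians(a); e=np.array([np.cos(ar),np.sin(ar)]); f=np.array([-np.sin(ar),np.cos(ar)])
    v=P@f; u=P@e
    print(fn,len(P),'best ang',round(best[1],2)); 
    vs=np.sort(v); gaps=np.where(np.diff(vs)>0.012)[0]; 
    for g in np.split(vs,gaps+1):
        if len(g)>15:
            s=(v>=g[0])&(v<=g[-1]); print('   wall v %.4f [%.4f %.4f] n%d u[%.4f %.4f]'%(np.median(g),*np.percentile(g,[3,97]),len(g),*np.percentile(u[s],[3,97])))
    o=(hsv[:,0]>5)&(hsv[:,0]<18)&(hsv[:,1]>150)&(W[:,2]>.024)&(W[:,2]<.034)
    if o.sum()>20: print('   orange v',np.percentile(W[o][:,:2]@f,[2,98]).round(4),'u',np.percentile(W[o][:,:2]@e,[3,97]).round(4))
E
python3 rack.py
```

```text
top0 654 best ang -26.85
   wall v -0.1703 [-0.1747 -0.1652] n91 u[0.5542 0.6264]
   wall v -0.1044 [-0.1136 -0.0944] n152 u[0.5565 0.6293]
   wall v -0.0337 [-0.0433 -0.0253] n166 u[0.5546 0.6292]
   wall v 0.0359 [0.0262 0.0450] n161 u[0.5523 0.6290]
   wall v 0.1015 [0.0964 0.1058] n84 u[0.5505 0.6302]
   orange v [-0.0318  0.0342] u [0.6426 0.654 ]
t6 679 best ang -26.4
   wall v -0.1701 [-0.1747 -0.1656] n85 u[0.5534 0.6284]
   wall v -0.1039 [-0.1133 -0.0944] n164 u[0.5584 0.6282]
   wall v -0.0344 [-0.0438 -0.0253] n173 u[0.5571 0.6286]
   wall v 0.0356 [0.0260 0.0451] n170 u[0.5540 0.6286]
   wall v 0.1015 [0.0964 0.1058] n87 u[0.5570 0.6324]
   orange v [-0.0324  0.0351] u [0.6422 0.6541]
w4 2794 best ang -26.8
   wall v 0.0365 [0.0267 0.0460] n1850 u[0.5541 0.6399]
   wall v 0.1020 [0.0966 0.1067] n944 u[0.5512 0.6397]
   orange v [0.0258 0.036 ] u [0.6433 0.6537]
w6 5383 best ang -26.8
   wall v -0.0319 [-0.0425 -0.0238] n1570 u[0.5503 0.6196]
   wall v 0.0364 [0.0268 0.0458] n2549 u[0.5546 0.6399]
   wall v 0.1019 [0.0965 0.1065] n1264 u[0.5513 0.6397]
   orange v [-0.0067  0.0355] u [0.6432 0.6536]
w7 3138 best ang -26.8
   wall v -0.0336 [-0.0430 -0.0243] n1541 u[0.5555 0.6370]
   wall v 0.0364 [0.0270 0.0458] n1466 u[0.5548 0.6376]
   wall v 0.1028 [0.0965 0.1078] n131 u[0.5457 0.5803]
   orange v [-0.0325  0.0355] u [0.6417 0.653 ]
w9 1774 best ang -26.25
   wall v -0.1694 [-0.1745 -0.1641] n586 u[0.5499 0.6375]
   wall v -0.1038 [-0.1135 -0.0943] n794 u[0.5515 0.6108]
   wall v 0.1016 [0.0963 0.1064] n394 u[0.5490 0.6093]
```

```bash
cat > held.py <<'E'
from h import *
import sys
c=snap('wrist',sys.argv[1]+'.png') if len(sys.argv)>2 else load(sys.argv[1])
s=read_state();R=np.array(s['ee_rot']);p=np.array(s['ee_pos']);W=world(c)
hsv=cv2.cvtColor(c['pixels'],cv2.COLOR_RGB2HSV); H,S,V=[hsv[...,i].astype(int) for i in range(3)]
m=(H>45)&(H<80)&(S>80); n,l,st,_=cv2.connectedComponentsWithStats(m.astype(np.uint8)); i=1+st[1:,4].argmax(); m=l==i
q=W[m]; q=q[np.isfinite(q).all(1)]; t=(q-p)@R
A=np.c_[q[:,:2]-q[:,:2].mean(0),np.ones(len(q))]; k=np.linalg.lstsq(A,q[:,2],rcond=None)[0]
ar=np.radians(-26.7); e=np.array([np.cos(ar),np.sin(ar)]); f=np.array([-np.sin(ar),np.cos(ar)])
print('tool x max',np.percentile(t[:,0],99.5).round(4),'y',np.percentile(t[:,1],[.5,99.5]).round(4),'ztop',q[:,2].mean().round(4),'slope along lane',(k[:2]@e).round(4),'across',(k[:2]@f).round(4))
u,v=q[:,:2]@e,q[:,:2]@f; print('rack frame: outer edge u',np.percentile(u,.5).round(4),'v',np.percentile(v,[.5,99.5]).round(4),'TCP u,v',(p[:2]@e).round(4),(p[:2]@f).round(4),p[2].round(4),'row3',R[2].round(4))
# outer edge angle
r=cv2.minAreaRect((q[:,:2]*1000).astype(np.float32)); print(r)
E
python3 held.py w9
```

```text
tool x max 0.041 y [-0.0299  0.0294] ztop 0.1777 slope along lane -0.0057 across 0.0006
rack frame: outer edge u 0.4489 v [-0.0345  0.0248] TCP u,v 0.4889 -0.0045 0.1962 row3 [-0.0584 -0.0068 -0.9983]
((456.09832763671875, -243.9884490966797), (72.18828582763672, 150.09051513671875), 50.283302307128906)
```

The rack frame is clean. The orange lane centre is v = 0.0013, and home is at u ≈ 0.600. The board is level to 0.3° along the lane.

```bash
cat > rplan.py <<'E'
from plan import *
a=np.radians(-26.65); e=np.array([np.cos(a),np.sin(a)]); f=np.array([-np.sin(a),np.cos(a)])
u,v,z=map(float,sys.argv[1:4]); p=u*e+v*f; plan(p[0],p[1],z,153.3)
q=np.array(read_state()['ee_pos']); print('now u,v',(q[:2]@e).round(4),(q[:2]@f).round(4))
E
python3 rplan.py 0.486 0.0017 0.06
```

```text
t 28.4 pos [ 0.4347 -0.2237  0.1962] yaw 153.51 tilt [ 0.0492 -0.0322 -0.9983] grip 0.111 F [-0.1 -0.3 -1.1]
after-spin shift [0.072 0.166 3.406] now-axes [0.27  0.189 3.395] spin 0.053
now u,v 0.4889 -0.0049
```

Request:
arm_command([
  [0.07,0.05,0.85,0.05,1],
  [0.07,0.05,0.85,0,1],
  [0.07,0.05,0.85,0,1],
  [0.06,0.04,0.7,0,1],
])

```text
time_s: 28.8
ee_pos: [0.4379, -0.2169, 0.0735]
ee_rot: [[-0.891, 0.449, 0.067], [0.447, 0.894, -0.042], [-0.079, -0.008, -0.997]]
contact_force: [-0.4, -0.1, -1.7]
grip_width: 0.114
```

```bash
python3 hold.py 4; python3 rplan.py 0.486 0.0017 0.029
```

```text
29.0 [ 0.4383 -0.2174  0.0754] tilt [ 0.0667 -0.0424 -0.9969] row3 [-0.0786 -0.0079 -0.9969]
t 29.0 pos [ 0.4383 -0.2174  0.0754] yaw 153.36 tilt [ 0.0667 -0.0424 -0.9969] grip 0.11 F [-0.4  0.8 -0.9]
after-spin shift [ 0.082 -0.016  1.16 ] now-axes [ 0.173 -0.007  1.15 ] spin 0.015
now u,v 0.4893 0.0023
```

Request:
arm_command([
  [0.09,0,0.65,0,1],
])

```text
time_s: 29.1
ee_pos: [0.4402, -0.2187, 0.056]
ee_rot: [[-0.89, 0.449, 0.077], [0.446, 0.894, -0.048], [-0.091, -0.009, -0.996]]
contact_force: [0.3, -0.7, -1.0]
grip_width: 0.109
```

```bash
python3 hold.py 3; python3 rplan.py 0.486 0.0017 0.029
```

```text
29.25 [ 0.4369 -0.2169  0.0505] tilt [ 0.0673 -0.0427 -0.9968] row3 [-0.0792 -0.008  -0.9968]
t 29.25 pos [ 0.4369 -0.2169  0.0505] yaw 153.36 tilt [ 0.0673 -0.0427 -0.9968] grip 0.112 F [ 0.6 -0.4 -1. ]
after-spin shift [ 0.043 -0.011  0.538] now-axes [ 0.086 -0.007  0.533] spin 0.016
now u,v 0.4877 0.0021
```

Request:
arm_command([
  [0.08,0,0.45,0,1],
])

```text
time_s: 29.35
ee_pos: [0.4378, -0.2177, 0.0373]
ee_rot: [[-0.89, 0.449, 0.074], [0.447, 0.893, -0.047], [-0.087, -0.008, -0.996]]
contact_force: [-0.0, 0.4, -1.6]
grip_width: 0.113
```

```bash
python3 hold.py 3; python3 rplan.py 0.486 0.0017 0.029; python3 held.py w10 1
```

```text
29.5 [ 0.4354 -0.2163  0.0335] tilt [ 0.0677 -0.0429 -0.9968] row3 [-0.0798 -0.008  -0.9968]
t 29.5 pos [ 0.4354 -0.2163  0.0335] yaw 153.36 tilt [ 0.0677 -0.0429 -0.9968] grip 0.11 F [ 0.9  0.1 -0.7]
after-spin shift [ 0.005 -0.006  0.114] now-axes [ 0.014 -0.006  0.113] spin 0.015
now u,v 0.4862 0.002
tool x max 0.0422 y [-0.0295  0.0297] ztop 0.0164 slope along lane 0.0354 across -0.0059
rack frame: outer edge u 0.4458 v [-0.0273  0.0319] TCP u,v 0.4866 0.0024 0.034 row3 [-0.0808 -0.008  -0.9967]
((428.0989074707031, -212.791015625), (59.77851104736328, 65.47236633300781), 63.49204635620117)
```

View pics/w10.png

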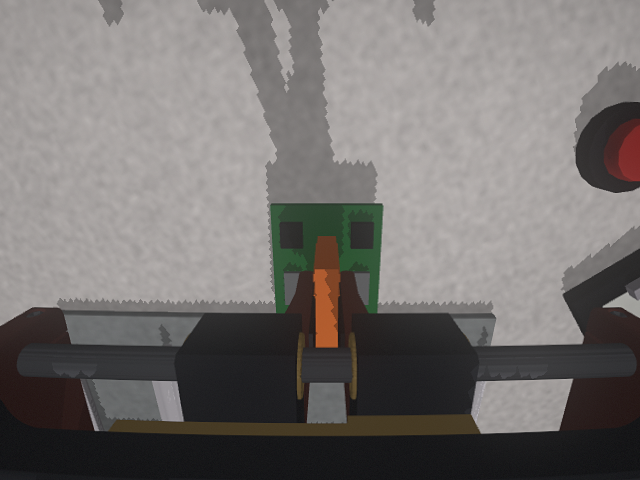

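Request:
arm_command([
  [0.01,-0.01,0.13,0,1],
])

```text
time_s: 29.65
ee_pos: [0.4368, -0.2176, 0.031]
ee_rot: [[-0.891, 0.449, 0.072], [0.447, 0.894, -0.045], [-0.084, -0.008, -0.996]]
contact_force: [0.2, -1.1, -1.4]
grip_width: 0.109
```

```bash
python3 hold.py 3; python3 rplan.py 0.534 0.0015 0.0287
```

```text
29.8 [ 0.4358 -0.2171  0.0293] tilt [ 0.0691 -0.0437 -0.9967] row3 [-0.0813 -0.0081 -0.9967]
t 29.8 pos [ 0.4358 -0.2171  0.0293] yaw 153.36 tilt [ 0.0691 -0.0437 -0.9967] grip 0.113 F [-0.4  0.  -1.3]
after-spin shift [-1.177  0.002  0.015] now-axes [-1.172  0.002  0.111] spin 0.014
now u,v 0.4869 0.0015
```

Request:
arm_command([
  [-0.6,0,0.05,0,1],
])

```text
time_s: 29.9
ee_pos: [0.4564, -0.2274, 0.0294]
ee_rot: [[-0.891, 0.449, 0.068], [0.447, 0.893, -0.043], [-0.08, -0.008, -0.997]]
contact_force: [0.7, 1.2, -1.9]
grip_width: 0.115
```

```bash
python3 hold.py 3; python3 rplan.py 0.534 0.0015 0.0287
```

```text
30.05 [ 0.4578 -0.2282  0.0294] tilt [ 0.0689 -0.0437 -0.9967] row3 [-0.0812 -0.0081 -0.9967]
t 30.05 pos [ 0.4578 -0.2282  0.0294] yaw 153.36 tilt [ 0.0689 -0.0437 -0.9967] grip 0.109 F [ 0.4  1.  -0.8]
after-spin shift [-0.563  0.003  0.019] now-axes [-0.559  0.003  0.064] spin 0.014
now u,v 0.5115 0.0014
```

Request:
arm_command([
  [-0.56,0,0.06,0,1],
])

```text
time_s: 30.15
ee_pos: [0.4766, -0.2375, 0.0287]
ee_rot: [[-0.891, 0.449, 0.067], [0.447, 0.894, -0.043], [-0.079, -0.008, -0.997]]
contact_force: [0.0, -0.3, -1.7]
grip_width: 0.114
```

```bash
python3 hold.py 3; python3 rplan.py 0.544 0.0015 0.0285
```

```text
30.3 [ 0.4778 -0.2382  0.0288] tilt [ 0.0682 -0.0433 -0.9967] row3 [-0.0803 -0.0081 -0.9967]
t 30.3 pos [ 0.4778 -0.2382  0.0288] yaw 153.36 tilt [ 0.0682 -0.0433 -0.9967] grip 0.111 F [-0.8 -0.5 -0.9]
after-spin shift [-0.253  0.003  0.007] now-axes [-0.252  0.003  0.028] spin 0.016
now u,v 0.5339 0.0014
```

Request:
arm_command([
  [-0.25,0,0.05,0,1],
])

```text
time_s: 30.4
ee_pos: [0.4857, -0.242, 0.0285]
ee_rot: [[-0.891, 0.449, 0.067], [0.447, 0.894, -0.042], [-0.078, -0.008, -0.997]]
contact_force: [-5.5, 3.4, 9.4]
grip_width: 0.11
```

```bash
python3 hold.py 3; python3 rplan.py 0.544 0.0015 0.0285
```

```text
30.55 [ 0.4873 -0.2429  0.0288] tilt [ 0.0699 -0.0438 -0.9966] row3 [-0.0821 -0.0078 -0.9966]
t 30.55 pos [ 0.4873 -0.2429  0.0288] yaw 153.36 tilt [ 0.0699 -0.0438 -0.9966] grip 0.113 F [-0.3  0.3  3.8]
after-spin shift [0.012 0.    0.008] now-axes [0.012 0.    0.007] spin 0.015
now u,v 0.5445 0.0015
```

Request:
arm_command([
  [0,0,0.02,0,0.6],
  [0,0,0,0,0.3],
  [0,0,0,0,0.3],
])

```text
time_s: 30.85
ee_pos: [0.4866, -0.2427, 0.0283]
ee_rot: [[-0.891, 0.449, 0.07], [0.447, 0.894, -0.044], [-0.083, -0.008, -0.997]]
contact_force: [0.1, 0.6, -0.7]
grip_width: 0.327
```

```bash
python3 hold.py 3; python3 rplan.py 0.544 0.0015 0.0285; python3 held.py w11 1
```

```text
31.0 [ 0.4867 -0.2427  0.0282] tilt [ 0.0701 -0.0444 -0.9966] row3 [-0.0826 -0.0082 -0.9966]
t 31.0 pos [ 0.4867 -0.2427  0.0282] yaw 153.36 tilt [ 0.0701 -0.0444 -0.9966] grip 0.349 F [-0.4 -0.1 -0.3]
after-spin shift [-0.003  0.003 -0.007] now-axes [-0.004  0.003 -0.006] spin 0.016
now u,v 0.5439 0.0014
tool x max 0.041 y [-0.0292  0.0299] ztop 0.0114 slope along lane 0.0017 across 0.0021
rack frame: outer edge u 0.5041 v [-0.0275  0.0316] TCP u,v 0.5439 0.0019 0.0282 row3 [-0.0826 -0.0081 -0.9966]
((484.8119812011719, -242.170654296875), (61.08974075317383, 76.60679626464844), 62.781063079833984)
```

View pics/w11.png

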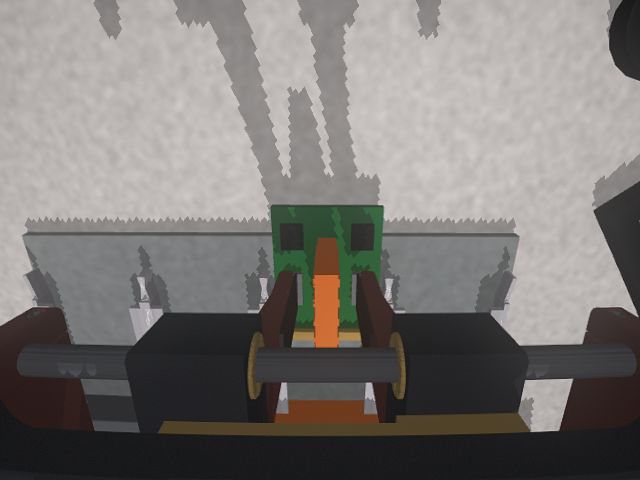

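The board is now flat in the mouth of the orange lane (orange block visible at (328,412)). Regripping and sliding home.

Request:
arm_command([
  [0,0,0,0,1],
  [0,0,0,0,1],
  [0,0,0,0,1],
  [0,0,0,0,1],
], squeeze=30)

```text
time_s: 31.45
ee_pos: [0.4868, -0.2426, 0.0282]
ee_rot: [[-0.891, 0.449, 0.07], [0.447, 0.894, -0.044], [-0.082, -0.008, -0.997]]
contact_force: [0.0, 0.9, 0.6]
grip_width: 0.107
```

```bash
python3 hold.py 2; python3 rplan.py 0.598 0.0015 0.0285
```

```text
31.55 [ 0.4868 -0.2426  0.0281] tilt [ 0.0701 -0.0441 -0.9966] row3 [-0.0824 -0.008  -0.9966]
t 31.55 pos [ 0.4868 -0.2426  0.0281] yaw 153.37 tilt [ 0.0701 -0.0441 -0.9966] grip 0.108 F [1.  0.3 0.8]
after-spin shift [-1.353e+00  1.000e-03 -9.000e-03] now-axes [-1.349  0.     0.102] spin 0.017
now u,v 0.5439 0.0015
```

Request:
arm_command([
  [-0.5,0,0.03,0,1],
])

```text
time_s: 31.65
ee_pos: [0.5037, -0.2512, 0.0287]
ee_rot: [[-0.891, 0.449, 0.069], [0.447, 0.894, -0.044], [-0.081, -0.008, -0.997]]
contact_force: [0.6, 0.4, -1.8]
grip_width: 0.113
```

```bash
python3 hold.py 3; python3 rplan.py 0.598 0.0015 0.0285
```

```text
31.8 [ 0.5047 -0.2517  0.0282] tilt [ 0.0693 -0.0438 -0.9966] row3 [-0.0816 -0.0081 -0.9966]
t 31.8 pos [ 0.5047 -0.2517  0.0282] yaw 153.37 tilt [ 0.0693 -0.0438 -0.9966] grip 0.113 F [ 0.8 -1.8  2.1]
after-spin shift [-0.851  0.003 -0.009] now-axes [-0.849  0.003  0.061] spin 0.017
now u,v 0.5639 0.0014
```

Request:
arm_command([
  [-0.5,0,0.035,0,1],
])

```text
time_s: 31.9
ee_pos: [0.5212, -0.26, 0.0284]
ee_rot: [[-0.891, 0.449, 0.067], [0.447, 0.894, -0.043], [-0.08, -0.008, -0.997]]
contact_force: [1.1, 0.5, -1.0]
grip_width: 0.115
```

```bash
python3 hold.py 3; python3 rplan.py 0.602 0.0015 0.0285
```

```text
32.05 [ 0.5225 -0.2607  0.0282] tilt [ 0.069  -0.0437 -0.9967] row3 [-0.0813 -0.0081 -0.9967]
t 32.05 pos [ 0.5225 -0.2607  0.0282] yaw 153.36 tilt [ 0.069  -0.0437 -0.9967] grip 0.115 F [ 0.7  0.8 -1.1]
after-spin shift [-0.452  0.004 -0.008] now-axes [-0.451  0.004  0.029] spin 0.016
now u,v 0.5839 0.0013
```

Request:
arm_command([
  [-0.35,0,0.03,0,1],
])

```text
time_s: 32.15
ee_pos: [0.5336, -0.2663, 0.0283]
ee_rot: [[-0.891, 0.449, 0.067], [0.447, 0.894, -0.043], [-0.08, -0.008, -0.997]]
contact_force: [-0.3, -0.1, 1.2]
grip_width: 0.111
```

```bash
python3 hold.py 3; python3 rplan.py 0.602 0.0015 0.0285
```

```text
32.3 [ 0.5348 -0.2669  0.0282] tilt [ 0.0692 -0.0437 -0.9966] row3 [-0.0815 -0.0081 -0.9966]
t 32.3 pos [ 0.5348 -0.2669  0.0282] yaw 153.36 tilt [ 0.0692 -0.0437 -0.9966] grip 0.113 F [ 1.  -0.3  0.7]
after-spin shift [-0.109  0.003 -0.008] now-axes [-0.109  0.003  0.001] spin 0.016
now u,v 0.5977 0.0014
```

Module should be about 1 mm from the stop. Pushing on until contact force appears.

Request:
arm_command([
  [-0.1,0,0.01,0,1],
])

```text
time_s: 32.4
ee_pos: [0.5358, -0.2674, 0.0284]
ee_rot: [[-0.891, 0.449, 0.064], [0.447, 0.894, -0.041], [-0.076, -0.008, -0.997]]
contact_force: [-19.0, 9.0, 15.5]
grip_width: 0.113
```

```bash
python3 hold.py 2; python3 rplan.py 0.602 0.0015 0.0285
```

```text
32.5 [ 0.5358 -0.2673  0.0284] tilt [ 0.0636 -0.041  -0.9971] row3 [-0.0753 -0.0081 -0.9971]
t 32.5 pos [ 0.5358 -0.2673  0.0284] yaw 153.37 tilt [ 0.0636 -0.041  -0.9971] grip 0.114 F [-9.7  4.7  9.5]
after-spin shift [-0.081  0.003 -0.002] now-axes [-0.081  0.003  0.004] spin 0.017
now u,v 0.5987 0.0014
```

Request:
arm_command([
  [-0.08,0,0.01,0,1],
])

```text
time_s: 32.6
ee_pos: [0.5359, -0.2674, 0.0286]
ee_rot: [[-0.892, 0.449, 0.058], [0.447, 0.894, -0.038], [-0.069, -0.008, -0.998]]
contact_force: [-10.9, 5.6, 9.8]
grip_width: 0.111
```

```bash
python3 hold.py 2; python3 rplan.py 0.602 0.0015 0.0285; python3 held.py w12 1
```

```text
32.7 [ 0.5359 -0.2674  0.0287] tilt [ 0.058  -0.0382 -0.9976] row3 [-0.069  -0.0082 -0.9976]
t 32.7 pos [ 0.5359 -0.2674  0.0287] yaw 153.36 tilt [ 0.058  -0.0382 -0.9976] grip 0.111 F [-12.5   5.2   9.7]
after-spin shift [-0.078  0.003  0.004] now-axes [-0.078  0.003  0.009] spin 0.016
now u,v 0.5989 0.0014
tool x max 0.0413 y [-0.0285  0.0286] ztop 0.0123 slope along lane -0.0101 across -0.0061
rack frame: outer edge u 0.5586 v [-0.0268  0.0304] TCP u,v 0.5989 0.0019 0.0286 row3 [-0.0691 -0.0082 -0.9976]
((527.8201293945312, -261.1235656738281), (59.353031158447266, 64.96366882324219), 67.45291900634766)
```

Request:
arm_command([
  [0,0,0,0,0.6],
  [0,0,0,0,0.3],
  [0,0,0,0,0.3],
])

```text
time_s: 33.05
ee_pos: [0.5341, -0.2664, 0.0287]
ee_rot: [[-0.892, 0.449, 0.057], [0.447, 0.894, -0.038], [-0.068, -0.008, -0.998]]
contact_force: [1.0, 0.6, 0.2]
grip_width: 0.336
```

```bash
python3 held.py w13 1
```

```text
tool x max 0.0395 y [-0.0282  0.0283] ztop 0.0114 slope along lane 0.0024 across -0.0002
rack frame: outer edge u 0.5585 v [-0.0264  0.0301] TCP u,v 0.5969 0.002 0.0286 row3 [-0.0676 -0.0082 -0.9977]
((533.913330078125, -266.453369140625), (59.56659698486328, 76.74015045166016), 63.10641098022461)
```

Request:
arm_command([
  [0,0,-0.6,0,0.3],
  [0,0,-1,0,0.3],
  [0,0,-1,0,0.3],
])

```text
time_s: 33.4
ee_pos: [0.5245, -0.2604, 0.1258]
ee_rot: [[-0.893, 0.449, 0.043], [0.448, 0.894, -0.03], [-0.052, -0.007, -0.999]]
contact_force: [0.6, -0.3, 0.5]
grip_width: 0.352
```

```bash
python3 hold.py 3; python3 held.py w14 1; python3 sinks.py t14 top
```

```text
33.55 [ 0.5268 -0.2616  0.1296] tilt [ 0.0512 -0.0344 -0.9981] row3 [-0.0612 -0.0077 -0.9981]
tool x max 0.0348 y [-0.0279  0.0272] ztop 0.0114 slope along lane 0.0007 across -0.0006
rack frame: outer edge u 0.5587 v [-0.0258  0.0293] TCP u,v 0.587 0.003 0.1269 row3 [-0.057  -0.0076 -0.9983]
((535.193359375, -266.5699157714844), (57.96706008911133, 79.04737854003906), 63.97023010253906)
black 100 [192. 234.] z 0.0546 rect [581.  351.1] [14.  50.5] ang 174.5
black 62 [229. 233.] z 0.0597 rect [581.7 259.3] [21.1 19.2] ang 59.3
black 91 [190. 277.] z 0.0545 rect [473.6 354. ] [12.2 48.8] ang 168.4
black 99 [265. 276.] z 0.0546 rect [472.9 170.9] [12. 50.] ang 170.1
green 417 [198. 240.] z 0.0101 rect [581.2 349.9] [58.7 83.9] ang 166.8
green 490 [267. 280.] z 0.0104 rect [472.9 170.3] [59.5 83.8] ang 168.6
```

View pics/w14.png

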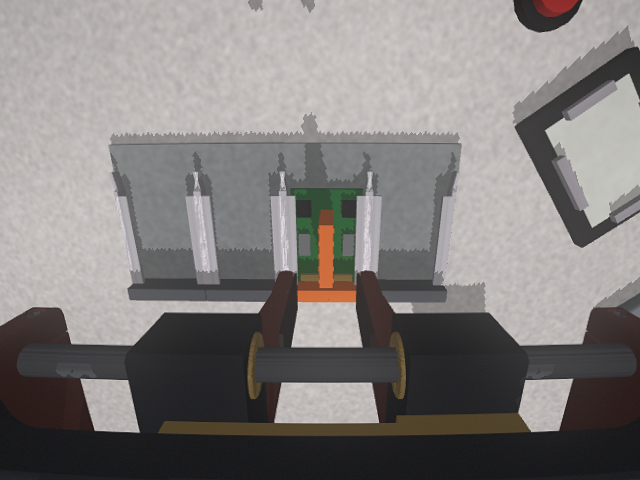

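The sample is fully home: outer edge at u = 0.5587, which puts its centre at 0.6007, with its lead end against the orange block at (328,295). Next is the black-sink green module at (0.473, 0.171), which has not moved.

```bash
python3 plan.py 0.473 0.1708 0.15 169.9
```

```text
t 33.65 pos [ 0.5251 -0.2607  0.1251] yaw 153.37 tilt [ 0.0449 -0.0308 -0.9985] grip 0.348 F [-0.4  0.6 -0.2]
after-spin shift [ 3.174 10.391 -0.623] now-axes [ 5.957  9.052 -1.013] spin -4.132
```

Request:
arm_command([
  [0.2,0.7,0,-1,0],
  [0.2,0.9,0,-1,0],
  [0.2,0.95,0,-1,0],
  [0.1,0.95,0,-1,0],
  [0,0.95,0,0,0],
  [0,0.95,0,0,0],
  [0,0.95,0,0,0],
  [0,0.95,0,0,0],
])

```text
time_s: 34.45
ee_pos: [0.567, 0.0367, 0.0974]
ee_rot: [[-0.983, 0.182, 0.016], [0.182, 0.983, -0.027], [-0.021, -0.023, -1.0]]
contact_force: [1.6, -0.4, 0.3]
grip_width: 0.497
```

```bash
python3 plan.py 0.473 0.1708 0.13 169.9
```

```text
t 34.45 pos [0.567  0.0367 0.0974] yaw 169.52 tilt [ 0.0164 -0.0266 -0.9995] grip 0.497 F [ 1.6 -0.4  0.3]
after-spin shift [ 2.902  2.888 -0.814] now-axes [ 2.903  2.847 -0.941] spin -0.095
```

Request:
arm_command([
  [0.6,0.6,-0.5,0,0],
  [0.8,0.8,-0.3,0,0],
  [0.8,0.8,-0.2,0,0],
  [0.6,0.6,0,0,0],
])

```text
time_s: 34.85
ee_pos: [0.4707, 0.1739, 0.1215]
ee_rot: [[-0.983, 0.181, -0.003], [0.181, 0.983, -0.029], [-0.002, -0.029, -1.0]]
contact_force: [0.1, 0.1, 0.7]
grip_width: 0.497
```

```bash
python3 hold.py 3; python3 plan.py 0.473 0.1708 0.025 169.9; python3 sinks.py w15 wrist
```

```text
35.0 [0.4708 0.1732 0.1205] tilt [-0.0039 -0.0295 -0.9996] row3 [-0.0014 -0.0297 -0.9996]
t 35.0 pos [0.4708 0.1732 0.1205] yaw 169.72 tilt [-0.0039 -0.0295 -0.9996] grip 0.504 F [ 0.4 -0.3  0.6]
after-spin shift [-0.065 -0.05   2.387] now-axes [-0.062  0.021  2.388] spin -0.046
black 1425 [585. 211.] z 0.054 rect [475. 355.] [13.5 50.2] ang 166.3
black 1022 [327. 251.] z 0.0543 rect [473.3 171.1] [11.6 50.1] ang 169.5
black 543 [576. 329.] z 0.0539 rect [569.2 350.7] [12.  26.3] ang 168.4
green 3927 [327. 231.] z 0.0094 rect [473.4 170.8] [59.3 83.9] ang 174.3
green 1637 [542. 294.] z 0.0095 rect [567.8 351.4] [60.9 56.5] ang 108.2
```

View pics/w15.png

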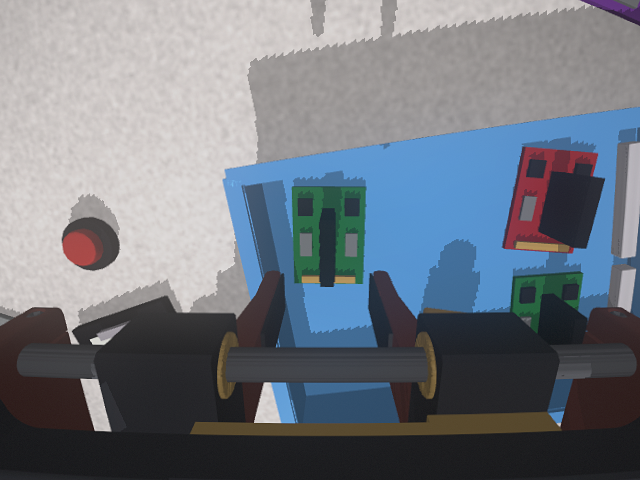

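The wrist view shows the target module with a black plate on a green board at (328,235). The red board (560,200) and the other green module (550,300) are off to the right. Descending.

Request:
arm_command([
  [-0.03,0.01,0.8,0,0],
  [-0.03,0.01,0.8,0,0],
  [0,0,0.5,0,0],
])

```text
time_s: 35.35
ee_pos: [0.4776, 0.167, 0.0357]
ee_rot: [[-0.983, 0.184, 0.002], [0.184, 0.983, -0.03], [-0.007, -0.029, -1.0]]
contact_force: [-0.5, -0.0, 0.3]
grip_width: 0.502
```

```bash
python3 hold.py 3; python3 plan.py 0.4733 0.171 0.024 169.6
```

```text
35.5 [0.477  0.1671 0.0365] tilt [-2.000e-04 -3.040e-02 -9.995e-01] row3 [-0.0054 -0.0299 -0.9995]
t 35.5 pos [0.477  0.1671 0.0365] yaw 169.41 tilt [-2.000e-04 -3.040e-02 -9.995e-01] grip 0.503 F [ 0.  -0.1  0.9]
after-spin shift [0.107 0.079 0.312] now-axes [0.109 0.088 0.309] spin -0.047
```

Request:
arm_command([
  [0.11,0.09,0.3,0,0],
])

```text
time_s: 35.6
ee_pos: [0.4756, 0.1707, 0.0268]
ee_rot: [[-0.983, 0.186, 0.004], [0.186, 0.982, -0.029], [-0.01, -0.028, -1.0]]
contact_force: [0.4, 0.4, 0.7]
grip_width: 0.501
```

```bash
python3 hold.py 3; python3 plan.py 0.4733 0.171 0.024 169.6
```

```text
35.75 [0.473  0.171  0.0241] tilt [-9.000e-04 -3.060e-02 -9.995e-01] row3 [-0.0047 -0.0303 -0.9995]
t 35.75 pos [0.473  0.171  0.0241] yaw 169.41 tilt [-9.000e-04 -3.060e-02 -9.995e-01] grip 0.501 F [-0.6 -1.   0.8]
after-spin shift [-0.006  0.001  0.003] now-axes [-0.006  0.001  0.003] spin -0.048
```

Request:
arm_command([
  [0,0,0,0,1],
  [0,0,0,0,1],
  [0,0,0,0,1],
  [0,0,0,0,1],
  [0,0,0,0,1],
  [0,0,0,0,1],
], squeeze=30)

```text
time_s: 36.35
ee_pos: [0.4749, 0.1721, 0.0277]
ee_rot: [[-0.983, 0.183, 0.005], [0.183, 0.983, -0.028], [-0.01, -0.027, -1.0]]
contact_force: [0.2, 0.7, -1.7]
grip_width: 0.11
```

```bash
python3 plan.py 0.4733 0.171 0.1 169.6
```

```text
t 36.35 pos [0.4749 0.1721 0.0277] yaw 169.46 tilt [ 0.0048 -0.0284 -0.9996] grip 0.11 F [ 0.2  0.7 -1.7]
after-spin shift [ 0.034 -0.034 -1.808] now-axes [ 0.016 -0.083 -1.807] spin -0.035
```

Request:
arm_command([
  [0,0,-0.8,0,1],
  [0,0,-1,0,1],
  [0,0,-0.9,0,1],
])

```text
time_s: 36.65
ee_pos: [0.4703, 0.1737, 0.1304]
ee_rot: [[-0.983, 0.183, -0.01], [0.183, 0.983, -0.033], [0.004, -0.035, -0.999]]
contact_force: [0.2, 0.7, -0.8]
grip_width: 0.109
```

```bash
python3 hold.py 3; python3 held.py w16 1; python3 rplan.py 0.47 0.0715 0.12
```

```text
36.8 [0.4722 0.1744 0.1326] tilt [-0.0034 -0.0313 -0.9995] row3 [-0.0023 -0.0314 -0.9995]
tool x max 0.0421 y [-0.0292  0.0299] ztop 0.1155 slope along lane 0.0022 across -0.0284
rack frame: outer edge u 0.2959 v [0.3289 0.4   ] TCP u,v 0.3428 0.3672 0.1302 row3 [ 0.0011 -0.0332 -0.9994]
((462.52423095703125, 175.41873168945312), (59.7000617980957, 67.10530853271484), 79.39625549316406)
t 36.85 pos [0.4712 0.174  0.1302] yaw 169.45 tilt [-0.0071 -0.0324 -0.9994] grip 0.113 F [ 0.5 -0.1 -1.6]
after-spin shift [-3.179 -7.383  0.255] now-axes [-1.    -7.963  0.519] spin 4.038
now u,v 0.3431 0.3669
```

View pics/w16.png

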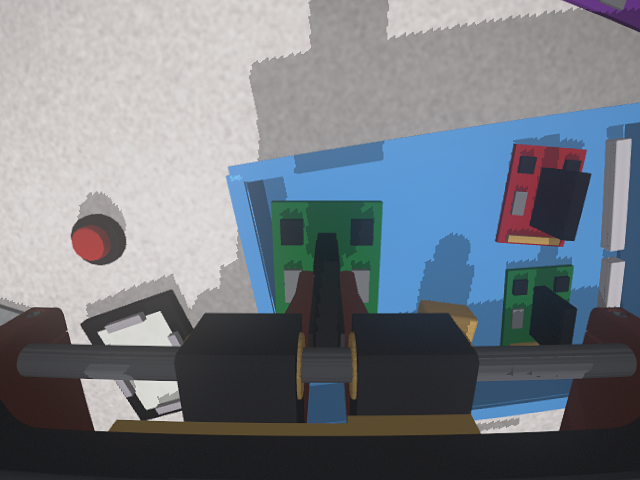

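Request:
arm_command([
  [-0.2,-0.8,0,1,1],
  [-0.3,-0.95,0,1,1],
  [-0.4,-0.95,0,1,1],
  [-0.4,-0.9,0,1,1],
  [-0.4,-0.9,0,0,1],
  [-0.4,-0.9,0,0,1],
  [-0.4,-0.9,0,0,1],
  [-0.4,-0.9,0,0,1],
])

```text
time_s: 37.65
ee_pos: [0.4629, -0.1426, 0.1206]
ee_rot: [[-0.894, 0.448, -0.035], [0.449, 0.893, -0.029], [0.018, -0.042, -0.999]]
contact_force: [0.5, -0.2, -1.0]
grip_width: 0.114
```

```bash
python3 hold.py 3; python3 rplan.py 0.486 0.0715 0.06
```

```text
37.8 [ 0.4628 -0.1429  0.1206] tilt [-0.0358 -0.0293 -0.9989] row3 [ 0.0186 -0.0423 -0.9989]
t 37.8 pos [ 0.4628 -0.1429  0.1206] yaw 153.1 tilt [-0.0358 -0.0293 -0.9989] grip 0.11 F [-0.   0.2 -1.4]
after-spin shift [-0.208 -0.21   1.514] now-axes [-0.237 -0.145  1.517] spin -0.05
now u,v 0.4777 0.0799
```

Request:
arm_command([
  [-0.08,-0.06,0.7,0,1],
  [-0.08,-0.05,0.7,0,1],
])

```text
time_s: 38.0
ee_pos: [0.4661, -0.1504, 0.0652]
ee_rot: [[-0.892, 0.451, -0.031], [0.452, 0.891, -0.029], [0.014, -0.04, -0.999]]
contact_force: [0.3, 0.3, -1.5]
grip_width: 0.116
```

```bash
python3 hold.py 4; python3 held.py w17 1; python3 hold.py 2;  python3 rplan.py 0.486 0.0712 0.032
```

```text
38.2 [ 0.4658 -0.1501  0.0663] tilt [-0.0326 -0.0292 -0.999 ] row3 [ 0.0159 -0.0408 -0.999 ]
tool x max 0.044 y [-0.0295  0.0298] ztop 0.0495 slope along lane -0.0236 across -0.0374
rack frame: outer edge u 0.4402 v [0.045  0.1042] TCP u,v 0.4845 0.0752 0.0676 row3 [ 0.0134 -0.0406 -0.9991]
((456.477783203125, -146.14730834960938), (59.82650375366211, 67.06671142578125), 63.43943405151367)
38.35 [ 0.4673 -0.151   0.0687] tilt [-0.028  -0.0311 -0.9991] row3 [ 0.011  -0.0404 -0.9991]
t 38.35 pos [ 0.4673 -0.151   0.0687] yaw 153.13 tilt [-0.028  -0.0311 -0.9991] grip 0.11 F [-1.2 -0.4 -0.9]
after-spin shift [-0.016 -0.085  0.918] now-axes [-0.027 -0.048  0.92 ] spin -0.041
now u,v 0.4853 0.0746
```

Request:
arm_command([
  [0,-0.03,0.55,0,1],
])

```text
time_s: 38.45
ee_pos: [0.4689, -0.1533, 0.0512]
ee_rot: [[-0.892, 0.451, -0.02], [0.451, 0.892, -0.034], [0.003, -0.039, -0.999]]
contact_force: [0.1, 0.1, -0.8]
grip_width: 0.113
```

```bash
python3 hold.py 3; python3 rplan.py 0.486 0.0719 0.0315
```

```text
38.6 [ 0.4657 -0.1524  0.0468] tilt [-0.0291 -0.0306 -0.9991] row3 [ 0.0121 -0.0404 -0.9991]
t 38.6 pos [ 0.4657 -0.1524  0.0468] yaw 153.15 tilt [-0.0291 -0.0306 -0.9991] grip 0.115 F [ 0.3 -0.5 -0.4]
after-spin shift [-0.035 -0.021  0.382] now-axes [-0.04  -0.005  0.382] spin -0.038
now u,v 0.4846 0.0727
```

Request:
arm_command([
  [0,-0.02,0.3,0,1],
])

```text
time_s: 38.7
ee_pos: [0.4667, -0.1538, 0.0375]
ee_rot: [[-0.892, 0.451, -0.024], [0.451, 0.892, -0.032], [0.007, -0.04, -0.999]]
contact_force: [0.3, -0.4, -0.1]
grip_width: 0.114
```

```bash
python3 hold.py 3; python3 rplan.py 0.486 0.0719 0.0315; python3 held.py w18 1
```

```text
38.85 [ 0.4647 -0.1533  0.0345] tilt [-0.0299 -0.0303 -0.9991] row3 [ 0.013  -0.0405 -0.9991]
t 38.85 pos [ 0.4647 -0.1533  0.0345] yaw 153.14 tilt [-0.0299 -0.0303 -0.9991] grip 0.11 F [ 0.3 -0.  -0.9]
after-spin shift [-0.048  0.012  0.075] now-axes [-0.049  0.015  0.073] spin -0.039
now u,v 0.4841 0.0714
tool x max 0.0434 y [-0.0295  0.0297] ztop 0.0176 slope along lane -0.0198 across -0.0365
rack frame: outer edge u 0.4407 v [0.0417 0.1008] TCP u,v 0.4843 0.0719 0.0349 row3 [ 0.0123 -0.0404 -0.9991]
((455.41461181640625, -149.316650390625), (59.697784423828125, 66.99671173095703), 63.184852600097656)
```

Request:
arm_command([
  [0,0.015,0.09,-0.04,1],
])

```text
time_s: 39.0
ee_pos: [0.4657, -0.1532, 0.0321]
ee_rot: [[-0.893, 0.448, -0.028], [0.449, 0.893, -0.031], [0.011, -0.04, -0.999]]
contact_force: [0.1, 0.2, -0.5]
grip_width: 0.111
```

```bash
python3 hold.py 3; python3 rplan.py 0.5336 0.0719 0.0312
```

```text
39.15 [ 0.4651 -0.1529  0.0312] tilt [-0.0295 -0.0304 -0.9991] row3 [ 0.0127 -0.0404 -0.9991]
t 39.15 pos [ 0.4651 -0.1529  0.0312] yaw 153.3 tilt [-0.0295 -0.0304 -0.9991] grip 0.108 F [-0.   0.2 -0.9]
after-spin shift [-1.233e+00  1.000e-03 -0.000e+00] now-axes [-1.233  0.    -0.016] spin 0.001
now u,v 0.4843 0.0719
```

Request:
arm_command([
  [-0.6,0,0,0,1],
])

```text
time_s: 39.25
ee_pos: [0.4856, -0.1631, 0.0309]
ee_rot: [[-0.894, 0.448, -0.03], [0.449, 0.893, -0.03], [0.014, -0.04, -0.999]]
contact_force: [0.6, -0.5, -0.2]
grip_width: 0.116
```

```bash
python3 hold.py 3; python3 rplan.py 0.5336 0.0719 0.0312
```

```text
39.4 [ 0.4869 -0.1639  0.0309] tilt [-0.0296 -0.0304 -0.9991] row3 [ 0.0128 -0.0405 -0.9991]
t 39.4 pos [ 0.4869 -0.1639  0.0309] yaw 153.29 tilt [-0.0296 -0.0304 -0.9991] grip 0.114 F [ 0.2 -0.4 -0.6]
after-spin shift [-0.622  0.001 -0.007] now-axes [-0.622  0.001 -0.015] spin -0.002
now u,v 0.5087 0.0719
```

Request:
arm_command([
  [-0.62,0,-0.01,0,1],
])

```text
time_s: 39.5
ee_pos: [0.5075, -0.1742, 0.031]
ee_rot: [[-0.893, 0.448, -0.032], [0.449, 0.893, -0.029], [0.015, -0.041, -0.999]]
contact_force: [0.4, 0.3, 0.2]
grip_width: 0.114
```

```bash
python3 hold.py 3; python3 rplan.py 0.5336 0.0719 0.0305
```

```text
39.65 [ 0.5089 -0.175   0.0308] tilt [-0.0304 -0.03   -0.9991] row3 [ 0.0136 -0.0405 -0.9991]
t 39.65 pos [ 0.5089 -0.175   0.0308] yaw 153.28 tilt [-0.0304 -0.03   -0.9991] grip 0.111 F [-0.3 -0.1 -0.5]
after-spin shift [-0.006  0.002  0.008] now-axes [-0.006  0.002  0.008] spin -0.005
now u,v 0.5334 0.0718
```

Request:
arm_command([
  [0,0,0.03,0,0.7],
  [0,0,0,0,0.3],
  [0,0,0,0,0.3],
])

```text
time_s: 39.95
ee_pos: [0.5072, -0.1741, 0.03]
ee_rot: [[-0.893, 0.449, -0.031], [0.449, 0.893, -0.03], [0.014, -0.04, -0.999]]
contact_force: [0.1, -0.8, -0.3]
grip_width: 0.289
```

```bash
python3 hold.py 2; python3 rplan.py 0.5336 0.0719 0.0305; python3 held.py w19 1
```

```text
40.05 [ 0.5074 -0.1742  0.03  ] tilt [-0.0308 -0.0298 -0.9991] row3 [ 0.0141 -0.0404 -0.9991]
t 40.05 pos [ 0.5074 -0.1742  0.03  ] yaw 153.29 tilt [-0.0308 -0.0298 -0.9991] grip 0.343 F [0.6 0.9 0.3]
after-spin shift [-0.05  -0.    -0.011] now-axes [-0.05  -0.001 -0.012] spin -0.002
now u,v 0.5316 0.0719
tool x max 0.0412 y [-0.0284  0.0304] ztop 0.0117 slope along lane 0.0082 across 0.0023
rack frame: outer edge u 0.4901 v [0.0431 0.102 ] TCP u,v 0.5316 0.0723 0.03 row3 [ 0.0142 -0.0404 -0.9991]
((504.1976318359375, -172.94192504882812), (60.802642822265625, 76.30209350585938), 63.83308410644531)
```

View pics/w19.png

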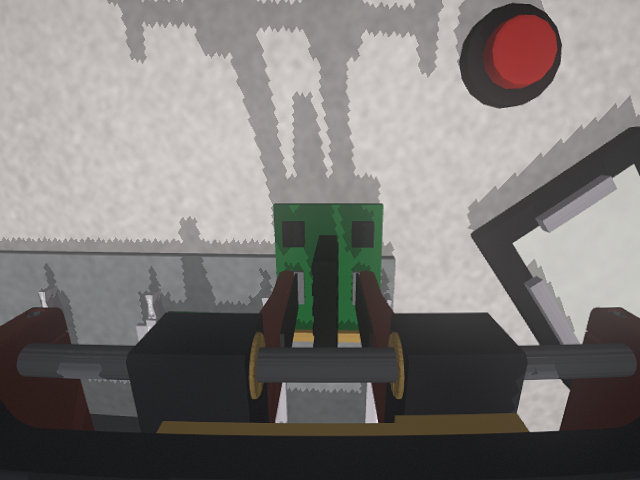

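The module is flat in the mouth of the grey lane left of orange; its lower end is at (328,205). I'll back the fingers out along the plate, shut them, and push on the sink's outer end, which works whatever the tool tilt.

Request:
arm_command([
  [0.55,0,0,0,0.3],
  [0.55,0,0,0,0.3],
  [0,0,0,0,1],
  [0,0,0,0,1],
  [0,0,0,0,1],
])

```text
time_s: 40.6
ee_pos: [0.468, -0.1544, 0.0313]
ee_rot: [[-0.893, 0.449, -0.029], [0.45, 0.893, -0.031], [0.012, -0.04, -0.999]]
contact_force: [-0.3, -0.1, 0.3]
grip_width: 0.115
```

```bash
python3 hold.py 3; python3 rplan.py 0.487 0.0713 0.021
```

```text
40.75 [ 0.468  -0.1544  0.0311] tilt [-0.0292 -0.0304 -0.9991] row3 [ 0.0124 -0.0403 -0.9991]
t 40.75 pos [ 0.468  -0.1544  0.0311] yaw 153.28 tilt [-0.0292 -0.0304 -0.9991] grip 0.006 F [ 0.3  0.  -0.5]
after-spin shift [ 0.013 -0.015  0.252] now-axes [ 0.01  -0.005  0.252] spin -0.005
now u,v 0.4875 0.0719
```

Request:
arm_command([
  [0,-0.01,0.25,0,1],
])

```text
time_s: 40.85
ee_pos: [0.4688, -0.1556, 0.0221]
ee_rot: [[-0.893, 0.449, -0.027], [0.45, 0.893, -0.031], [0.01, -0.04, -0.999]]
contact_force: [0.3, -0.4, -0.4]
grip_width: 0.003
```

```bash
python3 hold.py 3; python3 rplan.py 0.563 0.0713 0.021
```

```text
41.0 [ 0.4669 -0.1549  0.0197] tilt [-0.0313 -0.0296 -0.9991] row3 [ 0.0147 -0.0405 -0.9991]
t 41.0 pos [ 0.4669 -0.1549  0.0197] yaw 153.27 tilt [-0.0313 -0.0296 -0.9991] grip 0.004 F [-0.1  0.3  0.6]
after-spin shift [-1.906  0.011 -0.032] now-axes [-1.906  0.009 -0.06 ] spin -0.007
now u,v 0.4868 0.0709
```

Request:
arm_command([
  [-0.5,0,0,0,1],
])

```text
time_s: 41.1
ee_pos: [0.4837, -0.1633, 0.0191]
ee_rot: [[-0.893, 0.449, -0.033], [0.449, 0.893, -0.029], [0.017, -0.041, -0.999]]
contact_force: [0.4, 0.2, 1.4]
grip_width: 0.007
```

```bash
python3 hold.py 3; python3 rplan.py 0.563 0.0713 0.021
```

```text
41.25 [ 0.4848 -0.164   0.0191] tilt [-0.0321 -0.0293 -0.9991] row3 [ 0.0155 -0.0406 -0.9991]
t 41.25 pos [ 0.4848 -0.164   0.0191] yaw 153.26 tilt [-0.0321 -0.0293 -0.9991] grip 0.01 F [-0.4  0.4  0.2]
after-spin shift [-1.403  0.013 -0.047] now-axes [-1.402  0.011 -0.069] spin -0.01
now u,v 0.5069 0.0708
```

Request:
arm_command([
  [-0.5,0,0,0,1],
])

```text
time_s: 41.35
ee_pos: [0.5013, -0.1722, 0.0186]
ee_rot: [[-0.893, 0.449, -0.034], [0.45, 0.893, -0.028], [0.018, -0.041, -0.999]]
contact_force: [0.4, 0.2, 1.7]
grip_width: 0.006
```

```bash
python3 hold.py 3; python3 rplan.py 0.563 0.0713 0.021
```

```text
41.5 [ 0.5024 -0.173   0.0187] tilt [-0.0328 -0.029  -0.999 ] row3 [ 0.0162 -0.0407 -0.999 ]
t 41.5 pos [ 0.5024 -0.173   0.0187] yaw 153.25 tilt [-0.0328 -0.029  -0.999 ] grip 0.005 F [-0.4  0.2 -0.5]
after-spin shift [-0.909  0.014 -0.058] now-axes [-0.908  0.012 -0.073] spin -0.013
now u,v 0.5266 0.0708
```

Request:
arm_command([
  [-0.5,0.01,-0.04,0,1],
])

```text
time_s: 41.6
ee_pos: [0.5187, -0.1805, 0.0196]
ee_rot: [[-0.893, 0.449, -0.035], [0.45, 0.893, -0.028], [0.019, -0.041, -0.999]]
contact_force: [-0.5, 0.5, 0.0]
grip_width: 0.006
```

```bash
python3 hold.py 3; python3 rplan.py 0.566 0.0713 0.021
```

```text
41.75 [ 0.5201 -0.1814  0.02  ] tilt [-0.0331 -0.0288 -0.999 ] row3 [ 0.0166 -0.0407 -0.999 ]
t 41.75 pos [ 0.5201 -0.1814  0.02  ] yaw 153.24 tilt [-0.0331 -0.0288 -0.999 ] grip 0.001 F [-0.1  0.3  0. ]
after-spin shift [-0.494  0.003 -0.025] now-axes [-0.493  0.002 -0.034] spin -0.015
now u,v 0.5462 0.0712
```

Request:
arm_command([
  [-0.35,0,-0.02,0,1],
])

```text
time_s: 41.85
ee_pos: [0.5311, -0.1867, 0.0204]
ee_rot: [[-0.893, 0.449, -0.035], [0.45, 0.893, -0.028], [0.019, -0.041, -0.999]]
contact_force: [-0.8, 0.1, 0.9]
grip_width: 0.005
```

```bash
python3 hold.py 3; python3 rplan.py 0.566 0.0713 0.021;python3 held.py w20 1
```

```text
42.0 [ 0.5321 -0.1873  0.0206] tilt [-0.0336 -0.0286 -0.999 ] row3 [ 0.0172 -0.0407 -0.999 ]
t 42.0 pos [ 0.5321 -0.1873  0.0206] yaw 153.24 tilt [-0.0336 -0.0286 -0.999 ] grip 0.004 F [ 0.2 -0.4  0.1]
after-spin shift [-0.161  0.002 -0.011] now-axes [-0.161  0.002 -0.013] spin -0.015
now u,v 0.5596 0.0712
tool x max 0.0007 y [-0.098 -0.04 ] ztop 0.0114 slope along lane -0.0018 across 0.0125
rack frame: outer edge u 0.5583 v [-0.0267  0.0313] TCP u,v 0.5593 0.0717 0.0205 row3 [ 0.0174 -0.0407 -0.999 ]
((508.82891845703125, -242.20767211914062), (95.53672790527344, 38.1036376953125), 85.07074737548828)
```

Request:
arm_command([
  [-0.15,0,0,0,1],
])

```text
time_s: 42.15
ee_pos: [0.5358, -0.1891, 0.0205]
ee_rot: [[-0.893, 0.449, -0.036], [0.45, 0.893, -0.027], [0.02, -0.041, -0.999]]
contact_force: [-25.5, 12.4, 18.4]
grip_width: 0.006
```

```bash
python3 hold.py 2; python3 rplan.py 0.566 0.0713 0.021
```

```text
42.25 [ 0.5355 -0.189   0.0205] tilt [-0.038  -0.0266 -0.9989] row3 [ 0.0219 -0.0409 -0.9989]
t 42.25 pos [ 0.5355 -0.189   0.0205] yaw 153.24 tilt [-0.038  -0.0266 -0.9989] grip 0.005 F [-7.9  3.7  5.4]
after-spin shift [-0.065  0.001 -0.012] now-axes [-0.065  0.    -0.013] spin -0.014
now u,v 0.5634 0.0713
```

Request:
arm_command([
  [-0.1,0,0,0,1],
])

```text
time_s: 42.35
ee_pos: [0.5356, -0.189, 0.0207]
ee_rot: [[-0.893, 0.449, -0.046], [0.45, 0.893, -0.023], [0.031, -0.041, -0.999]]
contact_force: [-20.8, 9.5, 14.9]
grip_width: 0.003
```

```bash
python3 hold.py 2; python3 rplan.py 0.566 0.0713 0.021; python3 -c "
from h import *
snap('wrist','w21.png')"
```

```text
42.45 [ 0.5355 -0.189   0.0208] tilt [-0.0468 -0.0227 -0.9986] row3 [ 0.0315 -0.0413 -0.9986]
t 42.45 pos [ 0.5355 -0.189   0.0208] yaw 153.24 tilt [-0.0468 -0.0227 -0.9986] grip 0.003 F [-15.6   7.7  10.7]
after-spin shift [-0.066 -0.    -0.006] now-axes [-0.065 -0.    -0.008] spin -0.014
now u,v 0.5634 0.0713
```

View pics/w21.png

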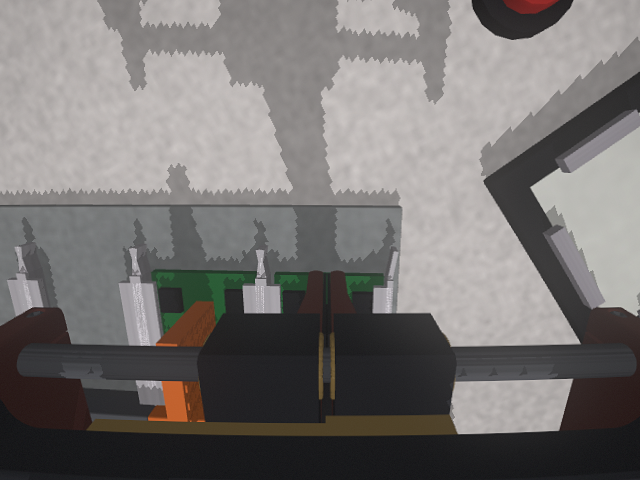

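It hit a firm stop, and both boards' outer edges (row ~272) line up. Backing off and rising for a look.

Request:
arm_command([
  [0.3,0,0,0,1],
  [0.3,0,-0.6,0,1],
  [0.2,0,-1,0,1],
  [0,0,-1,0,0],
  [0,0,-0.4,0,0],
])

```text
time_s: 43.0
ee_pos: [0.5073, -0.1693, 0.1411]
ee_rot: [[-0.892, 0.448, -0.057], [0.45, 0.893, -0.018], [0.043, -0.042, -0.998]]
contact_force: [-0.1, 0.2, -0.2]
grip_width: 0.146
```

```bash
python3 hold.py 4; python3 sinks.py t22 top; cat > edges.py <<'E'
from h import *
import sys
c=snap(sys.argv[2],sys.argv[1]+'.png') if len(sys.argv)>2 else load(sys.argv[1])
W=world(c); hsv=cv2.cvtColor(c['pixels'],cv2.COLOR_RGB2HSV); H,S,V=[hsv[...,i].astype(int) for i in range(3)]
a=np.radians(-26.65); e=np.array([np.cos(a),np.sin(a)]); f=np.array([-np.sin(a),np.cos(a)])
u=W[...,:2]@e; v=W[...,:2]@f; g=(H>45)&(H<80)&(S>80)&(W[...,2]<.03)
for n,vc in(('L+1',.0713),('orange',.0013),('R-1',-.0687),('R-2',-.1387)):
    m=g&(abs(v-vc)<.035)&(u>.45)&(u<.66)
    if m.sum()>50: print(n,m.sum(),'u edge',np.percentile(u[m],[1,99]).round(4),'v',np.percentile(v[m],[1,99]).round(4),'z',np.median(W[...,2][m]).round(4))
E
python3 edges.py w22 wrist; python3 edges.py t22
```

```text
43.2 [ 0.5062 -0.169   0.1359] tilt [-0.0628 -0.0164 -0.9979] row3 [ 0.0488 -0.0429 -0.9979]
black 106 [192. 234.] z 0.0548 rect [581.6 350.9] [13.4 51. ] ang 174.2
black 59 [229. 233.] z 0.0597 rect [581.2 258.9] [22.5 19.1] ang 40.3
black 96 [190. 278.] z 0.0544 rect [473.3 353.4] [13.7 49.1] ang 168.9
green 421 [198. 240.] z 0.0103 rect [581.2 349.8] [59.7 84.1] ang 169.4
L+1 2436 u edge [0.5592 0.6341] v [0.0459 0.0955] z 0.0115
orange 1042 u edge [0.559  0.5964] v [-0.0259  0.0243] z 0.0115
```

View pics/w22.png

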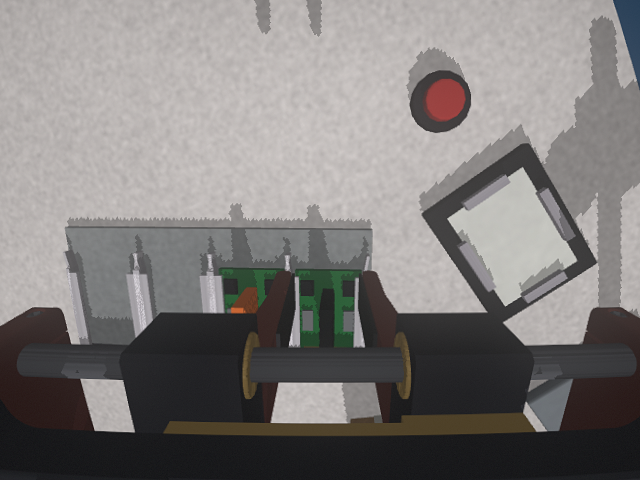

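Both modules sit level with each other (outer edges u = 0.5590 and 0.5592, so both home). The last green module with a black sink is at (0.581, 0.351).

```bash
python3 plan.py 0.53 0.2 0.17 174
```

```text
t 43.3 pos [ 0.5056 -0.1688  0.1344] yaw 153.23 tilt [-0.0656 -0.0154 -0.9977] grip 0.418 F [-0.3  0.1 -0.4]
after-spin shift [ 0.357  9.234 -0.889] now-axes [ 3.649  8.469 -1.069] spin -5.192
```

Request:
arm_command([
  [0.3,0.6,-0.2,-1,0],
  [0.3,0.9,-0.2,-1,0],
  [0.2,0.95,-0.2,-1,0],
  [0.1,0.95,-0.2,-1,0],
  [0,0.95,-0.1,-1,0],
  [0,0.95,0,0,0],
  [0,0.95,0,0,0],
  [0,0.95,0,0,0],
])

```text
time_s: 44.1
ee_pos: [0.5348, 0.1291, 0.1476]
ee_rot: [[-0.99, 0.111, -0.091], [0.113, 0.994, -0.014], [0.089, -0.024, -0.996]]
contact_force: [1.1, 0.3, -0.2]
grip_width: 0.498
```

```bash
python3 hold.py 2; python3 plan.py 0.5813 0.3507 0.16 174
```

```text
44.2 [0.5343 0.1316 0.1467] tilt [-0.093  -0.0128 -0.9956] row3 [ 0.0911 -0.0227 -0.9956]
t 44.2 pos [0.5343 0.1316 0.1467] yaw 173.78 tilt [-0.093  -0.0128 -0.9956] grip 0.498 F [-0.7 -0.6 -0.1]
after-spin shift [-0.595  5.571 -0.332] now-axes [-0.542  5.563 -0.509] spin -0.054
```

Request:
arm_command([
  [-0.1,0.8,-0.3,0,0],
  [-0.1,0.95,-0.3,0,0],
  [-0.2,0.9,-0.2,0,0],
  [-0.3,0.9,0,0,0],
  [-0.5,0.8,0,0,0],
])

```text
time_s: 44.7
ee_pos: [0.6025, 0.2987, 0.1626]
ee_rot: [[-0.988, 0.111, -0.104], [0.113, 0.993, -0.019], [0.101, -0.031, -0.994]]
contact_force: [0.2, -0.1, 0.8]
grip_width: 0.5
```

```bash
python3 hold.py 3; python3 js.py
```

```text
44.85 [0.6023 0.2981 0.1587] tilt [-0.1092 -0.0215 -0.9938] row3 [ 0.1061 -0.0335 -0.9938]
44.85 [ 22.76  22.4   57.33   1.34 106.52 -60.52] [-1.5 -4.7  1.8 -0.5  0.8 -0.4] [  1.3 -56.3 -41.5   0.3   0.4   0.1] [0.6023 0.2981 0.1587] [-0.1092 -0.0215 -0.9938]
```

Request:
arm_command([
  [-0.7,0.6,-0.4,0,0],
  [-0.7,0.6,-0.4,0,0],
])

```text
time_s: 45.05
ee_pos: [0.6615, 0.3346, 0.1757]
ee_rot: [[-0.986, 0.112, -0.126], [0.116, 0.993, -0.03], [0.121, -0.044, -0.992]]
contact_force: [0.6, -0.1, 1.5]
grip_width: 0.502
```

```bash
python3 hold.py 3; python3 js.py
```

```text
45.2 [0.6631 0.3353 0.1721] tilt [-0.1272 -0.0304 -0.9914] row3 [ 0.1229 -0.0447 -0.9914]
45.2 [ 23.58  36.85  36.92   1.44 113.62 -59.36] [-0.1 -6.1  4.4 -0.1 -0.1 -0. ] [  0.5 -65.6 -42.2   0.2   0.7   0. ] [0.6631 0.3353 0.1721] [-0.1272 -0.0304 -0.9914]
```

Request:
arm_command([
  [-0.6,0.4,0,0,0],
])

```text
time_s: 45.3
ee_pos: [0.6861, 0.346, 0.1686]
ee_rot: [[-0.985, 0.112, -0.131], [0.117, 0.993, -0.032], [0.127, -0.047, -0.991]]
contact_force: [0.8, -0.2, 1.4]
grip_width: 0.502
```

```bash
python3 hold.py 3; python3 js.py
```

```text
45.45 [0.6882 0.3468 0.1646] tilt [-0.1324 -0.0329 -0.9907] row3 [ 0.1277 -0.0479 -0.9907]
45.45 [ 23.62  43.33  28.46   1.46 115.93 -59.19] [ 0.3 -5.5  0.3  0.2  0.5  0.2] [  0.2 -68.6 -40.8   0.1   0.7   0. ] [0.6882 0.3468 0.1646] [-0.1324 -0.0329 -0.9907]
```

Request:
arm_command([
  [-0.6,0.3,-0.25,0,0],
])

```text
time_s: 45.55
ee_pos: [0.7087, 0.3535, 0.1684]
ee_rot: [[-0.983, 0.112, -0.143], [0.118, 0.992, -0.037], [0.138, -0.054, -0.989]]
contact_force: [2.3, 2.0, 0.1]
grip_width: 0.501
```

```bash
python3 hold.py 3; python3 js.py
```

```text
45.7 [0.7136 0.3549 0.1695] tilt [-0.1334 -0.0333 -0.9905] row3 [ 0.1286 -0.0486 -0.9905]
45.7 [ 23.44  51.19  16.24   1.49 120.35 -59.21] [ 0.3 -6.5  2.1  0.2 -0.4  0. ] [ -0.1 -70.8 -39.9   0.1   0.8  -0. ] [0.7136 0.3549 0.1695] [-0.1334 -0.0333 -0.9905]
```

Request:
arm_command([
  [-0.3,0.15,-0.1,0,0],
])

```text
time_s: 45.8
ee_pos: [0.723, 0.3579, 0.1748]
ee_rot: [[-0.985, 0.113, -0.129], [0.118, 0.992, -0.031], [0.124, -0.046, -0.991]]
contact_force: [0.1, 0.7, 0.0]
grip_width: 0.499
```

```bash
python3 hold.py 3; python3 js.py
```

```text
45.95 [0.724  0.358  0.1745] tilt [-0.1273 -0.0306 -0.9914] row3 [ 0.1228 -0.0452 -0.9914]
45.95 [ 23.35  54.91   9.97   1.52 122.53 -59.21] [ 0.3 -1.4 -0.1  0.1 -0.1  0. ] [ -0.2 -72.6 -38.4   0.1   0.8  -0. ] [0.724  0.358  0.1745] [-0.1273 -0.0306 -0.9914]
```

Request:
arm_command([
  [-0.2,0.1,-0.1,0,0],
])

```text
time_s: 46.05
ee_pos: [0.7261, 0.3581, 0.1782]
ee_rot: [[-0.986, 0.114, -0.118], [0.118, 0.993, -0.026], [0.114, -0.039, -0.993]]
contact_force: [0.4, 0.0, -0.9]
grip_width: 0.499
```

```bash
python3 hold.py 3; python3 js.py
```

```text
46.2 [0.7265 0.3582 0.1785] tilt [-0.1169 -0.0257 -0.9928] row3 [ 0.1131 -0.0392 -0.9928]
46.2 [ 23.28  54.71   9.81   1.53 122.23 -59.28] [ 0.1  1.7 -0.2  0.1  0.3 -0. ] [ -0.1 -73.6 -38.2   0.1   0.6  -0. ] [0.7265 0.3582 0.1785] [-0.1169 -0.0257 -0.9928]
```

Request:
arm_command([
  [-0.4,0.2,-0.1,0,0],
  [-0.4,0.2,-0.1,0,0],
])

```text
time_s: 46.4
ee_pos: [0.7381, 0.3599, 0.1744]
ee_rot: [[-0.989, 0.115, -0.092], [0.117, 0.993, -0.014], [0.089, -0.024, -0.996]]
contact_force: [0.6, 0.3, -0.5]
grip_width: 0.5
```

```bash
python3 js.py; python3 hold.py 3; python3 js.py
```

```text
46.4 [ 23.05  54.94   9.76   1.55 120.43 -59.53] [-1.2  1.8 -0.1  0.1 -8.9 -1.2] [  0.2 -74.6 -38.7   0.1   0.8   0. ] [0.7381 0.3599 0.1744] [-0.0916 -0.0135 -0.9957]
46.55 [0.7378 0.3596 0.1727] tilt [-0.0947 -0.0148 -0.9954] row3 [ 0.0923 -0.0258 -0.9954]
46.55 [ 23.04  55.06   9.77   1.56 120.5  -59.52] [ 0.1  0.3 -0.2  0.1  0.6  0. ] [ -0.1 -75.2 -39.1   0.1   0.4  -0. ] [0.7378 0.3596 0.1727] [-0.0947 -0.0148 -0.9954]
```

Request:
arm_command([
  [-0.4,0.2,-0.1,0,0],
  [-0.4,0.2,-0.1,0,0],
  [-0.4,0.2,-0.1,0,0],
])

```text
time_s: 46.85
ee_pos: [0.7551, 0.362, 0.1626]
ee_rot: [[-0.991, 0.117, -0.062], [0.117, 0.993, 0.001], [0.061, -0.006, -0.998]]
contact_force: [-1.1, 0.0, -0.4]
grip_width: 0.498
```

```bash
python3 hold.py 3; python3 js.py
```

```text
47.0 [0.7547 0.3617 0.1623] tilt [-6.32e-02  6.00e-04 -9.98e-01] row3 [ 0.0628 -0.0069 -0.998 ]
47.0 [ 22.68  55.7    9.76   1.61 117.86 -59.87] [ 0.2 -0.4 -0.3  0.1  0.5  0.1] [ -0.1 -75.1 -39.1   0.1   0.3  -0. ] [0.7547 0.3617 0.1623] [-6.32e-02  6.00e-04 -9.98e-01]
```

Request:
arm_command([
  [-0.4,0,-0.1,0,0],
  [-0.4,0,-0.1,0,0],
  [-0.4,0,-0.1,0,0],
])

```text
time_s: 47.3
ee_pos: [0.7758, 0.3436, 0.1593]
ee_rot: [[-0.993, 0.116, -0.035], [0.116, 0.993, 0.013], [0.037, 0.009, -0.999]]
contact_force: [-0.2, 0.4, 0.6]
grip_width: 0.498
```

```bash
python3 hold.py 3; python3 js.py
```

```text
47.45 [0.7757 0.343  0.159 ] tilt [-0.0363  0.0129 -0.9993] row3 [ 0.0376  0.0086 -0.9993]
47.45 [ 20.96  55.9    9.74   1.6  116.03 -61.62] [ 1.  -0.2 -0.1  0.5  0.5  0.2] [ -0.6 -75.3 -39.3   0.1   0.1  -0. ] [0.7757 0.343  0.159 ] [-0.0363  0.0129 -0.9993]
```

```bash
python3 plan.py 0.5815 0.3507 0.15 174
```

```text
t 47.45 pos [0.7757 0.343  0.159 ] yaw 173.27 tilt [-0.0363  0.0129 -0.9993] grip 0.501 F [-0.2 -0.2  0.1]
after-spin shift [ 4.849 -0.315  0.226] now-axes [ 4.832 -0.381  0.405] spin -0.183
```

Request:
arm_command([
  [0.8,0,0,0,0],
  [1,-0.05,0,0,0],
  [1,-0.1,0,0,0],
  [1,-0.1,0,0,0],
  [0.6,-0.05,0,0,0],
])

```text
time_s: 47.95
ee_pos: [0.6022, 0.3507, 0.1522]
ee_rot: [[-0.991, 0.121, -0.047], [0.121, 0.993, 0.009], [0.048, 0.004, -0.999]]
contact_force: [0.1, 0.4, 0.2]
grip_width: 0.5
```

```bash
python3 hold.py 3; python3 sinks.py w23 wrist; python3 plan.py 0.5815 0.3507 0.1 174
```

```text
48.1 [0.6039 0.3509 0.1531] tilt [-0.0457  0.0096 -0.9989] row3 [ 0.0465  0.004  -0.9989]
black 1092 [311.  72.] z 0.0542 rect [475.4 355.2] [11.7 50. ] ang 166.2
black 847 [322. 216.] z 0.0543 rect [582.2 350.4] [11.6 50. ] ang 174.7
black 555 [206. 231.] z 0.0592 rect [581.7 258.7] [20.8 21.1] ang 133.2
green 3426 [322. 203.] z 0.0094 rect [582.6 350.1] [59.3 83.5] ang 173.3
t 48.15 pos [0.6051 0.3506 0.1529] yaw 173.02 tilt [-0.0452  0.0096 -0.9989] grip 0.503 F [ 0.4 -0.4  0.7]
after-spin shift [ 0.588 -0.059  1.322] now-axes [ 0.525 -0.075  1.347] spin -0.246
```

View pics/w23.png

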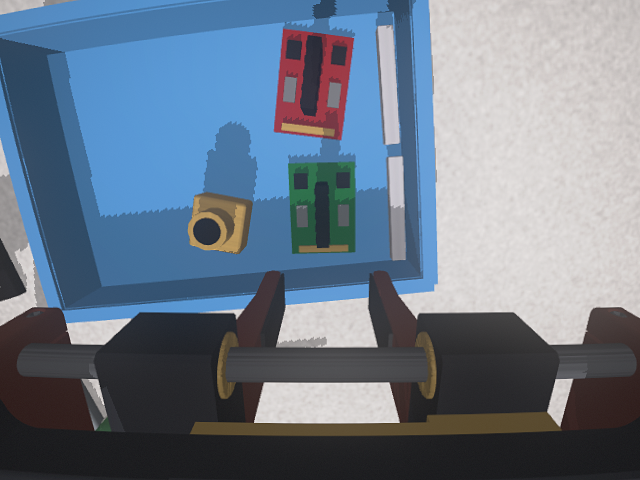

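The last green module with a black sink is at (322,208) in the picture; the red board (314,85) is to be left. Centring and descending.

Request:
arm_command([
  [0.5,-0.07,0.6,-0.25,0],
])

```text
time_s: 48.25
ee_pos: [0.5876, 0.3506, 0.1331]
ee_rot: [[-0.994, 0.106, -0.038], [0.106, 0.994, 0.013], [0.039, 0.008, -0.999]]
contact_force: [-0.3, 0.6, 0.7]
grip_width: 0.498
```

```bash
python3 hold.py 3; python3 plan.py 0.5824 0.3503 0.025 174.2
```

```text
48.4 [0.5834 0.3499 0.1272] tilt [-0.0492  0.0073 -0.9988] row3 [ 0.0497  0.0021 -0.9988]
t 48.4 pos [0.5834 0.3499 0.1272] yaw 173.99 tilt [-0.0492  0.0073 -0.9988] grip 0.504 F [-0.6 -0.2  0.9]
after-spin shift [0.027 0.008 2.556] now-axes [-1.010e-01  2.000e-03  2.554e+00] spin -0.053
```

Request:
arm_command([
  [-0.05,0,0.9,0,0],
  [-0.03,0,0.9,0,0],
])

```text
time_s: 48.6
ee_pos: [0.5909, 0.3522, 0.064]
ee_rot: [[-0.994, 0.107, -0.033], [0.106, 0.994, 0.015], [0.035, 0.011, -0.999]]
contact_force: [0.1, 0.3, -0.5]
grip_width: 0.499
```

```bash
python3 hold.py 3; python3 plan.py 0.5824 0.3503 0.025 174.2
```

```text
48.75 [0.5888 0.3513 0.0617] tilt [-0.0397  0.0118 -0.9991] row3 [ 0.0407  0.0075 -0.9991]
t 48.75 pos [0.5888 0.3513 0.0617] yaw 173.88 tilt [-0.0397  0.0118 -0.9991] grip 0.499 F [-0.   0.3  0.7]
after-spin shift [ 0.157 -0.041  0.917] now-axes [ 0.119 -0.048  0.922] spin -0.079
```

Request:
arm_command([
  [0.12,-0.05,0.9,0,0],
])

```text
time_s: 48.85
ee_pos: [0.5881, 0.3524, 0.035]
ee_rot: [[-0.994, 0.108, -0.027], [0.107, 0.994, 0.019], [0.028, 0.016, -0.999]]
contact_force: [0.9, 0.5, 1.5]
grip_width: 0.5
```

```bash
python3 hold.py 3; python3 plan.py 0.5824 0.3503 0.024 174.2
```

```text
49.0 [0.5823 0.3499 0.0258] tilt [-0.0418  0.0106 -0.9991] row3 [ 0.0427  0.0061 -0.9991]
t 49.0 pos [0.5823 0.3499 0.0258] yaw 173.86 tilt [-0.0418  0.0106 -0.9991] grip 0.496 F [-0.4  0.1  0.8]
after-spin shift [-0.     0.011  0.045] now-axes [-0.002  0.011  0.045] spin -0.085
```

Request:
arm_command([
  [0,0,0,0,1],
  [0,0,0,0,1],
  [0,0,0,0,1],
  [0,0,0,0,1],
  [0,0,0,0,1],
  [0,0,0,0,1],
], squeeze=30)

```text
time_s: 49.6
ee_pos: [0.5877, 0.3519, 0.0372]
ee_rot: [[-0.994, 0.108, -0.029], [0.107, 0.994, 0.017], [0.031, 0.014, -0.999]]
contact_force: [1.0, 0.1, -0.8]
grip_width: 0.107
```

```bash
python3 hold.py 1; python3 plan.py 0.5824 0.3503 0.12 174.2
```

```text
49.65 [0.5876 0.3519 0.0371] tilt [-0.0295  0.0167 -0.9994] row3 [ 0.0311  0.0135 -0.9994]
t 49.65 pos [0.5876 0.3519 0.0371] yaw 173.85 tilt [-0.0295  0.0167 -0.9994] grip 0.108 F [-0.5  0.3 -1.5]
after-spin shift [ 0.126 -0.053 -2.073] now-axes [ 0.19  -0.026 -2.068] spin -0.088
```

Request:
arm_command([
  [0,0,-0.8,0,1],
  [0,0,-1,0,1],
  [0,0,-0.6,0,1],
])

```text
time_s: 49.95
ee_pos: [0.5871, 0.3488, 0.1274]
ee_rot: [[-0.993, 0.107, -0.042], [0.107, 0.994, 0.01], [0.043, 0.006, -0.999]]
contact_force: [0.2, 1.1, -0.9]
grip_width: 0.11
```

```bash
python3 hold.py 4; python3 held.py w24 1; python3 plan.py 0.48 0.1 0.15 160
```

```text
50.15 [0.5869 0.3487 0.1243] tilt [-0.0438  0.0095 -0.999 ] row3 [ 0.0445  0.0047 -0.999 ]
tool x max 0.0451 y [-0.0296  0.0296] ztop 0.0976 slope along lane -0.0108 across 0.0004
rack frame: outer edge u 0.3158 v [0.5331 0.6101] TCP u,v 0.3672 0.5747 0.1228 row3 [ 0.0466  0.0033 -0.9989]
((577.2022705078125, 349.6596374511719), (60.015892028808594, 74.5605239868164), 84.05707550048828)
t 50.2 pos [0.5863 0.3484 0.1228] yaw 173.84 tilt [-0.046   0.0083 -0.9989] grip 0.109 F [-0.5  0.3 -2.1]
after-spin shift [ 0.374 -6.746 -0.68 ] now-axes [ 2.006 -6.458 -0.609] spin 3.461
```

View pics/w24.png

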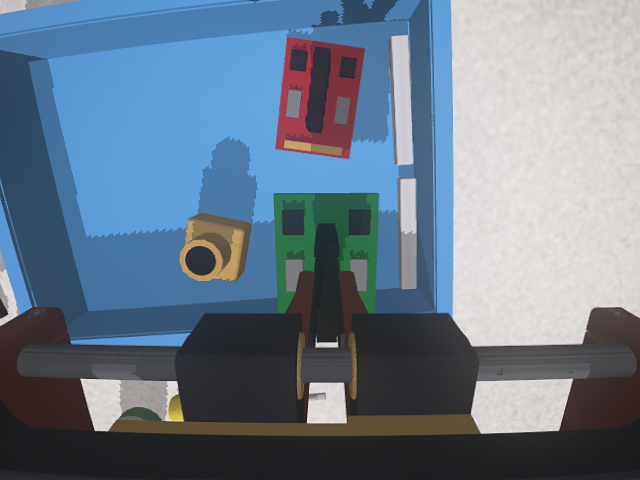

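The last module is held, but near the top of its plate, so I'll raise the grip force and carry it moderately.

Request:
arm_command([
  [0.2,-0.4,-0.3,0.5,1],
  [0.2,-0.7,-0.3,0.5,1],
  [0.2,-0.8,-0.2,0.5,1],
  [0.2,-0.8,-0.1,0.5,1],
  [0.2,-0.8,0,0.5,1],
  [0.2,-0.8,0,0.5,1],
  [0.1,-0.8,0,0.5,1],
  [0,-0.5,0,0,1],
], squeeze=45)

```text
time_s: 51.0
ee_pos: [0.4731, 0.1345, 0.1401]
ee_rot: [[-0.934, 0.349, -0.079], [0.35, 0.937, -0.004], [0.073, -0.031, -0.997]]
contact_force: [0.8, -0.4, -1.8]
grip_width: 0.109
```

```bash
python3 hold.py 2; python3 rplan.py 0.47 -0.0687 0.14
```

```text
51.1 [0.4734 0.1342 0.1402] tilt [-0.0794 -0.0041 -0.9968] row3 [ 0.0729 -0.0317 -0.9968]
t 51.1 pos [0.4734 0.1342 0.1402] yaw 159.39 tilt [-0.0794 -0.0041 -0.9968] grip 0.113 F [ 0.1  0.7 -1.6]
after-spin shift [-2.6850e+00 -1.0023e+01  4.0000e-03] now-axes [ -1.602 -10.25    0.213] spin 1.523
now u,v 0.3629 0.3323
```

Request:
arm_command([
  [-0.1,-0.4,0,0.5,1],
  [-0.15,-0.8,0,0.5,1],
  [-0.15,-0.9,0,0.5,1],
  [-0.2,-0.9,0,0,1],
  [-0.25,-0.9,0,0,1],
  [-0.25,-0.9,0,0,1],
  [-0.25,-0.9,0,0,1],
  [-0.25,-0.9,0,0,1],
])

```text
time_s: 51.9
ee_pos: [0.4147, -0.132, 0.1313]
ee_rot: [[-0.894, 0.437, -0.097], [0.439, 0.898, 0.001], [0.088, -0.041, -0.995]]
contact_force: [0.3, -0.1, -1.7]
grip_width: 0.11
```

```bash
python3 hold.py 2; python3 rplan.py 0.486 -0.0687 0.14
```

```text
52.0 [ 0.4142 -0.1341  0.1311] tilt [-9.800e-02  4.000e-04 -9.952e-01] row3 [ 0.088  -0.0432 -0.9952]
t 52.0 pos [ 0.4142 -0.1341  0.1311] yaw 153.54 tilt [-9.800e-02  4.000e-04 -9.952e-01] grip 0.108 F [-0.  -0.1 -2.2]
after-spin shift [-1.394 -3.364 -0.223] now-axes [-1.355 -3.381 -0.198] spin 0.059
now u,v 0.4304 0.0659
```

Request:
arm_command([
  [-0.1,-0.4,-0.2,0,1],
  [-0.1,-0.7,-0.5,0,1],
  [-0.1,-0.6,-0.8,0,1],
  [-0.1,-0.4,-0.8,0,1],
  [0,-0.2,-0.8,0,1],
  [0,0,-0.6,0,1],
  [0,0,-0.4,0,1],
  [0,0,-0.2,0,1],
])

```text
time_s: 52.8
ee_pos: [0.409, -0.2205, 0.2966]
ee_rot: [[-0.893, 0.436, -0.114], [0.437, 0.899, 0.015], [0.109, -0.036, -0.993]]
contact_force: [-0.2, 0.9, -1.4]
grip_width: 0.109
```

```bash
python3 hold.py 2; python3 rplan.py 0.486 -0.0687 0.14
```

```text
52.9 [ 0.4088 -0.2205  0.2961] tilt [-0.1145  0.0152 -0.9933] row3 [ 0.1096 -0.0364 -0.9933]
t 52.9 pos [ 0.4088 -0.2205  0.2961] yaw 153.93 tilt [-0.1145  0.0152 -0.9933] grip 0.116 F [-1.3  0.1 -2.1]
after-spin shift [-0.544 -1.373  3.904] now-axes [-0.953 -1.238  3.87 ] spin 0.158
now u,v 0.4643 -0.0137
```

Request:
arm_command([
  [-0.5,0,0.1,0,1],
  [-0.8,0,0,0,1],
  [-0.9,0,0,0,1],
  [-0.9,0,0,0,1],
  [-0.9,0,0,0,1],
  [-0.7,0,0,0,1],
])

```text
time_s: 53.5
ee_pos: [0.5812, -0.2995, 0.2625]
ee_rot: [[-0.894, 0.431, -0.121], [0.432, 0.901, 0.02], [0.118, -0.035, -0.992]]
contact_force: [-0.0, 0.5, -1.3]
grip_width: 0.11
```

```bash
python3 hold.py 3; python3 js.py
```

```text
53.65 [ 0.5804 -0.2993  0.2603] tilt [-0.125   0.0218 -0.9919] row3 [ 0.1221 -0.0345 -0.9919]
53.65 [-28.99  21.6   48.07  -2.67 117.2  -94.38] [-0.2 -5.   0.9 -0.1  1.2 -0.1] [ -0.  -55.3 -41.   -0.2   0.5   0. ] [ 0.5804 -0.2993  0.2603] [-0.125   0.0218 -0.9919]
```

Request:
arm_command([
  [-0.8,0,0,0.1,1],
  [-0.7,0,0,0,1],
])

```text
time_s: 53.85
ee_pos: [0.6317, -0.3231, 0.2539]
ee_rot: [[-0.89, 0.437, -0.127], [0.438, 0.899, 0.023], [0.124, -0.035, -0.992]]
contact_force: [0.8, -0.8, -1.1]
grip_width: 0.11
```

```bash
python3 hold.py 3; python3 js.py
```

```text
54.0 [ 0.6319 -0.3234  0.2519] tilt [-0.1294  0.0242 -0.9913] row3 [ 0.1269 -0.0351 -0.9913]
54.0 [-28.69  32.63  34.56  -2.71 119.98 -93.85] [-0.1 -4.2  1.  -0.1  0.5 -0. ] [  0.  -62.4 -40.5  -0.2   0.7   0. ] [ 0.6319 -0.3234  0.2519] [-0.1294  0.0242 -0.9913]
```

Request:
arm_command([
  [-0.5,0,0,0,1],
])

```text
time_s: 54.1
ee_pos: [0.648, -0.331, 0.2522]
ee_rot: [[-0.89, 0.437, -0.128], [0.438, 0.899, 0.024], [0.126, -0.035, -0.991]]
contact_force: [-0.5, 1.4, -0.7]
grip_width: 0.109
```

```bash
python3 hold.py 3; python3 js.py
```

```text
54.25 [ 0.6491 -0.3317  0.2493] tilt [-0.1302  0.0246 -0.9912] row3 [ 0.1277 -0.0351 -0.9912]
54.25 [-28.62  36.85  28.99  -2.74 121.38 -93.85] [-0.  -2.4  0.3 -0.   0.3  0. ] [  0.  -65.2 -40.   -0.2   0.7  -0. ] [ 0.6491 -0.3317  0.2493] [-0.1302  0.0246 -0.9912]
```

Request:
arm_command([
  [-0.3,0,0,0,1],
])

```text
time_s: 54.35
ee_pos: [0.6585, -0.3361, 0.2513]
ee_rot: [[-0.89, 0.437, -0.128], [0.438, 0.899, 0.023], [0.125, -0.035, -0.992]]
contact_force: [0.5, 0.4, -1.1]
grip_width: 0.11
```

```bash
python3 hold.py 3; python3 js.py
```

```text
54.5 [ 0.6591 -0.3366  0.2495] tilt [-0.1286  0.0237 -0.9914] row3 [ 0.1259 -0.0352 -0.9914]
54.5 [-28.58  39.48  25.22  -2.76 122.41 -93.87] [-0.  -0.5  0.5 -0.1 -0.   0. ] [  0.  -66.9 -39.6  -0.2   0.8  -0. ] [ 0.6591 -0.3366  0.2495] [-0.1286  0.0237 -0.9914]
```

Request:
arm_command([
  [-0.7,0,0,0,1],
])

```text
time_s: 54.6
ee_pos: [0.6807, -0.3469, 0.2459]
ee_rot: [[-0.889, 0.437, -0.135], [0.437, 0.899, 0.027], [0.133, -0.035, -0.991]]
contact_force: [1.4, -0.4, -0.3]
grip_width: 0.109
```

```bash
python3 hold.py 3; python3 js.py
```

```text
54.75 [ 0.6844 -0.349   0.2413] tilt [-0.1337  0.0265 -0.9907] row3 [ 0.1317 -0.0349 -0.9907]
54.75 [-28.5   47.77  13.9   -2.86 125.78 -93.98] [-0.1 -6.2  1.4 -0.1  0.2  0. ] [  0.1 -71.5 -40.5  -0.2   0.9  -0. ] [ 0.6844 -0.349   0.2413] [-0.1337  0.0265 -0.9907]
```

Request:
arm_command([
  [-0.3,0,0,0,1],
])

```text
time_s: 54.85
ee_pos: [0.6919, -0.3527, 0.2426]
ee_rot: [[-0.89, 0.437, -0.128], [0.438, 0.899, 0.023], [0.125, -0.035, -0.992]]
contact_force: [-0.4, -0.0, 0.1]
grip_width: 0.11
```

```bash
python3 hold.py 3; python3 js.py
```

```text
55.0 [ 0.6921 -0.3529  0.24  ] tilt [-0.1303  0.0247 -0.9912] row3 [ 0.128  -0.035  -0.9912]
55.0 [-28.48  50.45   9.94  -2.9  126.85 -94.02] [ 0.  -1.4 -0.6  0.1  0.2  0. ] [  0.  -71.5 -38.4  -0.2   0.8  -0. ] [ 0.6921 -0.3529  0.24  ] [-0.1303  0.0247 -0.9912]
```

Request:
arm_command([
  [-0.3,0,0,0,1],
])

```text
time_s: 55.1
ee_pos: [0.6961, -0.3548, 0.2389]
ee_rot: [[-0.891, 0.437, -0.12], [0.438, 0.899, 0.019], [0.117, -0.035, -0.993]]
contact_force: [0.4, 0.7, -0.7]
grip_width: 0.11
```

```bash
python3 hold.py 3; python3 js.py
```

```text
55.25 [ 0.6962 -0.3549  0.2369] tilt [-0.1226  0.0206 -0.9922] row3 [ 0.1192 -0.0353 -0.9922]
55.25 [-28.47  50.72   9.81  -2.86 126.2  -93.98] [ 0.   0.7 -0.4 -0.   0.4 -0.1] [  0.  -72.6 -38.4  -0.2   0.7   0. ] [ 0.6962 -0.3549  0.2369] [-0.1226  0.0206 -0.9922]
```

Request:
arm_command([
  [-0.4,0,0,0,1],
  [-0.4,0,0,0,1],
  [-0.4,0,0,0,1],
  [-0.4,0,0,0,1],
])

```text
time_s: 55.65
ee_pos: [0.7198, -0.3665, 0.2124]
ee_rot: [[-0.895, 0.437, -0.085], [0.439, 0.899, 0.001], [0.077, -0.036, -0.996]]
contact_force: [-0.6, 0.6, -1.3]
grip_width: 0.112
```

```bash
python3 hold.py 3; python3 js.py
```

```text
55.8 [ 0.7193 -0.3663  0.2114] tilt [-0.088   0.0026 -0.9961] row3 [ 0.0802 -0.0362 -0.9961]
55.8 [-28.42  52.4    9.79  -2.68 122.3  -93.75] [ 0.  -0.9 -0.7 -0.1  0.7 -0.1] [  0.  -74.1 -39.1  -0.2   0.4   0. ] [ 0.7193 -0.3663  0.2114] [-0.088   0.0026 -0.9961]
```

Request:
arm_command([
  [-0.4,0,0,0,1],
  [-0.4,0,0,0,1],
  [-0.4,0,0,0,1],
])

```text
time_s: 56.1
ee_pos: [0.7362, -0.3745, 0.194]
ee_rot: [[-0.897, 0.437, -0.06], [0.438, 0.899, -0.012], [0.049, -0.037, -0.998]]
contact_force: [-0.0, 0.3, -1.2]
grip_width: 0.109
```

```bash
python3 hold.py 3; python3 js.py
```

```text
56.25 [ 0.7357 -0.3742  0.193 ] tilt [-0.0628 -0.0103 -0.998 ] row3 [ 0.052  -0.0368 -0.998 ]
56.25 [-28.38  53.62   9.77  -2.56 119.47 -93.6 ] [-0.  -0.7 -0.6  0.   0.7 -0. ] [  0.  -75.  -39.5  -0.2   0.2   0. ] [ 0.7357 -0.3742  0.193 ] [-0.0628 -0.0103 -0.998 ]
```

Request:
arm_command([
  [-0.4,0,0,0,1],
  [-0.3,0,0,0,1],
])

```text
time_s: 56.45
ee_pos: [0.7451, -0.3789, 0.1843]
ee_rot: [[-0.898, 0.437, -0.046], [0.438, 0.899, -0.019], [0.033, -0.037, -0.999]]
contact_force: [-0.4, 0.1, -1.3]
grip_width: 0.11
```

```bash
python3 hold.py 3; python3 rplan.py 0.486 -0.0687 0.12
```

```text
56.6 [ 0.7448 -0.3787  0.1844] tilt [-0.0467 -0.0187 -0.9987] row3 [ 0.0338 -0.0372 -0.9987]
t 56.6 pos [ 0.7448 -0.3787  0.1844] yaw 154.0 tilt [-0.0467 -0.0187 -0.9987] grip 0.107 F [-0.8  0.3 -0.1]
after-spin shift [ 8.736 -1.615  1.611] now-axes [ 8.696 -1.436  1.961] spin 0.175
now u,v 0.8355 -0.0044
```

Request:
arm_command([
  [0.8,-0.17,0,0.1,1],
  [1,-0.18,0.1,0.1,1],
  [1,-0.18,0.1,0,1],
  [1,-0.18,0.1,0,1],
  [1,-0.18,0.1,0,1],
  [1,-0.18,0.1,0,1],
  [1,-0.18,0.1,0,1],
  [0.8,-0.15,0.1,0,1],
])

```text
time_s: 57.4
ee_pos: [0.4537, -0.2953, 0.1611]
ee_rot: [[-0.894, 0.446, -0.049], [0.447, 0.894, -0.018], [0.036, -0.038, -0.999]]
contact_force: [-0.5, -0.6, -1.1]
grip_width: 0.115
```

```bash
python3 hold.py 3; python3 rplan.py 0.486 -0.0687 0.07; python3 held.py w25 1
```

```text
57.55 [ 0.4544 -0.2956  0.1611] tilt [-0.049  -0.0178 -0.9986] row3 [ 0.0358 -0.0379 -0.9986]
t 57.55 pos [ 0.4544 -0.2956  0.1611] yaw 153.38 tilt [-0.049  -0.0178 -0.9986] grip 0.112 F [-0.6 -0.2 -0.6]
after-spin shift [ 1.319 -0.209  2.278] now-axes [ 1.237 -0.119  2.33 ] spin 0.021
now u,v 0.5388 -0.0604
tool x max 0.047 y [-0.0299  0.0924] ztop 0.1094 slope along lane -0.8189 across -0.7815
rack frame: outer edge u 0.4922 v [-0.0908  0.0271] TCP u,v 0.5402 -0.0598 0.1614 row3 [ 0.0348 -0.0379 -0.9987]
((479.32525634765625, -287.34442138671875), (148.58367919921875, 131.605224609375), 57.12392807006836)
```

View pics/w25.png

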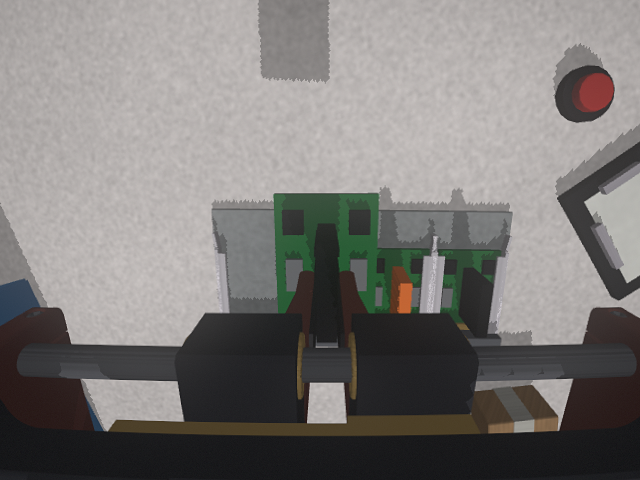

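The module is held level; the orange and first black module are in their lanes at (405,290) and (475,295). Moving to the lane mouth right of orange.

Request:
arm_command([
  [0.65,-0.06,0.4,0,1],
  [0.6,-0.06,0.5,0,1],
  [0,0,0.8,0,1],
])

```text
time_s: 57.9
ee_pos: [0.4114, -0.2825, 0.1011]
ee_rot: [[-0.895, 0.445, -0.036], [0.446, 0.895, -0.027], [0.02, -0.04, -0.999]]
contact_force: [0.9, -0.1, -1.0]
grip_width: 0.115
```

```bash
python3 hold.py 4; python3 rplan.py 0.489 -0.0687 0.05; python3 held.py w26 1
```

```text
58.1 [ 0.411  -0.2817  0.0989] tilt [-0.0411 -0.0226 -0.9989] row3 [ 0.0267 -0.0385 -0.9989]
t 58.1 pos [ 0.411  -0.2817  0.0989] yaw 153.52 tilt [-0.0411 -0.0226 -0.9989] grip 0.112 F [-1.   0.  -0.7]
after-spin shift [ 0.117 -0.033  1.223] now-axes [0.085 0.015 1.226] spin 0.055
now u,v 0.4937 -0.0674
tool x max 0.0462 y [-0.0296  0.0297] ztop 0.072 slope along lane 0.0064 across -0.0367
rack frame: outer edge u 0.4473 v [-0.0978 -0.0385] TCP u,v 0.4943 -0.0671 0.0999 row3 [ 0.0249 -0.0388 -0.9989]
((402.15869140625, -278.58624267578125), (59.73002624511719, 74.52378845214844), 63.70476150512695)
```

Request:
arm_command([
  [0.04,0.02,0.75,0.05,1],
])

```text
time_s: 58.25
ee_pos: [0.413, -0.2838, 0.0761]
ee_rot: [[-0.894, 0.448, -0.031], [0.449, 0.893, -0.03], [0.014, -0.041, -0.999]]
contact_force: [0.2, -0.7, -0.4]
grip_width: 0.109
```

```bash
python3 hold.py 3; python3 rplan.py 0.489 -0.0677 0.042
```

```text
58.4 [ 0.4093 -0.2811  0.07  ] tilt [-0.041  -0.0226 -0.9989] row3 [ 0.0265 -0.0386 -0.9989]
t 58.4 pos [ 0.4093 -0.2811  0.07  ] yaw 153.34 tilt [-0.041  -0.0226 -0.9989] grip 0.109 F [ 0.5 -0.4 -1.2]
after-spin shift [ 0.072 -0.     0.699] now-axes [0.054 0.027 0.7  ] spin 0.01
now u,v 0.4919 -0.0677
```

Request:
arm_command([
  [0.03,0,0.55,0,1],
])

```text
time_s: 58.5
ee_pos: [0.41, -0.2829, 0.0529]
ee_rot: [[-0.894, 0.447, -0.035], [0.448, 0.893, -0.027], [0.019, -0.04, -0.999]]
contact_force: [0.2, -0.6, -0.5]
grip_width: 0.109
```

```bash
python3 hold.py 4; python3 rplan.py 0.489 -0.0677 0.042; python3 held.py w27 1
```

```text
58.7 [ 0.4078 -0.2814  0.0494] tilt [-0.0404 -0.0231 -0.9989] row3 [ 0.0258 -0.0387 -0.9989]
t 58.7 pos [ 0.4078 -0.2814  0.0494] yaw 153.34 tilt [-0.0404 -0.0231 -0.9989] grip 0.111 F [ 0.7 -0.2 -1.7]
after-spin shift [0.042 0.022 0.185] now-axes [0.037 0.03  0.185] spin 0.01
now u,v 0.4907 -0.0686
tool x max 0.046 y [-0.0297  0.0295] ztop 0.0225 slope along lane 0.0087 across -0.0384
rack frame: outer edge u 0.4444 v [-0.0989 -0.0398] TCP u,v 0.4911 -0.0682 0.0498 row3 [ 0.0247 -0.0389 -0.9989]
((398.913330078125, -278.2567138671875), (59.76736831665039, 74.35865783691406), 63.44732666015625)
```

Request:
arm_command([
  [0.02,0.035,0.25,0,1],
])

```text
time_s: 58.85
ee_pos: [0.409, -0.2813, 0.0425]
ee_rot: [[-0.893, 0.448, -0.036], [0.449, 0.893, -0.027], [0.02, -0.04, -0.999]]
contact_force: [-0.0, 0.5, -1.4]
grip_width: 0.111
```

```bash
python3 hold.py 4; python3 rplan.py 0.536 -0.0676 0.0395
```

```text
59.05 [ 0.4075 -0.2801  0.0398] tilt [-0.0397 -0.0236 -0.9989] row3 [ 0.0249 -0.0389 -0.9989]
t 59.05 pos [ 0.4075 -0.2801  0.0398] yaw 153.35 tilt [-0.0397 -0.0236 -0.9989] grip 0.111 F [ 0.4  0.2 -1. ]
after-spin shift [-1.154 -0.     0.008] now-axes [-1.154 -0.002 -0.021] spin 0.012
now u,v 0.4898 -0.0676
```

Request:
arm_command([
  [-0.6,0,-0.01,0,1],
])

```text
time_s: 59.15
ee_pos: [0.428, -0.2903, 0.0398]
ee_rot: [[-0.893, 0.448, -0.041], [0.449, 0.893, -0.023], [0.026, -0.039, -0.999]]
contact_force: [0.6, -0.0, -1.1]
grip_width: 0.109
```

```bash
python3 hold.py 3; python3 rplan.py 0.538 -0.0676 0.0395
```

```text
59.3 [ 0.4294 -0.291   0.0397] tilt [-0.0398 -0.0235 -0.9989] row3 [ 0.025  -0.0389 -0.9989]
t 59.3 pos [ 0.4294 -0.291   0.0397] yaw 153.36 tilt [-0.0398 -0.0235 -0.9989] grip 0.113 F [-0.2 -0.2 -2.2]
after-spin shift [-0.592 -0.001  0.005] now-axes [-0.592 -0.002 -0.01 ] spin 0.015
now u,v 0.5143 -0.0675
```

Request:
arm_command([
  [-0.6,0,-0.01,0,1],
])

```text
time_s: 59.4
ee_pos: [0.4492, -0.3011, 0.0398]
ee_rot: [[-0.893, 0.447, -0.042], [0.448, 0.894, -0.023], [0.027, -0.039, -0.999]]
contact_force: [1.1, 0.2, -0.8]
grip_width: 0.109
```

```bash
python3 hold.py 3; python3 rplan.py 0.538 -0.0676 0.0395; python3 held.py w28 1
```

```text
59.55 [ 0.451  -0.3019  0.0397] tilt [-0.0397 -0.0237 -0.9989] row3 [ 0.0249 -0.0389 -0.9989]
t 59.55 pos [ 0.451  -0.3019  0.0397] yaw 153.37 tilt [-0.0397 -0.0237 -0.9989] grip 0.112 F [-0.2  0.1  0.1]
after-spin shift [ 0.013 -0.001  0.006] now-axes [ 0.013 -0.     0.006] spin 0.018
now u,v 0.5385 -0.0676
tool x max 0.0452 y [-0.0298  0.0296] ztop 0.0128 slope along lane 0.0084 across -0.035
rack frame: outer edge u 0.4922 v [-0.098  -0.0385] TCP u,v 0.5381 -0.0671 0.0398 row3 [ 0.0251 -0.0389 -0.9989]
((441.0168762207031, -298.9871520996094), (61.53276062011719, 72.5718765258789), 63.388710021972656)
```

Request:
arm_command([
  [0,0,0.02,0,0.7],
  [0,0,0,0,0.3],
  [0,0,0,0,0.3],
])

```text
time_s: 59.9
ee_pos: [0.4489, -0.3009, 0.0396]
ee_rot: [[-0.894, 0.447, -0.04], [0.448, 0.894, -0.024], [0.025, -0.039, -0.999]]
contact_force: [0.3, 0.0, -0.6]
grip_width: 0.295
```

```bash
python3 hold.py 2; python3 held.py w29 1; python3 edges.py w29
```

```text
60.0 [ 0.449  -0.301   0.0395] tilt [-0.0402 -0.0236 -0.9989] row3 [ 0.0254 -0.0391 -0.9989]
tool x max 0.0442 y [-0.0285  0.0306] ztop 0.0118 slope along lane 0.012 across 0.0059
rack frame: outer edge u 0.4916 v [-0.0968 -0.0377] TCP u,v 0.5365 -0.0672 0.0395 row3 [ 0.0253 -0.0391 -0.9989]
((442.52142333984375, -298.4268798828125), (61.224727630615234, 76.3801040649414), 63.69950866699219)
L+1 2215 u edge [0.5583 0.6333] v [0.0437 0.0956] z 0.0114
orange 921 u edge [0.5578 0.563 ] v [-0.0264  0.0323] z 0.0112
R-1 5986 u edge [0.4917 0.5658] v [-0.097  -0.0384] z 0.0114
```

View pics/w29.png

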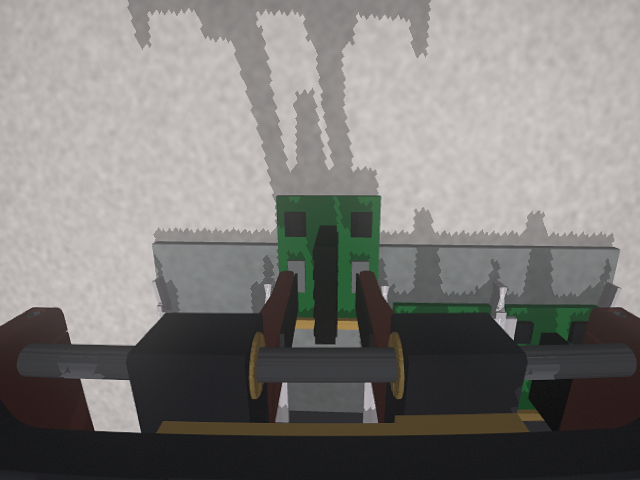

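It is flat in the lane mouth. Same as before: back out, shut, push home.

Request:
arm_command([
  [0.6,0,0,0,0.3],
  [0.6,0,0,0,0.3],
  [0,0,0,0,1],
  [0,0,0,0,1],
  [0,0,0,0,1],
  [0,0,0,0,1],
], squeeze=30)

```text
time_s: 60.65
ee_pos: [0.4066, -0.2798, 0.0409]
ee_rot: [[-0.894, 0.447, -0.039], [0.448, 0.894, -0.025], [0.024, -0.039, -0.999]]
contact_force: [0.2, -0.6, -0.4]
grip_width: 0.03
```

```bash
python3 hold.py 3; python3 rplan.py 0.488 -0.0685 0.021
```

```text
60.8 [ 0.4064 -0.2796  0.0408] tilt [-0.0391 -0.0242 -0.9989] row3 [ 0.0241 -0.0392 -0.9989]
t 60.8 pos [ 0.4064 -0.2796  0.0408] yaw 153.37 tilt [-0.0391 -0.0242 -0.9989] grip 0.006 F [ 0.4 -0.6 -0.7]
after-spin shift [ 0.016 -0.021  0.494] now-axes [ 0.004 -0.001  0.495] spin 0.016
now u,v 0.4886 -0.0677
```

Request:
arm_command([
  [0,0,0.45,0,1],
])

```text
time_s: 60.9
ee_pos: [0.4074, -0.2813, 0.0251]
ee_rot: [[-0.894, 0.447, -0.035], [0.448, 0.894, -0.027], [0.019, -0.04, -0.999]]
contact_force: [0.8, -0.7, 0.1]
grip_width: 0.003
```

```bash
python3 hold.py 4; python3 rplan.py 0.563 -0.0687 0.021
```

```text
61.1 [ 0.4054 -0.2799  0.0225] tilt [-0.0402 -0.0234 -0.9989] row3 [ 0.0254 -0.0389 -0.9989]
t 61.1 pos [ 0.4054 -0.2799  0.0225] yaw 153.37 tilt [-0.0402 -0.0234 -0.9989] grip 0.008 F [ 0.8 -0.2  0.4]
after-spin shift [-1.877 -0.008  0.037] now-axes [-1.878 -0.011 -0.01 ] spin 0.017
now u,v 0.4879 -0.0683
```

Request:
arm_command([
  [-0.5,0,-0.02,0,1],
])

```text
time_s: 61.2
ee_pos: [0.4226, -0.2885, 0.0234]
ee_rot: [[-0.893, 0.447, -0.041], [0.448, 0.894, -0.023], [0.026, -0.039, -0.999]]
contact_force: [-0.0, -0.4, -0.1]
grip_width: 0.005
```

```bash
python3 hold.py 3; python3 rplan.py 0.563 -0.0687 0.021
```

```text
61.35 [ 0.424  -0.2892  0.0235] tilt [-0.0396 -0.0238 -0.9989] row3 [ 0.0247 -0.039  -0.9989]
t 61.35 pos [ 0.424  -0.2892  0.0235] yaw 153.38 tilt [-0.0396 -0.0238 -0.9989] grip 0.007 F [-0.  -0.5 -0.2]
after-spin shift [-1.36  -0.009  0.063] now-axes [-1.361 -0.01   0.03 ] spin 0.02
now u,v 0.5086 -0.0683
```

Request:
arm_command([
  [-0.5,0,-0.02,0,1],
])

```text
time_s: 61.45
ee_pos: [0.4406, -0.2975, 0.024]
ee_rot: [[-0.894, 0.447, -0.041], [0.448, 0.894, -0.023], [0.027, -0.039, -0.999]]
contact_force: [-0.2, -0.3, -0.2]
grip_width: 0.004
```

```bash
python3 hold.py 3; python3 rplan.py 0.563 -0.0687 0.021
```

```text
61.6 [ 0.4419 -0.2981  0.0242] tilt [-0.0396 -0.0239 -0.9989] row3 [ 0.0247 -0.0391 -0.9989]
t 61.6 pos [ 0.4419 -0.2981  0.0242] yaw 153.39 tilt [-0.0396 -0.0239 -0.9989] grip 0.003 F [-1.   0.2 -0.1]
after-spin shift [-0.859 -0.01   0.079] now-axes [-0.86  -0.01   0.059] spin 0.023
now u,v 0.5287 -0.0683
```

Request:
arm_command([
  [-0.5,-0.01,0.04,0,1],
])

```text
time_s: 61.7
ee_pos: [0.458, -0.3067, 0.0225]
ee_rot: [[-0.894, 0.447, -0.041], [0.448, 0.894, -0.023], [0.026, -0.039, -0.999]]
contact_force: [-0.9, 0.5, 1.8]
grip_width: 0.004
```

```bash
python3 hold.py 3; python3 rplan.py 0.563 -0.0687 0.021
```

```text
61.85 [ 0.4591 -0.3072  0.0221] tilt [-0.0401 -0.0236 -0.9989] row3 [ 0.0254 -0.039  -0.9989]
t 61.85 pos [ 0.4591 -0.3072  0.0221] yaw 153.4 tilt [-0.0401 -0.0236 -0.9989] grip 0.002 F [-0.   1.1  1.5]
after-spin shift [-0.372 -0.     0.027] now-axes [-0.373 -0.     0.018] spin 0.025
now u,v 0.5481 -0.0687
```

Request:
arm_command([
  [-0.3,0,0.02,0,1],
])

```text
time_s: 61.95
ee_pos: [0.4683, -0.3119, 0.0212]
ee_rot: [[-0.894, 0.447, -0.042], [0.448, 0.894, -0.023], [0.027, -0.039, -0.999]]
contact_force: [-0.9, 0.6, 0.9]
grip_width: 0.006
```

```bash
python3 hold.py 3; python3 rplan.py 0.563 -0.0687 0.021
```

```text
62.1 [ 0.4691 -0.3123  0.021 ] tilt [-0.0406 -0.0233 -0.9989] row3 [ 0.0259 -0.0391 -0.9989]
t 62.1 pos [ 0.4691 -0.3123  0.021 ] yaw 153.4 tilt [-0.0406 -0.0233 -0.9989] grip 0.004 F [-0.1  0.4 -0.2]
after-spin shift [-0.091  0.     0.001] now-axes [-0.091  0.    -0.001] spin 0.026
now u,v 0.5593 -0.0687
```

Request:
arm_command([
  [-0.12,0,0,0,1],
])

```text
time_s: 62.2
ee_pos: [0.4724, -0.3139, 0.021]
ee_rot: [[-0.894, 0.447, -0.042], [0.448, 0.894, -0.023], [0.027, -0.039, -0.999]]
contact_force: [-3.9, 4.1, 5.2]
grip_width: 0.006
```

```bash
python3 hold.py 2; python3 rplan.py 0.566 -0.0687 0.021
```

```text
62.3 [ 0.4725 -0.3137  0.021 ] tilt [-0.0425 -0.0219 -0.9989] row3 [ 0.0283 -0.0386 -0.9989]
t 62.3 pos [ 0.4725 -0.3137  0.021 ] yaw 153.4 tilt [-0.0425 -0.0219 -0.9989] grip 0.009 F [-3.7  3.6  3.7]
after-spin shift [-0.075 -0.005  0.   ] now-axes [-0.075 -0.005 -0.002] spin 0.025
now u,v 0.563 -0.0685
```

Contact at the same stop (u = 0.563). One more firm nudge, then I'll withdraw.

Request:
arm_command([
  [-0.09,0,0,0,1],
])

```text
time_s: 62.4
ee_pos: [0.4726, -0.3138, 0.0212]
ee_rot: [[-0.893, 0.447, -0.049], [0.448, 0.894, -0.018], [0.036, -0.038, -0.999]]
contact_force: [-20.1, 11.1, 14.2]
grip_width: 0.007
```

```bash
python3 hold.py 2; python3 rplan.py 0.566 -0.0687 0.021
```

```text
62.5 [ 0.4726 -0.3137  0.0212] tilt [-0.0498 -0.018  -0.9986] row3 [ 0.0365 -0.0384 -0.9986]
t 62.5 pos [ 0.4726 -0.3137  0.0212] yaw 153.37 tilt [-0.0498 -0.018  -0.9986] grip 0.006 F [-14.4   8.6   9.8]
after-spin shift [-0.073 -0.007  0.006] now-axes [-0.073 -0.007  0.003] spin 0.018
now u,v 0.5631 -0.0684
```

Request:
arm_command([
  [0.3,0,0,0,1],
  [0.4,0,-0.6,0,1],
  [0.5,0,-1,0,1],
  [0.5,0,-1,0,1],
  [0.5,0,-1,0,1],
  [0.5,0,-0.6,0,1],
])

```text
time_s: 63.1
ee_pos: [0.379, -0.2591, 0.1933]
ee_rot: [[-0.893, 0.446, -0.059], [0.448, 0.894, -0.012], [0.047, -0.037, -0.998]]
contact_force: [-0.0, -0.6, 0.7]
grip_width: 0.009
```

```bash
python3 hold.py 3; python3 edges.py w30 wrist; python3 edges.py t30 top; python3 sinks.py t30; python3 -c "
from h import *
snap('scene','s30.png')"
```

```text
63.25 [ 0.3797 -0.2596  0.1924] tilt [-0.0572 -0.013  -0.9983] row3 [ 0.0453 -0.0373 -0.9983]
L+1 553 u edge [0.5586 0.5935] v [0.0526 0.0981] z 0.0114
L+1 382 u edge [0.5582 0.6419] v [0.0464 0.0975] z 0.0123
orange 326 u edge [0.558  0.6348] v [-0.0232  0.0278] z 0.0123
R-1 80 u edge [0.5593 0.6435] v [-0.0595 -0.0411] z 0.0121
orange 94 [444. 246.] z 0.0566 rect [ 537.5 -266.5] [11.4 51.3] ang 152.8
black 61 [229. 233.] z 0.06 rect [581.  258.5] [22.1 19.1] ang 55.3
black 94 [190. 277.] z 0.0541 rect [473.7 354.4] [11.7 49.5] ang 168.6
green 377 [414. 240.] z 0.0123 rect [ 568.2 -202.2] [59.4 84. ] ang 151.5
green 326 [440. 252.] z 0.0123 rect [ 536.8 -265.2] [57.6 81.5] ang 148.0
```

View pics/w30.png

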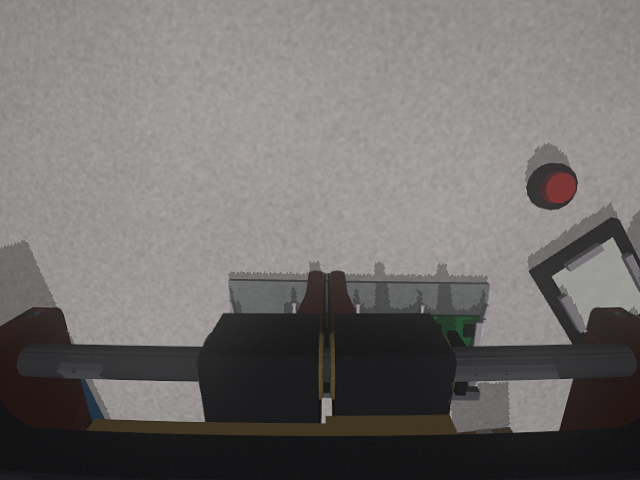

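View pics/s30.png

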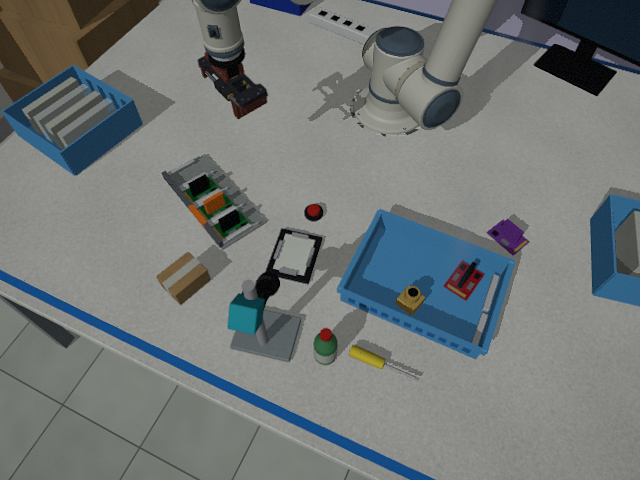

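View pics/t30.png

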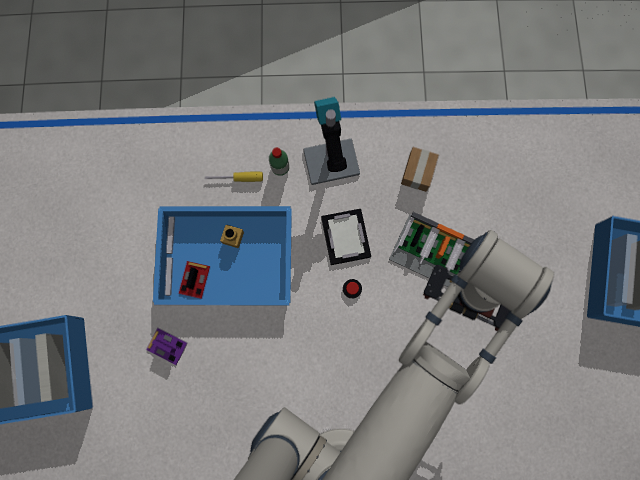

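All views agree: three modules in the rack (black, orange, black), and the red board, fitting and bars still in the basket. The bottle, driver and box have not moved. As a final check, I'll compare how far in the three sinks sit, using the scene camera.

```bash
python3 - <<'E'
from h import *
c=load('s30'); W=world(c); a=np.radians(-26.65); e=np.array([np.cos(a),np.sin(a)]); f=np.array([-np.sin(a),np.cos(a)])
u=W[...,:2]@e; v=W[...,:2]@f
for n,vc in(('L+1',.0713),('orange',.0013),('R-1',-.0687)):
    m=(abs(v-vc)<.012)&(W[...,2]>.048)&(W[...,2]<.062)&(u>.5)&(u<.68)
    print(n,m.sum(),'sink u',np.percentile(u[m],[2,50,98]).round(4),'mid',np.percentile(u[m],[2,98]).mean().round(4),'v',np.median(v[m]).round(4),'z',np.median(W[...,2][m]).round(4))
im=cv2.cvtColor(c['pixels'],cv2.COLOR_RGB2BGR)[145:255,150:280]; cv2.imwrite('pics/s30c.png',cv2.resize(im,None,fx=5,fy=5,interpolation=cv2.INTER_CUBIC))
E
```

```text
L+1 118 sink u [0.577  0.6017 0.6258] mid 0.6014 v 0.0747 z 0.055
orange 104 sink u [0.5777 0.6024 0.6238] mid 0.6008 v 0.0074 z 0.0549
R-1 109 sink u [0.5755 0.6003 0.6237] mid 0.5996 v -0.0634 z 0.0548
```

View pics/s30c.png

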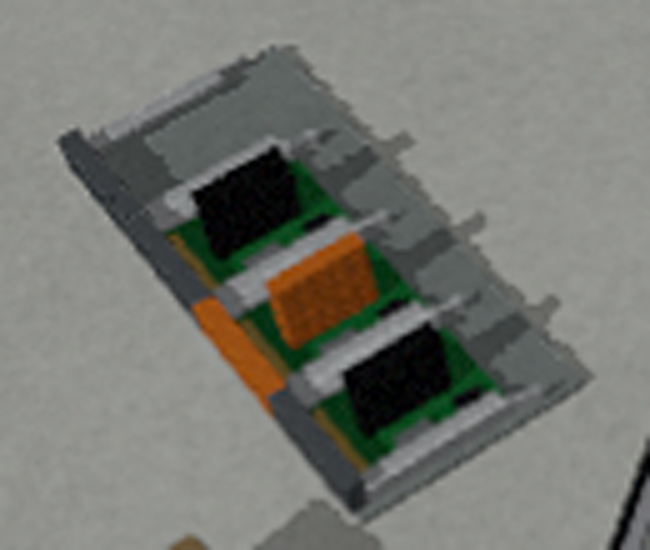

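The crop shows all three boards flush against their end blocks, with the orange sink in line with the orange block. The robot is clear, so I'm handing in.

```bash
python3 -c "
from rig import job_done
print(job_done())"
```

```text
the job is handed in; nothing more can be done
None
```

The job is handed in, at about 63 s of the 208 s allowed.

**What I did:**
- I set the orange-sink module flat between the stage stops and let go. It lay about 1.6 mm from the stage centre, with its board top at 17.4 mm.
- I pressed the capture button to its stop. The tip reached 15.2 mm from a button top of about 22.5 mm.
- I slid the orange-sink module home into the orange lane.
- There were two green modules with black heat sinks. I slid one into the grey lane on each side of the orange lane.

**Last checks:**
- **Rack:** all three modules met a firm stop. Their heat sinks sit within about 1.5 mm of the home position in the last scene picture, and the boards look flush with the end blocks.
- **Other things:** the red board, fitting and bars are still in the basket. The bottle, screwdriver and box look undisturbed in the last pictures. I noticed no module knocked aside.

**What did not go smoothly:**
- The tool's tilt drifted up to about 9° during multi-row moves. I corrected it by pushing against the reach limits. Instead of carrying the modules straight in, I set each one down flat in its lane mouth first; I regripped and slid the orange one, and pushed the two black ones home with shut fingers.
- The button press peaked at about 60 N at the fingertips, more than needed. It stayed under the 120 N wrist limit. I took the 40 N limit to cover only the arm and gripper body.

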